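Hang the spice rack on the slat panel and fill it with the tubes

ROBOT

A 6-joint arm with a two-finger parallel gripper is mounted at the origin on a cart in front of the work surface, level with it; the furniture and walls round the work are solid. World frame = base frame: x ahead of the robot, y to its left, z up, the work surface at z = 0. Lengths are in m, angles in rad, forces in N, time in s.
With the tool pointing down it reaches from about 0.325 to 0.775 m from the base axis. Payload 9.3 kg.
Tool frame: the origin (TCP) lies at the very end of the fingers, on their centre line; the grasp point (between the pads) lies 19 mm behind it (bot.grip_depth is the distance from the TCP to the grasp point, in m); x points along the fingers, z is the direction in which the jaws open and shut, and the axes are right-handed (so a half turn about x gives the same grasp; the last joint's range is limited). The gripper opens to 85 mm and grips with 20 to 120 N. Pads are 22 mm wide; open, the fingers measure 114 mm over their backs; the gripper's body (76 mm by 85 mm) begins 54 mm behind the grasp point. The pads swing forward as they close: fully open they stand 13 mm farther back than shut.
Start: joints at [-1.456, 0.259, 0.021, 1.334, 0, 1.418], TCP at [0.146, -0.53, 0.231] pointing down, gripper open.
Joint ranges: [-3.04, 3.04], [-0.91, 1.82], [-1.04, 1.36], [-1.92, 1.95], [-1.52, 1.45], [-3.14, 3.14]. Speed limits (rad/s): [2.22, 2.22, 2.79, 3.14, 3.14, 3.14].

INTERFACE

Orientations are given as a unit quaternion [w, x, y, z].
In Python, from station import bot gives the robot as it stands.
- The arm moves only by the tool drive_tool, never from a script. Its argument "moves" is a list that holds one entry, the list of rows, each a list of 7 numbers: the turn, a rotation vector about the tool's x, y, z in units of 5 degrees (1.0 is 5 degrees), then the shift along the tool's x, y, z in units of 25 mm (1.0 is 25 mm), then the gripper command: -1 is shut, 1 is fully open, values between are in proportion. In form: [[[rx, ry, rz, tx, ty, tz, fingers], ...]]. A call has exactly 5 rows; each row is the pose to reach, as a shift and turn from the pose commanded when the call began, along the tool's axes at that moment; what a row does not reach only later rows make up. A row lasts 1/12 s, in which the tool goes at most 41.7 mm and 7.16 degrees, less where a joint would pass 70% of its speed; a pose out of reach is approached as far as the arm can. A call with a gripper value outside its range is refused whole. The fingers move at their own pace and stop on an object; "newtons" is the grip in N (left out, the last holds). Time passes only in rows, so rows that repeat a pose let the fingers close, or fill a call up. It gives the time, the measured TCP pose, the force and the opening at its end, in the units of the state.
- bot.get_obs(): the state, without advancing time (a new reading comes with each control period).
- bot.get_image(name): name is "side" or "top" or "wrist"; returns a dict with "color" (384x512x3 uint8, blue, green, red), "fx", "fy", "cx", "cy" (pixels), "R" (3x3) and "t" (3): a world point X has camera coordinates R X + t. Camera axes: x right, y down, z forward; pixel columns grow to the right and rows downward; lengths in m; the calibration is good to about 2 mm. A picture is of the moment at which its call begins. There is no depth.
- bot.close_job(): hands the job in, once; it reports no verdict.
The state is a dict: "time": time; "joint_pos": joint angles; "qd": joint speeds; "joint_efforts": joint torques, N m; "tcp_pos": TCP position; "orientation": TCP orientation; "ft_force": force on the tool from outside, world axes, zero at the start; "torque": the same for the moment, N m; "finger_gap": finger opening in m.
Only numpy, scipy, OpenCV 4.12 (cv2) and the standard library are available. Lean on these libraries where they do the work, as an engineer would, in place of code of your own. Each camera call takes 0.05 s, during which the arm holds its last target.

TASK

Hang the wooden spice rack on the slat panel: with its front raised, slip both hooks into the upper groove, then lower the front until the rack is seated, hooks fully down in the groove and the rack level. When it hangs, move every spice tube from the counter stand into the rack, one to a hole, pushed fully home; leave the bowl, mug and small pot alone.

Things in the scene. Friction and masses are not known exactly. Their poses are not given: they have to be found in the camera images.
- panel: Fixed upright slat panel of pale wood on the worktop: 240 wide (y), 40 deep (front face at its x = -20 mm, towards the robot), 204 high, foot plate 10 high from x = -30 to +60. Origin under its centre. Two level grooves, open at both ends, run its whole width: the upper one (mouth 138 to 164 mm up) is used; the lower one (mouth 44 to 70) is too low for the rack.
- groove (a point): Middle of the lower front edge of the upper groove's mouth, on the panel's face, 138 mm up. x into the panel, y along the groove, z up. Mouth 26 high; lip above it 4 thick; behind the lip a cavity that ends 34 mm behind the panel's face and reaches 42 mm up from this point; its floor is flush with this edge.
- rack: Loose spice rack, 0.26 to 0.38 kg: wooden block 46 x 236 x 50 mm (x, y, z), five holes in its top, a pull tab at its front, two steel hooks at its back (+x). Origin at the centre of its underside; starts upright on the worktop. Seated, it hangs by its weight, drooping forward by about 0.045 rad (4 mm of play).
- rack_hook (a point): Midway between the hooks, at (27, 0, 60) mm in the rack's frame (same axes). Hooks at y = +-40, 30 wide, 3 thick: 4 mm strap up the block's back, level leg back from it with underside at this point's height, tongue upturned at its end, 8 to 11 mm behind this point, 30 high (taller than the mouth: enters with the front raised some 0.6 rad, slid up behind the lip). Seated: at groove's x, z.
- rack_tab (a point): Grip point on the rack's wooden pull tab, at (-47, 0, 83) mm in the rack's frame: a flat bar 10 thick, 34 wide (rack's y) rising from the block's top front edge and leaning 0.45 rad to the front. It ends 18 mm beyond this point; some 35 mm is free below it. Site axes: z up along the tab, x across its thickness, y across its width.
- stand: Loose counter stand, 0.9 kg: wooden block 46 x 236 x 50 mm on a plinth 70 x 250 x 8 (within the 50), origin at the centre of its underside, z up, y along the row of five holes at y = -96, -48, 0, 48, 96 mm, 23 wide, floor at z = 8 mm. The tubes start upright in some of them.
- rack_hole0 (a point): Centre of the mouth of a hole in the rack's top face (0, -96, 50 mm in the rack's frame, same axes); 23 mm wide with a 2 mm chamfer, 42 mm deep, straight down the rack's z.
- rack_hole1 (a point): Centre of the mouth of a hole in the rack's top face (0, -48, 50 mm in the rack's frame, same axes); 23 mm wide with a 2 mm chamfer, 42 mm deep, straight down the rack's z.
- rack_hole2 (a point): Centre of the mouth of a hole in the rack's top face (0, 0, 50 mm in the rack's frame, same axes); 23 mm wide with a 2 mm chamfer, 42 mm deep, straight down the rack's z.
- rack_hole3 (a point): Centre of the mouth of a hole in the rack's top face (0, 48, 50 mm in the rack's frame, same axes); 23 mm wide with a 2 mm chamfer, 42 mm deep, straight down the rack's z.
- rack_hole4 (a point): Centre of the mouth of a hole in the rack's top face (0, 96, 50 mm in the rack's frame, same axes); 23 mm wide with a 2 mm chamfer, 42 mm deep, straight down the rack's z.
- tube0_mid (a point): Centre of a corked amber glass tube, 20 mm across, 120 long, 45 g, foot rounded, cork on top; z along the tube to the cork. 60 mm above its foot. In a hole the foot stands 8 mm above the block's underside (68 mm to this point) and 78 mm of the tube stands out. May be absent.
- tube1_mid (a point): Centre of a corked amber glass tube, 20 mm across, 120 long, 45 g, foot rounded, cork on top; z along the tube to the cork. 60 mm above its foot. In a hole the foot stands 8 mm above the block's underside (68 mm to this point) and 78 mm of the tube stands out. May be absent.
- tube2_mid (a point): Centre of a corked amber glass tube, 20 mm across, 120 long, 45 g, foot rounded, cork on top; z along the tube to the cork. 60 mm above its foot. In a hole the foot stands 8 mm above the block's underside (68 mm to this point) and 78 mm of the tube stands out. May be absent.
- tube3_mid (a point): Centre of a corked amber glass tube, 20 mm across, 120 long, 45 g, foot rounded, cork on top; z along the tube to the cork. 60 mm above its foot. In a hole the foot stands 8 mm above the block's underside (68 mm to this point) and 78 mm of the tube stands out. May be absent.
- tube4_mid (a point): Centre of a corked amber glass tube, 20 mm across, 120 long, 45 g, foot rounded, cork on top; z along the tube to the cork. 60 mm above its foot. In a hole the foot stands 8 mm above the block's underside (68 mm to this point) and 78 mm of the tube stands out. May be absent.
- pinch_bowl: White bowl 105 x 105 x 51 mm between the rack and the stand; bystander, to be left alone. Origin under its centre.
- mug: Two-tone mug 78 x 113 x 100 mm (handle included) at the left; bystander, to be left alone. Origin under it.
- balm_pot: Small pot with a red lid 58 x 58 x 50 mm at the right; bystander, to be left alone. Origin under its centre.

How it is judged:
On the way, in this order (a step that is already met when the one before it is completed fails the run):
1. The rack hangs seated by both hooks in the upper groove, level (x of rack_hook in the frame of groove between -0.008 and 0.006 m and z of rack_hook in the frame of groove between -0.004 and 0.005 m and y of rack_hook in the frame of groove between -0.06 and 0.06 m and angle between rack's own z axis and vertical below 0.1 rad and angle between the y axis of rack and the y axis of panel, either way round below 0.08 rad), for 0.3 s.
2. Every tube stands fully home in a hole of the hanging rack (all of step 1 and z of tube0_mid in the frame of rack between 0.058 and 0.075 m and x of tube0_mid in the frame of rack between -0.015 and 0.015 m and y of tube0_mid in the frame of rack between -0.11 and 0.11 m and angle between each of tube0_mid, tube1_mid, tube2_mid, tube3_mid, tube4_mid's own z axis and vertical below 0.2 rad and z of tube1_mid in the frame of rack between 0.058 and 0.075 m and x of tube1_mid in the frame of rack between -0.015 and 0.015 m and y of tube1_mid in the frame of rack between -0.11 and 0.11 m and z of tube2_mid in the frame of rack between 0.058 and 0.075 m and x of tube2_mid in the frame of rack between -0.015 and 0.015 m and y of tube2_mid in the frame of rack between -0.11 and 0.11 m and z of tube3_mid in the frame of rack between 0.058 and 0.075 m and x of tube3_mid in the frame of rack between -0.015 and 0.015 m and y of tube3_mid in the frame of rack between -0.11 and 0.11 m and z of tube4_mid in the frame of rack between 0.058 and 0.075 m and x of tube4_mid in the frame of rack between -0.015 and 0.015 m and y of tube4_mid in the frame of rack between -0.11 and 0.11 m), for 0.2 s.
At the end, for the whole second after the job is handed in: Rack at rest on both hooks in the upper groove: hook point -8 to +6 mm from the panel face, -4 to +5 mm in height and 60 mm along from site groove, tilt under 0.10 rad, parallel within 0.08 rad; every tube present in a rack hole, foot within 7 mm of its floor, tilt under 0.2 rad (all of step 2 and linear speed of rack below 0.02 m/s); the robot touches nothing.
It fails at once if The bowl is knocked more than 30 mm from its place (distance of pinch_bowl from where it was at the start of the episode above 0.03 m).
It fails at once if The mug is knocked more than 30 mm from its place (distance of mug from where it was at the start of the episode above 0.03 m).
It fails at once if The small pot is knocked more than 30 mm from its place (distance of balm_pot from where it was at the start of the episode above 0.03 m).
Of tube0, tube1, tube2, tube3, tube4 only 3 to 5 are there at a start; the rules pass over those that are not, and their reading is None.
At some moment in a run one of rack, stand may be knocked a few centimetres aside while the robot is not near it.
It also fails if it takes over 210 s, if anything falls off the work surface, if the arm or the gripper's body presses on something with over 40 N, if the wrist force passes 120 N, or if a joint passes its speed limit or range.

## Working session

There is one attempt and no reset: what is moved stays moved. The work goes in short steps, Python scripts to look and compute and a tool call to move; the robot and the scene stay as the last step left them, time stands still between calls to the robot, and variables do not carry over. Pictures are saved under pics/ and viewed, and the job is handed in when it is done.

Besides the shell and the picture viewer there is one more tool, called after "Call:" by a JSON object that holds its "method" and its "body", one argument or row to a line. drive_tool: Moves the arm, as the interface text tells. Its arguments: {"type":"object","properties":{"moves":{"type":"array"},"newtons":{"type":"number"}},"required":["moves"]}

```bash
ls -la; mkdir -p pics; python3 - <<'E'
from station import bot
import cv2
o=bot.get_obs(); print({k:(v if not hasattr(v,'round') else v) for k,v in o.items()}); print(bot.grip_depth)
for n in ['side','top','wrist']:
    im=bot.get_image(n); cv2.imwrite(f'pics/{n}0.png',im['color']); print(n,im['fx'],im['fy'],im['cx'],im['cy'],im['R'],im['t'])
E
```

```text
total 12
drwxr-xr-x  3 agent agent 4096 Dec  7 13:28 .
drwxr-xr-x 23 root  root  4096 Dec  7 13:28 ..
drwxr-xr-x  2 agent agent 4096 Dec  7 13:28 pics
{'time': 0.0, 'joint_pos': array([-1.45557745e+00,  2.59188495e-01,  2.07491889e-02,  1.33371442e+00,
       -9.95047802e-06,  1.41816609e+00]), 'qd': array([ 0.00250505, -0.00115899, -0.0004914 ,  0.00031254, -0.00065224,
       -0.00100134]), 'joint_efforts': array([-2.31306230e-04, -5.55645418e+01,  3.44523275e+01,  1.35982523e-02,
       -2.35876796e-04, -2.18606556e-05]), 'tcp_pos': array([ 0.14550436, -0.53010065,  0.23066324]), 'orientation': array([ 0.56194943,  0.42910356,  0.56262039, -0.42841717]), 'ft_force': array([ 0.38746891, -0.51160708, -0.49285686]), 'torque': array([-0.0423558 ,  0.01731921,  0.04212332]), 'finger_gap': 0.08532867000257371}
0.0187
side 449.91005115695367 449.91005115695367 250.37404801787818 190.26207933705163 [[-0.16164661 -0.98683567 -0.0050723 ]
 [-0.59398287  0.10139817 -0.79806188]
 [ 0.78807026 -0.12599114 -0.60255415]] [0.09649534 0.4110536  1.26474962]
top 364.94329474725225 364.94329474725225 250.8901201865399 193.56771499446137 [[-0.0237111  -0.99971175 -0.00376896]
 [-0.99635041  0.02394026 -0.08193126]
 [ 0.08199788  0.00181252 -0.99663086]] [0.00713465 0.54996218 1.33420056]
wrist 291.66773154861664 291.66773154861664 255.23872183853572 189.0337484378299 [[ 0.26474053 -0.96431874 -0.00134712]
 [-0.92773911 -0.25507871  0.27246101]
 [-0.26308288 -0.07088169 -0.96216588]] [-0.54963383 -0.0354078   0.37828466]
```

View pics/side0.png

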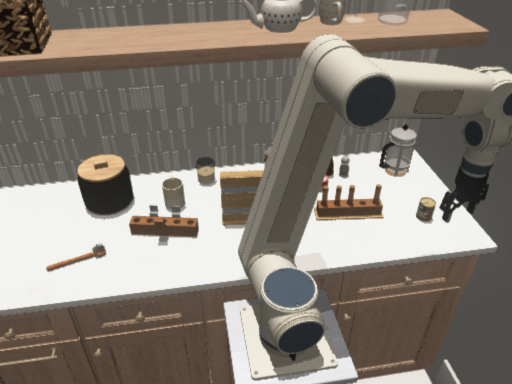

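View pics/top0.png

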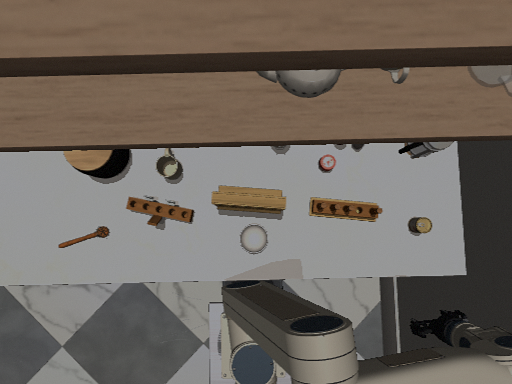

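View pics/wrist0.png

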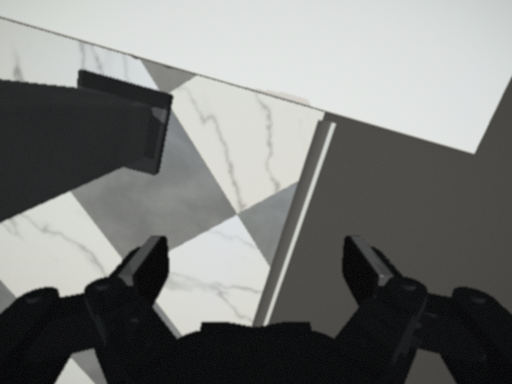

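```bash
cat > h.py <<'E'
from station import bot
import numpy as np, cv2
from scipy.spatial.transform import Rotation as Rn
def ray(im,u,v):
    d=np.array([(u-im['cx'])/im['fx'],(v-im['cy'])/im['fy'],1.0])
    c=-im['R'].T@im['t']; d=im['R'].T@d
    return c,d/np.linalg.norm(d)
def onplane(im,u,v,z):
    c,d=ray(im,u,v); return c+d*(z-c[2])/d[2]
def tri(l):
    A=np.zeros((3,3));b=np.zeros(3)
    for im,u,v in l:
        c,d=ray(im,u,v);P=np.eye(3)-np.outer(d,d);A+=P;b+=P@c
    X=np.linalg.solve(A,b)
    e=[np.linalg.norm((np.eye(3)-np.outer(ray(*k)[1],ray(*k)[1]))@(X-ray(*k)[0])) for k in l]
    return X,e
def proj(im,X):
    p=im['R']@np.asarray(X,float)+im['t'];return im['fx']*p[0]/p[2]+im['cx'],im['fy']*p[1]/p[2]+im['cy']
def crop(im,x0,y0,w,h,s,name):
    c=im['color'][y0:y0+h,x0:x0+w]; cv2.imwrite('pics/'+name,cv2.resize(c,None,fx=s,fy=s,interpolation=cv2.INTER_CUBIC))
def toolR():
    q=bot.get_obs()['orientation'];return Rn.from_quat([q[1],q[2],q[3],q[0]])
E
python3 - <<'E'
from h import *
t=bot.get_image('top');s=bot.get_image('side')
a=t['color'][140:260,110:410]; b=s['color'][150:250,120:395]
crop(t,110,140,290,130,2.7,'topc.png'); crop(s,120,150,275,110,2.8,'sidec.png')
E
```

```text
(no output)
```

View pics/topc.png

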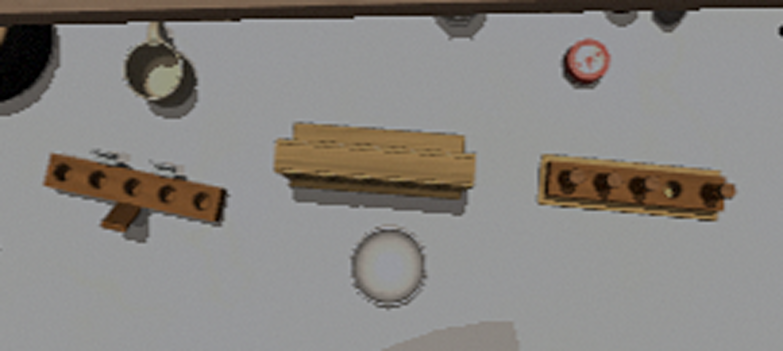

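View pics/sidec.png

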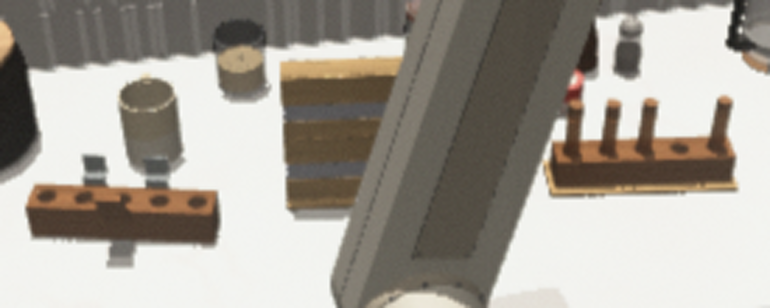

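```bash
python3 - <<'E'
from h import *
t=bot.get_image('top');s=bot.get_image('side')
f=lambda p:(p[0]/2.7+110,p[1]/2.7+140)
g=lambda p:(p[0]/2.8+120,p[1]/2.8+150)
H=[(62,172),(98,179),(131,186),(167,194),(202,201)]
S=[(46,195),(84,197),None,(159,200),(200,201)]
for a,b in zip(H,S):
    print('hole',onplane(t,*f(a),0.05).round(4), tri([(t,*f(a)),(s,*g(b))])[0].round(4) if b else '')
# hooks, tab
print('tab', tri([(t,*f((115,227))),(s,*g((113,200)))]))
print('panel front top corners',onplane(t,*f((275,172)),.204),onplane(t,*f((474,187)),.204))
print('panel back',onplane(t,*f((294,123)),.204),onplane(t,*f((464,135)),.204))
print('stand plinth',[onplane(t,*f(p),.008).round(4) for p in [(541,155),(537,201),(716,220)]])
print('bowl',onplane(t,*f((388,265)),.05),'mug',onplane(t,*f((160,72)),.1),'pot',onplane(t,*f((587,60)),.05))
E
```

```text
hole [0.521  0.4238 0.05  ] [0.5208 0.422  0.0512]
hole [0.5104 0.3752 0.05  ] [0.5103 0.3743 0.0498]
hole [0.4999 0.3308 0.05  ] 
hole [0.488  0.2824 0.05  ] [0.4879 0.2812 0.0504]
hole [0.4775 0.2354 0.05  ] [0.477  0.2322 0.0512]
tab (array([0.44471751, 0.33571933, 0.09609542]), [np.float64(0.004049365918127985), np.float64(0.004049365918127868)])
panel front top corners [0.50539534 0.11984506 0.204     ] [ 0.48190892 -0.11624922  0.204     ]
panel back [0.5634555  0.09626563 0.204     ] [ 0.54417982 -0.10628164  0.204     ]
stand plinth [array([ 0.5314, -0.2287,  0.008 ]), array([ 0.4677, -0.2209,  0.008 ]), array([ 0.4356, -0.4669,  0.008 ])]
bowl [ 0.3862185  -0.01236104  0.05      ] mug [0.64576211 0.27962666 0.1       ] pot [ 0.65623101 -0.28916174  0.05      ]
```

```bash
cat >> h.py <<'E'
def Rz(a): return Rn.from_euler('z',a)
def plan(P,R,quiet=False):
    """units for target TCP P, rotation R (scipy)"""
    o=bot.get_obs(); R0=toolR(); 
    rv=(R0.inv()*R).as_rotvec()/np.deg2rad(5); sh=R0.inv().apply(np.asarray(P)-o['tcp_pos'])/0.025
    if not quiet: print('t',round(o['time'],2),'tcp',o['tcp_pos'].round(4),'gap',round(o['finger_gap'],4),'q',o['joint_pos'].round(2),'F',o['ft_force'].round(1)); 
    print('rv',rv.round(2),'sh',sh.round(2),' deg',round(np.linalg.norm(rv)*5,1),'mm',round(np.linalg.norm(sh)*25,1))
def Rrack(yaw,lean,flip=1):
    """tool R: leaning 'lean' (tool x = yaw frame (sin l,0,-cos l)), tool y= flip*rack y"""
    x=np.array([np.sin(lean),0,-np.cos(lean)]);y=np.array([0,flip*1.0,0]);z=np.cross(x,y)
    return Rz(yaw)*Rn.from_matrix(np.column_stack([x,y,z]))
E
python3 - <<'E'
from h import *
R0=toolR(); print(R0.as_matrix().round(3))
yaw=-0.227; c=np.array([0.4995,0.3300,0]); 
for L in (0,):
  g=c+Rz(yaw).apply([-.047,0,.083]); print('tab grip',g)
for f in (1,-1):
  R=Rrack(yaw,.45,f); tcp=g+R.apply([.0187,0,0]); print('f',f,tcp); plan(g-R.apply([.1,0,0]),R)
E
```

```text
[[-0.     0.964  0.265]
 [ 0.     0.265 -0.964]
 [-1.     0.    -0.   ]]
tab grip [0.45370574 0.34057761 0.083     ]
f 1 [0.46163093 0.33874704 0.06616164]
t 0.35 tcp [ 0.1455 -0.5303  0.2311] gap 0.0856 q [-1.46  0.26  0.02  1.33 -0.    1.42] F [-0.8 -0.6 -0.4]
rv [-12.11  -4.65   2.77] sh [  2.33  19.57 -31.16]  deg 66.3 mm 921.8
f -1 [0.46163093 0.33874704 0.06616164]
t 0.35 tcp [ 0.1455 -0.5303  0.2311] gap 0.0856 q [-1.46  0.26  0.02  1.33 -0.    1.42] F [-0.8 -0.6 -0.4]
rv [23.2   3.17  5.31] sh [  2.33  19.57 -31.16]  deg 120.1 mm 921.8
```

Call:
{"method": "drive_tool", "body": {
  "moves": [
    [[5, 0, 0, -4, 5, -4, 1], [10, 0, 0, -4, 8, -7, 1], [14, 0, 0, -4, 15, -13.7, 1], [14, 0, 0, -4, 15, -13.7, 1], [14, 0, 0, -4, 15, -13.7, 1]]
  ]
}}

```text
time: 0.77
tcp_pos: [0.2508, -0.3671, 0.2848]
orientation: [0.407, 0.579, 0.406, -0.579]
ft_force: [1.0, -0.3, -0.1]
finger_gap: 0.0857
```

```bash
python3 - <<'E'
from h import *
w=bot.get_image('wrist'); R0=toolR(); c=-w['R'].T@w['t']; print('cam in tool',R0.inv().apply(c-bot.get_obs()['tcp_pos']).round(4)); print((w['R']@R0.as_matrix()).round(3))
g=np.array([.4537,.3406,.083])
R=Rrack(-.227,.45,-1)
plan([0.42,-0.1,0.33],R)
plan(g-R.apply([.1,0,0]),R)
E
```

```text
cam in tool [-0.1403  0.0689  0.0044]
[[-0.001  0.013  1.   ]
 [-0.275 -0.961  0.012]
 [ 0.962 -0.274  0.004]]
t 0.82 tcp [ 0.2531 -0.3624  0.2864] gap 0.0855 q [-1.15  0.06 -0.08  1.43  0.    2.35] F [1.  2.2 1.7]
rv [16.19  4.2   3.69] sh [ -1.73   2.57 -12.17]  deg 85.7 mm 314.0
t 0.82 tcp [ 0.2531 -0.3624  0.2864] gap 0.0855 q [-1.15  0.06 -0.08  1.43  0.    2.35] F [1.  2.2 1.7]
rv [16.19  4.2   3.69] sh [  4.55  -4.09 -28.92]  deg 85.7 mm 738.9
```

Call:
{"method": "drive_tool", "body": {
  "moves": [
    [[-5, 0, 0, -2, 2.6, -12.2, 1], [-10, 0, 0, -2, 2.6, -12.2, 1], [-12, 0, 0, -2, 2.6, -12.2, 1], [-12, 0, 0, -2, 2.6, -12.2, 1], [-12, 0, 0, -2, 2.6, -12.2, 1]]
  ]
}}

```text
time: 1.23
tcp_pos: [0.3581, -0.1916, 0.3179]
orientation: [0.568, 0.422, 0.567, -0.422]
ft_force: [0.3, -0.6, 0.4]
finger_gap: 0.0851
```

```bash
python3 - <<'E'
from h import *
R=Rrack(-.227,.45,1)
plan([0.39,0.16,0.3],R)
E
```

```text
t 1.23 tcp [ 0.3581 -0.1916  0.3179] gap 0.0851 q [-0.7  -0.   -0.07  1.5   0.    2.15] F [ 0.3 -0.6  0.4]
rv [-11.85  -4.66   2.71] sh [  0.71   5.26 -13.1 ]  deg 65.1 mm 353.5
```

Call:
{"method": "drive_tool", "body": {
  "moves": [
    [[-6, -2, 1, 0.7, 5.3, -13, 1], [-11.8, -4.6, 2.7, 0.7, 5.3, -13, 1], [-11.8, -4.6, 2.7, 0.7, 5.3, -13, 1], [-11.8, -4.6, 2.7, 0.7, 5.3, -13, 1], [-11.8, -4.6, 2.7, 0.7, 5.3, -13, 1]]
  ]
}}

```text
time: 1.65
tcp_pos: [0.3781, 0.0135, 0.3074]
orientation: [0.746, 0.234, 0.57, -0.254]
ft_force: [1.3, -0.6, 0.8]
finger_gap: 0.0852
```

```bash
python3 - <<'E'
from h import *
R=Rrack(-.227,.45,1)
plan([0.39,0.24,0.25],R)
E
```

```text
t 1.65 tcp [0.3781 0.0135 0.3074] gap 0.0852 q [-0.12 -0.2  -0.3   1.24 -0.09  2.15] F [ 1.3 -0.6  0.8]
rv [-5.38 -2.15  1.23] sh [ 1.31  7.06 -6.  ]  deg 29.6 mm 234.0
```

Call:
{"method": "drive_tool", "body": {
  "moves": [
    [[-5.4, -2.1, 1.2, 1.3, 7.1, -6, 1], [-5.4, -2.1, 1.2, 1.3, 7.1, -6, 1], [-5.4, -2.1, 1.2, 1.3, 7.1, -6, 1], [-5.4, -2.1, 1.2, 1.3, 7.1, -6, 1], [-5.4, -2.1, 1.2, 1.3, 7.1, -6, 1]]
  ]
}}

```text
time: 2.07
tcp_pos: [0.3886, 0.211, 0.2576]
orientation: [0.84, 0.059, 0.53, -0.095]
ft_force: [1.9, -0.6, 0.6]
finger_gap: 0.0854
```

```bash
python3 - <<'E'
from h import *
w=bot.get_image('wrist'); cv2.imwrite('pics/w1.png',w['color'])
t=bot.get_image('top'); crop(t,110,140,290,130,2.7,'t1.png')
s=bot.get_image('side'); crop(s,120,150,275,110,2.8,'s1.png')
R=Rrack(-.227,.45,1)
plan([0.39,0.24,0.25],R)
E
```

```text
t 2.22 tcp [0.389  0.212  0.2565] gap 0.0851 q [ 0.5  -0.13 -0.42  0.94 -0.29  2.24] F [0.  0.3 0.6]
rv [ 0.04 -0.12  0.02] sh [ 0.14  1.1  -0.3 ]  deg 0.7 mm 28.8
```

View pics/w1.png

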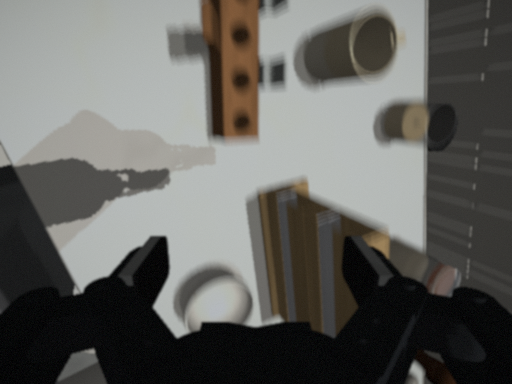

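View pics/s1.png

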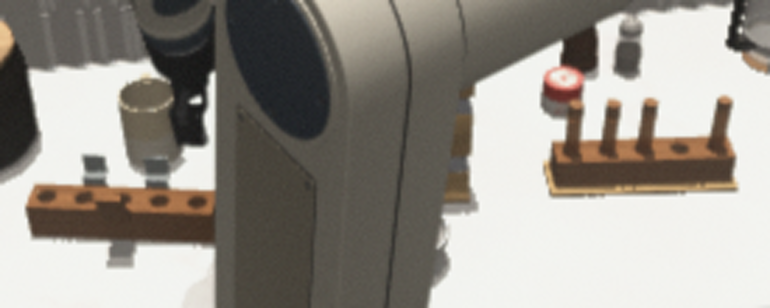

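Call:
{"method": "drive_tool", "body": {
  "moves": [
    [[0, 0, 0, 0, 1.5, 0, 1], [0, 0, 0, 0, 3, 0, 1], [0, 0, 0, 0, 3, 0, 1], [0, 0, 0, 0, 3, 0, 1], [0, 0, 0, 0, 3, 0, 1]]
  ]
}}

```text
time: 2.63
tcp_pos: [0.4078, 0.281, 0.2573]
orientation: [0.839, 0.061, 0.532, -0.099]
ft_force: [-0.7, 0.4, -0.4]
finger_gap: 0.0852
```

```bash
python3 - <<'E'
from h import *
w=bot.get_image('wrist'); cv2.imwrite('pics/w2.png',w['color'])
import pickle; pickle.dump(w,open('w2.pkl','wb'))
print(bot.get_obs()['tcp_pos'])
E
```

```text
[0.40769278 0.28075702 0.25756964]
```

View pics/w2.png

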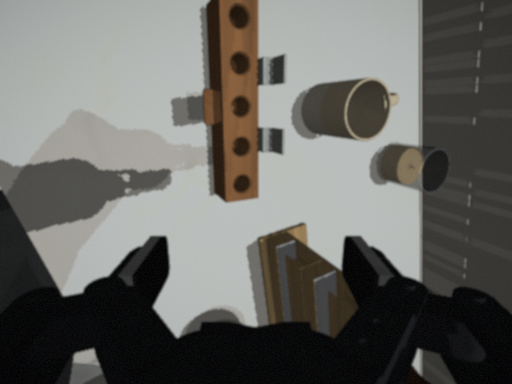

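Call:
{"method": "drive_tool", "body": {
  "moves": [
    [[0, 0, 0, 0, 1.4, 0, 1], [0, 0, 0, 0, 2.2, 0, 1], [0, 0, 0, 0, 2.2, 0, 1], [0, 0, 0, 0, 2.2, 0, 1], [0, 0, 0, 0, 2.2, 0, 1]]
  ]
}}

```text
time: 3.1
tcp_pos: [0.42, 0.3343, 0.2575]
orientation: [0.839, 0.061, 0.532, -0.098]
ft_force: [-0.3, -0.6, 0.3]
finger_gap: 0.0859
```

```bash
python3 - <<'E'
from h import *
w=bot.get_image('wrist'); cv2.imwrite('pics/w3.png',w['color'])
import pickle; pickle.dump(w,open('w3.pkl','wb'))
print(bot.get_obs()['tcp_pos'])
E
```

```text
[0.41997305 0.33427851 0.25762192]
```

View pics/w3.png

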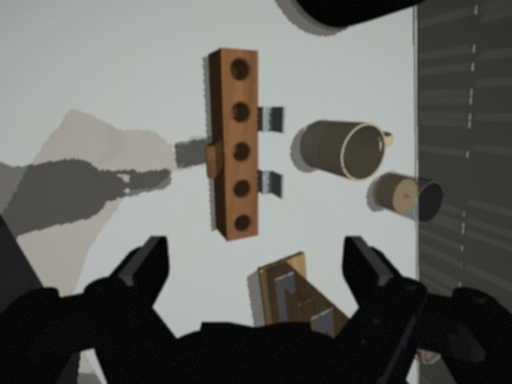

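```bash
python3 - <<'E'
from h import *
import pickle
w2=pickle.load(open('w2.pkl','rb'));w3=pickle.load(open('w3.pkl','rb'))
A=[(239,16),(240,62),(240.5,106),(241,146),(242,184)];B=[(239.5,69),(240,112),(241,151),(241,188),(242,223)]
P=[]
for a,b in zip(A,B):
    X,e=tri([(w2,*a),(w3,*b)]);P.append(X);print(X.round(4),np.round(e,4), onplane(w2,*a,.05).round(4),onplane(w3,*b,.05).round(4))
for a,b in [((210,106),(212,160))]:
    X,e=tri([(w2,*a),(w3,*b)]);print('tab',X.round(4),e)
c=np.array([.4995,.33,0])
for yaw in (-.227,):
  for p in [(-.047,0,.083),(-.0548,0,.0992),(0,0,.05),(.027,.04,.06)]:
    X=c+Rz(yaw).apply(p);print(p,X.round(4),np.round(proj(w2,X),1),np.round(proj(w3,X),1))
E
```

```text
[0.5218 0.4237 0.0482] [0.0002 0.0002] [0.5212 0.4233 0.05  ] [0.5209 0.4237 0.05  ]
[0.5081 0.3773 0.0552] [0.0004 0.0004] [0.5108 0.3775 0.05  ] [0.5097 0.3768 0.05  ]
[0.5013 0.3297 0.0453] [0.0001 0.0001] [0.4996 0.3301 0.05  ] [0.4995 0.3309 0.05  ]
[0.4894 0.2829 0.0466] [0.0004 0.0004] [0.4886 0.2836 0.05  ] [0.4878 0.2844 0.05  ]
[0.479  0.2345 0.0461] [0.0004 0.0004] [0.478  0.2359 0.05  ] [0.4774 0.2368 0.05  ]
tab [0.4505 0.3417 0.0916] [np.float64(0.00019058674164291344), np.float64(0.0001905867416428971)]
(-0.047, 0, 0.083) [0.4537 0.3406 0.083 ] [210.6 106.4] [212.8 158.8]
(-0.0548, 0, 0.0992) [0.4461 0.3423 0.0992] [207.7 106.5] [210.2 161.9]
(0, 0, 0.05) [0.4995 0.33   0.05  ] [240.5 106.1] [241.2 151.7]
(0.027, 0.04, 0.06) [0.5348 0.3629 0.06  ] [264.5  70.3] [264.2 118.6]
```

```bash
python3 - <<'E'
from h import *
R=Rrack(-.228,.45,1); c=np.array([.4992,.3303,0]); g=c+Rz(-.228).apply([-.047,0,.083])
plan(g+R.apply([.0187-.09,0,0]),R); plan(g+R.apply([.0187,0,0]),R)
E
```

```text
t 3.15 tcp [0.42   0.3343 0.2576] gap 0.085 q [ 0.71  0.08 -0.22  1.   -0.35  2.46] F [-0.5 -0.7  0.2]
rv [-0.04 -0.1   0.04] sh [ 3.99  0.57 -1.89]  deg 0.6 mm 111.3
t 3.15 tcp [0.42   0.3343 0.2576] gap 0.085 q [ 0.71  0.08 -0.22  1.   -0.35  2.46] F [-0.5 -0.7  0.2]
rv [-0.04 -0.1   0.04] sh [ 7.59  0.58 -1.85]  deg 0.6 mm 195.9
```

Call:
{"method": "drive_tool", "body": {
  "moves": [
    [[0, -0.1, 0, 1.3, 0.2, -0.6, 0.6], [0, -0.1, 0, 2.6, 0.4, -1.3, 0.6], [0, -0.1, 0, 4, 0.57, -1.88, 0.6], [0, -0.1, 0, 4, 0.57, -1.88, 0.6], [0, -0.1, 0, 4, 0.57, -1.88, 0.6]]
  ],
  "newtons": 60
}}

```text
time: 3.57
tcp_pos: [0.4229, 0.3479, 0.1463]
orientation: [0.841, 0.06, 0.529, -0.099]
ft_force: [-0.4, 0.6, 0.7]
finger_gap: 0.0683
```

```bash
python3 - <<'E'
from h import *
w=bot.get_image('wrist'); cv2.imwrite('pics/w4.png',w['color'])
R=Rrack(-.228,.45,1); c=np.array([.4992,.3303,0]); g=c+Rz(-.228).apply([-.047,0,.083])
plan(g+R.apply([.0187,0,0]),R)
print(proj(w,g),proj(w,c+[0,0,.05]))
E
```

```text
t 3.62 tcp [0.4239 0.3489 0.1483] gap 0.0684 q [ 0.73  0.17 -0.41  0.73 -0.37  2.48] F [-0.  -0.1  0.3]
rv [-0.03  0.    0.04] sh [ 3.63 -0.03 -0.04]  deg 0.2 mm 90.8
(np.float64(256.49514060405556), np.float64(199.28676224260664)) (np.float64(286.4200046778942), np.float64(182.45424351215854))
```

View pics/w4.png

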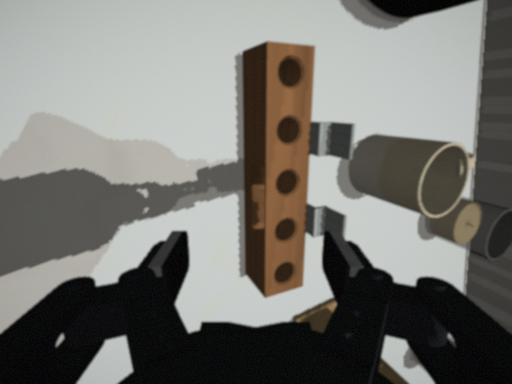

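Call:
{"method": "drive_tool", "body": {
  "moves": [
    [[0, 0, 0, 1.2, 0, 0, 0.6], [0, 0, 0, 2.4, 0, 0, 0.6], [0, 0, 0, 3.63, 0, 0, 0.6], [0, 0, 0, 3.63, 0, 0, 0.6], [0, 0, 0, 3.63, 0, 0, 0.6]]
  ]
}}

```text
time: 4.03
tcp_pos: [0.4628, 0.3399, 0.0666]
orientation: [0.841, 0.061, 0.528, -0.099]
ft_force: [-0.4, -0.2, 0.7]
finger_gap: 0.0682
```

Call:
{"method": "drive_tool", "body": {
  "moves": [
    [[0, 0, 0, 0, 0, 0, -1], [0, 0, 0, 0, 0, 0, -1], [0, 0, 0, 0, 0, 0, -1], [0, 0, 0, 0, 0, 0, -1], [0, 0, 0, 0, 0, 0, -1]]
  ],
  "newtons": 60
}}

```text
time: 4.45
tcp_pos: [0.462, 0.3407, 0.0663]
orientation: [0.842, 0.061, 0.528, -0.098]
ft_force: [1.3, 1.9, 2.3]
finger_gap: 0.0097
```

```bash
python3 - <<'E'
from h import *
w=bot.get_image('wrist'); cv2.imwrite('pics/w5.png',w['color'])
R=Rrack(-.228,.45,1); c=np.array([.4992,.3303,0]); g=c+Rz(-.228).apply([-.047,0,.083])
plan(g+R.apply([.0187,0,0]),R)
E
```

```text
t 4.5 tcp [0.462  0.3406 0.0663] gap 0.0095 q [ 0.66  0.28 -0.51  0.49 -0.35  2.41] F [-4.3 -0.4  8. ]
rv [-0.02  0.01  0.02] sh [-0.   -0.07 -0.01]  deg 0.2 mm 1.7
```

View pics/w5.png

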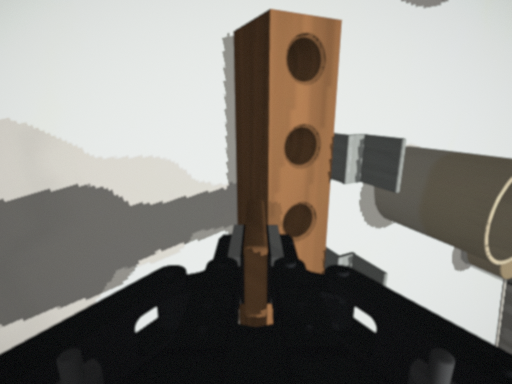

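Call:
{"method": "drive_tool", "body": {
  "moves": [
    [[0, 0, 0, -0.5, 0, 0.25, -1], [0, 0, 0, -1.4, 0, 0.7, -1], [0, 0, 0, -2.6, 0, 1.25, -1], [0, 0, 0, -3.6, 0, 1.7, -1], [0, 0, 0, -4.3, 0, 2.1, -1]]
  ],
  "newtons": 80
}}

```text
time: 4.92
tcp_pos: [0.462, 0.3405, 0.1871]
orientation: [0.841, 0.061, 0.528, -0.098]
ft_force: [0.4, 0.3, -3.0]
finger_gap: 0.0093
```

```bash
python3 - <<'E'
from h import *
import pickle
plan([.43,.34,.2],Rrack(-.228,.45,1))
w=bot.get_image('wrist'); cv2.imwrite('pics/w6.png',w['color'])
w2=pickle.load(open('w2.pkl','rb'));w3=pickle.load(open('w3.pkl','rb'))
crop(w2,180,200,240,170,3.2,'w2c.png')
t=bot.get_image('top'); crop(t,170,150,180,120,4,'t2.png')
E
```

```text
t 4.92 tcp [0.462  0.3405 0.1871] gap 0.0093 q [ 0.66  0.16 -0.31  0.81 -0.35  2.41] F [ 0.4  0.3 -3. ]
rv [-0.02  0.    0.02] sh [-1.01 -0.31 -0.89]  deg 0.2 mm 34.5
```

View pics/w6.png

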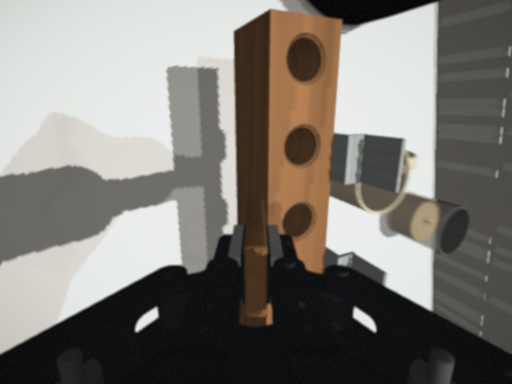

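View pics/w2c.png

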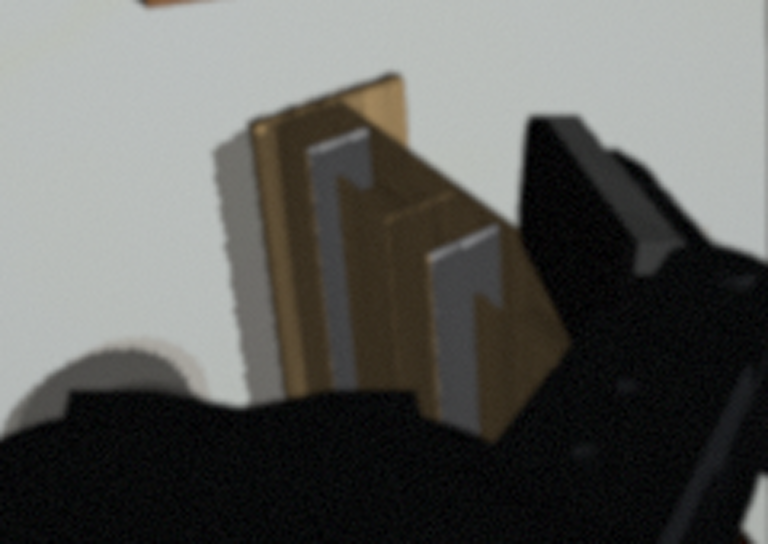

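View pics/t2.png

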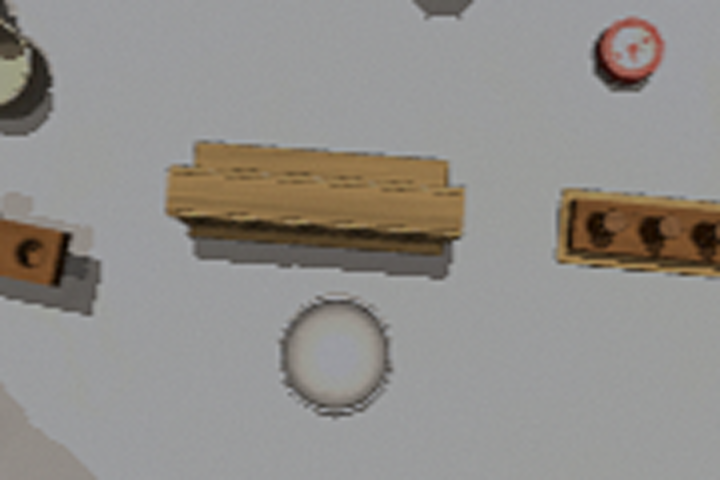

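```bash
python3 - <<'E'
from h import *
import pickle
w2=pickle.load(open('w2.pkl','rb'))
t=bot.get_image('top')
f=lambda p:(p[0]/4+170,p[1]/4+150)
g=lambda p:(p[0]/3.2+180,p[1]/3.2+200)
P=[onplane(t,*f(p),.204) for p in [(168,168),(464,188),(166,214),(462,238)]]
F=[onplane(t,*f(p),.010) for p in [(195,143),(448,160)]]
W=[onplane(w2,*g(p),.010) for p in [(252,128),(398,75)]]
for n,L in (('top',P),('footback',F),('wfoot',W)):
    for p in L: print(n,p.round(4))
print('yaw',np.arctan2(-(P[2]-P[3])[0],(P[2]-P[3])[1]),np.arctan2(-(P[0]-P[1])[0],(P[0]-P[1])[1]),np.arctan2(-(F[0]-F[1])[0],(F[0]-F[1])[1]))
print('width',np.linalg.norm((P[2]-P[3])[:2]),np.linalg.norm((P[0]-P[1])[:2]),np.linalg.norm((F[0]-F[1])[:2]))
c=np.mean(P,0); print('centre',c)
# wrist groove points: lip lower edge left end? cavity etc
for y in (-.08,):
  for cx,cy,yaw in [(c[0],c[1],-.088)]:
    for p in [(-.02,.12,.204),(-.02,.12,.164),(-.02,.12,.138),(-.02,.12,.07),(-.02,.12,.044),(-.03,.12,.01),(.06,.12,.01)]:
        X=np.array([cx,cy,0])+Rz(yaw).apply(p); u=np.array(proj(w2,X)); print(p,((u-[180,200])*3.2).round(0))
E
```

```text
top [0.5431 0.1188 0.204 ]
top [ 0.5213 -0.1189  0.204 ]
top [0.5061 0.121  0.204 ]
top [ 0.4811 -0.116   0.204 ]
footback [0.5834 0.1142 0.01  ]
footback [ 0.5616 -0.123   0.01  ]
wfoot [0.4965 0.123  0.01  ]
wfoot [0.5821 0.116  0.01  ]
yaw -0.10482310472006108 -0.09168626970564252 -0.09148420017957515
width 0.2383209697728041 0.23872470885790192 0.23819567457751287
centre [0.51290298 0.00120108 0.204     ]
(-0.02, 0.12, 0.204) [544. 369.]
(-0.02, 0.12, 0.164) [462. 298.]
(-0.02, 0.12, 0.138) [418. 259.]
(-0.02, 0.12, 0.07) [326. 178.]
(-0.02, 0.12, 0.044) [298. 152.]
(-0.03, 0.12, 0.01) [247. 130.]
(0.06, 0.12, 0.01) [400.  75.]
```

```bash
cat >> h.py <<'E'
# rack in tool frame at grasp
_Rg=Rn.from_quat([0.061,0.528,-0.098,0.842]); _pg=np.array([.462,.3406,.0663])
Rt_rack=_Rg.inv()*Rz(-.228); pt_rack=_Rg.inv().apply(np.array([.4992,.3303,0])-_pg)
GP=np.array([.5129,.0012,0]); GY=-.095
groove=GP+Rz(GY).apply([-.02,0,.138])
def hookpose(px,py,pz,th):
    """mm, rad -> tool P,R so that rack_hook at groove-frame (px,py,pz), front raised th"""
    Rr=Rz(GY)*Rn.from_euler('y',th); o=groove+Rz(GY).apply(np.array([px,py,pz])/1000)-Rr.apply([.027,0,.060])
    R=Rr*Rt_rack.inv(); return o-R.apply(pt_rack),R
def hooknow():
    o=bot.get_obs();R=toolR();Rr=R*Rt_rack;p=o['tcp_pos']+R.apply(pt_rack)+Rr.apply([.027,0,.060])
    r=(Rz(-GY)*Rr); return (Rz(-GY).apply(p-groove)*1000).round(1), r.as_euler('zyx').round(3)
E
python3 - <<'E'
from h import *
print(Rt_rack.as_rotvec(),pt_rack, (_Rg*Rt_rack).as_euler('zyx'),groove, hooknow())
plan(*hookpose(-70,0,-5,.7))
E
```

```text
Traceback (most recent call last):
NameError: name '_Rg' is not defined
```

```bash
python3 - <<'E'
from h import *
print(pt_rack,groove, hooknow())
plan(*hookpose(-70,0,-5,.7))
E
```

```text
[ 0.07648159 -0.00144888  0.00583843] [0.49299018 0.00309714 0.138     ] (array([  2.4, 322.8,  41.3]), array([-0.133, -0.   ,  0.001]))
t 5.07 tcp [0.4625 0.3406 0.1856] gap 0.0089 q [ 0.66  0.17 -0.31  0.8  -0.35  2.41] F [-0.3  0.3 -4.6]
rv [-1.56  8.01  0.12] sh [  0.05 -13.43  -0.4 ]  deg 40.8 mm 335.9
```

```bash
python3 - <<'E'
from h import *
plan(*hookpose(-80,270,10,.7))
E
```

```text
t 5.07 tcp [0.4625 0.3406 0.1856] gap 0.0089 q [ 0.66  0.17 -0.31  0.8  -0.35  2.41] F [-0.3  0.3 -4.6]
rv [-1.56  8.01  0.12] sh [-1.3  -2.78 -1.81]  deg 40.8 mm 89.1
```

Call:
{"method": "drive_tool", "body": {
  "moves": [
    [[-0.2, 1, 0, -0.3, -0.4, -0.4, -1], [-0.5, 2.3, 0, -0.6, -0.8, -0.9, -1], [-0.8, 3.7, 0, -0.9, -1.4, -1.4, -1], [-1.1, 5.1, 0, -1.1, -2.2, -1.8, -1], [-1.3, 6.5, 0.1, -1.3, -2.8, -1.8, -1]]
  ]
}}

```text
time: 5.48
tcp_pos: [0.3902, 0.2842, 0.1934]
orientation: [0.659, 0.04, 0.75, -0.043]
ft_force: [-0.1, 0.6, -4.6]
finger_gap: 0.0092
```

```bash
python3 - <<'E'
from h import *
print(hooknow())
plan(*hookpose(-75,100,0,.7))
E
```

```text
(array([-77.6, 267.1,  14.3]), array([-0.023,  0.578,  0.003]))
t 5.48 tcp [0.3902 0.2842 0.1934] gap 0.0092 q [ 0.42  0.23 -0.12  1.33  0.06  2.11] F [-0.1  0.6 -4.6]
rv [-0.24  1.4   0.06] sh [ 0.35 -6.72  0.51]  deg 7.1 mm 168.8
```

Call:
{"method": "drive_tool", "body": {
  "moves": [
    [[-0.1, 0.6, 0, 0.1, -1.3, 0.1, -1], [-0.2, 1.2, 0, 0.2, -2.8, 0.2, -1], [-0.24, 1.4, 0, 0.3, -4.3, 0.4, -1], [-0.24, 1.4, 0, 0.35, -5.6, 0.5, -1], [-0.24, 1.4, 0, 0.35, -6.7, 0.5, -1]]
  ]
}}

```text
time: 5.9
tcp_pos: [0.3838, 0.1146, 0.1838]
orientation: [0.614, 0.037, 0.787, -0.034]
ft_force: [1.8, 0.5, -3.6]
finger_gap: 0.0089
```

```bash
python3 - <<'E'
from h import *
print(hooknow())
plan(*hookpose(-60,0,-8,.7))
w=bot.get_image('wrist'); cv2.imwrite('pics/w7.png',w['color'])
E
```

```text
(array([-73. ,  98.6,  -1.1]), array([-0.004,  0.696, -0.004]))
t 5.9 tcp [0.3838 0.1146 0.1838] gap 0.0089 q [ 0.06  0.19 -0.23  1.4   0.03  1.73] F [ 1.8  0.5 -3.6]
rv [-0.05  0.04  0.06] sh [ 0.16 -3.96  0.6 ]  deg 0.5 mm 100.1
```

View pics/w7.png

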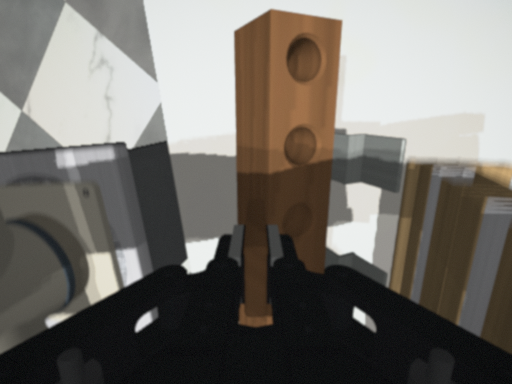

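```bash
python3 - <<'E'
from h import *
w=bot.get_image('wrist')
x0,y0,s=310,110,3.6
c=cv2.resize(w['color'][y0:y0+160,x0:x0+202],None,fx=s,fy=s,interpolation=cv2.INTER_CUBIC)
def dot(X,col):
    u=(np.array(proj(w,X))-[x0,y0])*s; cv2.circle(c,(int(u[0]),int(u[1])),3,col,-1); print(np.round(u))
for p in [(-.02,.12,.204),(-.02,.12,.164),(-.02,.12,.138),(-.02,.12,.07),(-.02,.12,.044),(-.03,.12,.01),(.014,.12,.138),(-.02,.05,.138),(-.02,.05,.164)]:
    dot(GP+Rz(GY).apply(p),(0,0,255))
o=bot.get_obs();R=toolR();Rr=R*Rt_rack;pr=o['tcp_pos']+R.apply(pt_rack)
print('rack')
for p in [(.038,.055,.090),(.038,.025,.090),(.038,.055,.060),(.038,.025,.06)]: dot(pr+Rr.apply(p),(0,255,0))
cv2.imwrite('pics/w7c.png',c)
E
```

```text
[937. 477.]
[708. 343.]
[615. 289.]
[466. 201.]
[428. 179.]
[348. 155.]
[879. 303.]
[531. 672.]
[600. 778.]
rack
[352.  82.]
[324. 282.]
[194.  68.]
[177. 241.]
```

View pics/w7c.png

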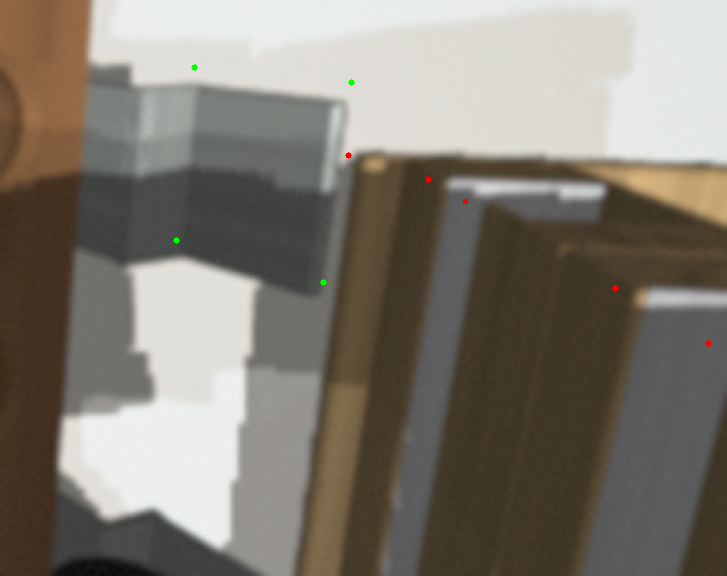

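```bash
python3 - <<'E'
from h import *
import pickle
w2=pickle.load(open('w2.pkl','rb'));w=bot.get_image('wrist');pickle.dump(w,open('w7.pkl','wb'))
g2=lambda p:(p[0]/3.2+180,p[1]/3.2+200); g7=lambda p:(p[0]/3.6+310,p[1]/3.6+110)
for n,a,b,l in [('up',(430,262),(637,300),(-.02,.12,.138)),('lo',(310,155),(447,185),(-.02,.12,.044)),('foot',(252,128),(362,158),(-.03,.12,.01)),('notchL',(338,178),(483,205),(-.02,.12,.07)),('notchU',(475,290),None,(-.02,.12,.164))]:
    L=[(w2,*g2(a))]+([(w,*g7(b))] if b else [])
    if b: X,e=tri(L); print(n,X.round(4),np.round(e,4))
    print(n,'exp',(GP+Rz(GY).apply(l)).round(4),onplane(w2,*g2(a),l[2]).round(4), onplane(w,*g7(b),l[2]).round(4) if b else '')
print(-w['R'].T@w['t'],-w2['R'].T@w2['t'])
E
```

```text
up [0.5049 0.1245 0.1442] [0.0003 0.0003]
up exp [0.5044 0.1226 0.138 ] [0.5082 0.1185 0.138 ] [0.508  0.1226 0.138 ]
lo [0.5059 0.1248 0.0531] [0.0005 0.0005]
lo exp [0.5044 0.1226 0.044 ] [0.5092 0.1183 0.044 ] [0.5091 0.1231 0.044 ]
foot [0.4966 0.125  0.0129] [0.0011 0.0011]
foot exp [0.4944 0.1235 0.01  ] [0.4965 0.123  0.01  ] [0.4984 0.1247 0.01  ]
notchL [0.5058 0.1252 0.0773] [0.0002 0.0002]
notchL exp [0.5044 0.1226 0.07  ] [0.509  0.1196 0.07  ] [0.5084 0.1236 0.07  ]
notchU exp [0.5044 0.1226 0.164 ] [0.5091 0.1228 0.164 ] 
[0.42509643 0.18020066 0.32163565] [0.3646031  0.36241111 0.38571345]
```

```bash
python3 - <<'E'
from h import *
s=bot.get_image('side'); crop(s,200,140,200,120,4,'s2.png')
c=cv2.imread('pics/s2.png')
for p in [(-.02,.12,.204),(-.02,.12,.164),(-.02,.12,.138),(-.02,.12,.07),(-.02,.12,.044),(-.03,.12,.01),(-.03,-.12,.01),(-.02,-.12,.138),(-.02,-.12,.204),(.02,.12,.204),(.02,-.12,.204)]:
    u=(np.array(proj(s,GP+Rz(GY).apply(p)))-[200,140])*4; print(p,u.round()); cv2.circle(c,(int(u[0]),int(u[1])),3,(0,0,255),-1)
cv2.imwrite('pics/s2.png',c)
t=bot.get_image('top'); crop(t,170,150,180,120,4,'t3.png')
E
```

```text
(-0.02, 0.12, 0.204) [ 75. 155.]
(-0.02, 0.12, 0.164) [ 77. 193.]
(-0.02, 0.12, 0.138) [ 79. 217.]
(-0.02, 0.12, 0.07) [ 82. 277.]
(-0.02, 0.12, 0.044) [ 84. 300.]
(-0.03, 0.12, 0.01) [ 85. 335.]
(-0.03, -0.12, 0.01) [348. 323.]
(-0.02, -0.12, 0.138) [353. 205.]
(-0.02, -0.12, 0.204) [357. 143.]
(0.02, 0.12, 0.204) [ 75. 128.]
(0.02, -0.12, 0.204) [350. 117.]
```

View pics/s2.png

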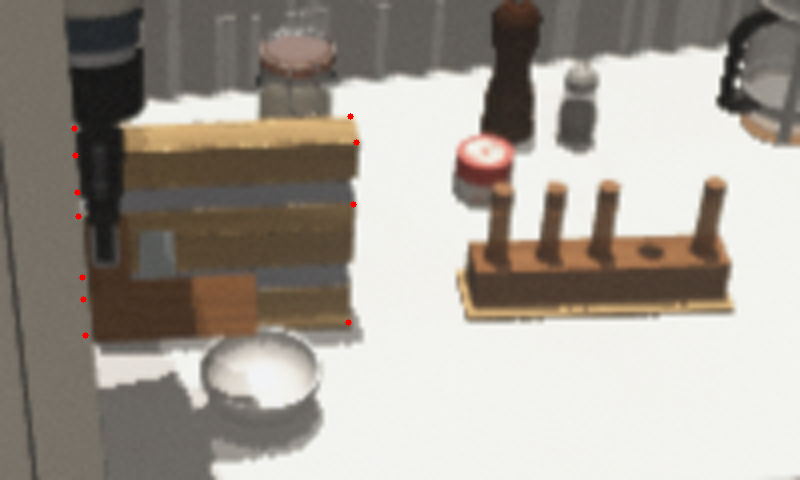

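View pics/t3.png

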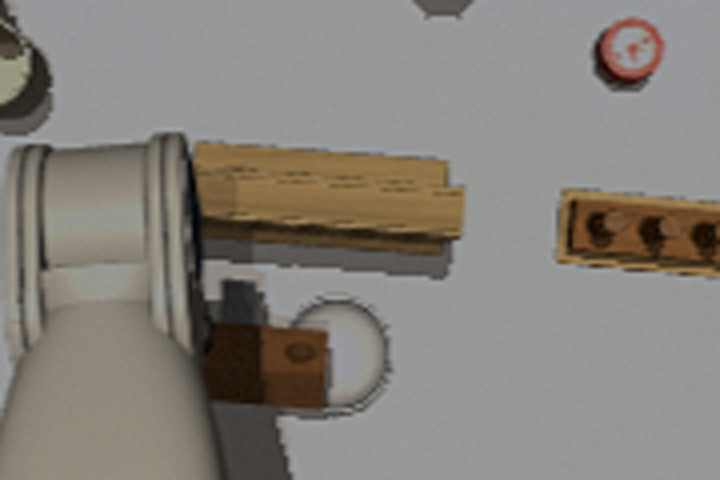

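Call:
{"method": "drive_tool", "body": {
  "moves": [
    [[0, 0, 0, 0, -1, 0.1, -1], [0, 0, 0, 0.1, -2, 0.3, -1], [0, 0, 0, 0.2, -3, 0.4, -1], [0, 0, 0, 0.2, -3.9, 0.6, -1], [0, 0, 0, 0.2, -3.9, 0.6, -1]]
  ]
}}

```text
time: 6.57
tcp_pos: [0.3887, 0.0167, 0.1777]
orientation: [0.616, 0.036, 0.786, -0.034]
ft_force: [0.0, 1.3, -3.6]
finger_gap: 0.0089
```

```bash
python3 - <<'E'
from h import *
print(hooknow())
plan(*hookpose(-26,0,-6,.7),1);plan(*hookpose(-12,0,9,.7),1);plan(*hookpose(0,0,13,.7),1)
w=bot.get_image('wrist'); cv2.imwrite('pics/w8.png',w['color'])
s=bot.get_image('side'); crop(s,200,140,200,120,4,'s3.png')
E
```

```text
(array([-58.7,   1.6,  -7. ]), array([-0.003,  0.693, -0.005]))
rv [-0.04  0.09  0.06] sh [-0.37 -0.08  1.27]  deg 0.6 mm 33.1
rv [-0.04  0.09  0.06] sh [-1.08 -0.08  1.67]  deg 0.6 mm 49.9
rv [-0.04  0.09  0.06] sh [-1.35 -0.08  2.1 ]  deg 0.6 mm 62.5
```

View pics/w8.png

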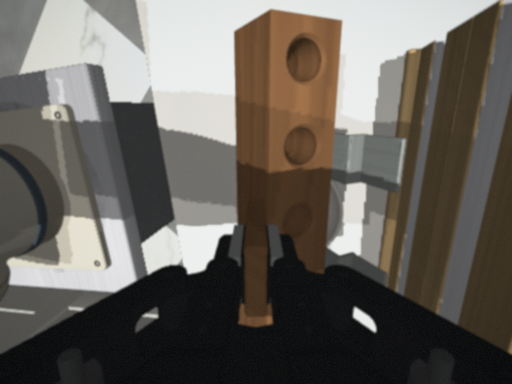

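View pics/s3.png

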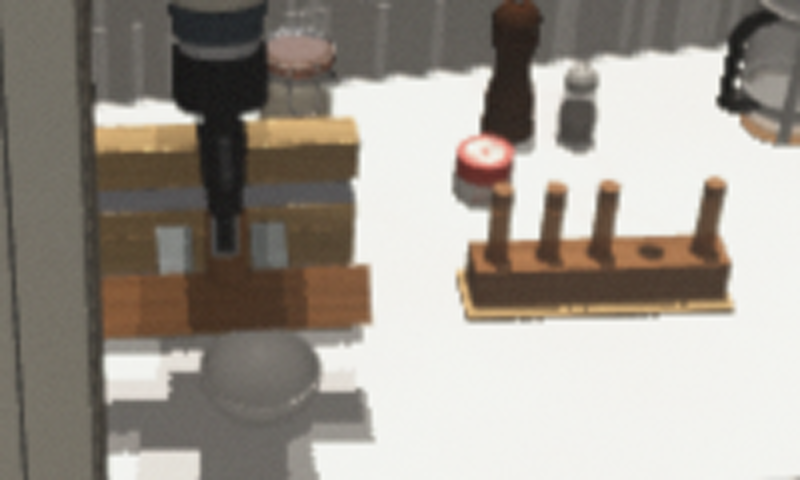

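Call:
{"method": "drive_tool", "body": {
  "moves": [
    [[0, 0, 0, -0.1, 0, 0.3, -1], [0, 0, 0, -0.2, 0, 0.6, -1], [0, 0, 0, -0.35, 0, 0.9, -1], [0, 0, 0, -0.35, 0, 1.1, -1], [0, 0, 0, -0.35, 0, 1.1, -1]]
  ]
}}

```text
time: 7.08
tcp_pos: [0.4183, 0.0159, 0.1802]
orientation: [0.616, 0.036, 0.786, -0.033]
ft_force: [0.1, 0.1, -4.2]
finger_gap: 0.0088
```

```bash
python3 - <<'E'
from h import *
print(hooknow())
plan(*hookpose(-26,0,-5,.7));plan(*hookpose(-12,0,9,.7),1);plan(*hookpose(0,0,13,.7),1)
w=bot.get_image('wrist'); crop(w,300,20,212,300,2,'w9.png')
s=bot.get_image('side'); crop(s,220,160,80,70,8,'s4.png')
E
```

```text
(array([-29.1,   3.8,  -4.4]), array([-0.001,  0.692, -0.004]))
t 7.08 tcp [0.4183 0.0159 0.1802] gap 0.0088 q [-0.15  0.22 -0.19  1.4  -0.02  1.52] F [ 0.1  0.1 -4.2]
rv [-0.03  0.1   0.06] sh [-0.03 -0.16  0.14]  deg 0.6 mm 5.3
rv [-0.03  0.1   0.06] sh [-0.7  -0.16  0.55]  deg 0.6 mm 22.7
rv [-0.03  0.1   0.06] sh [-0.97 -0.16  0.98]  deg 0.6 mm 34.7
```

View pics/w9.png

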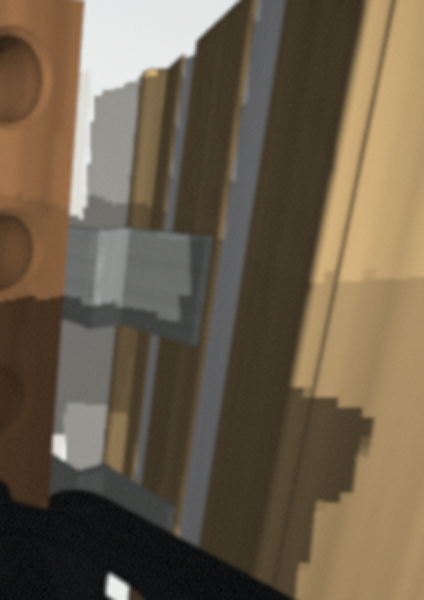

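View pics/s4.png

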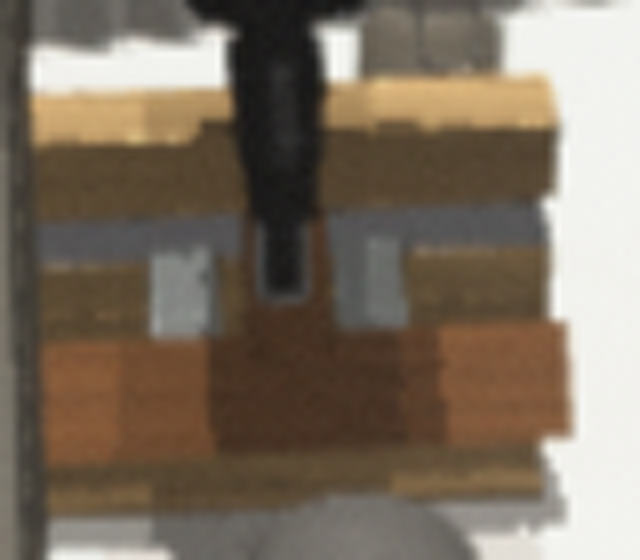

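Call:
{"method": "drive_tool", "body": {
  "moves": [
    [[0, 0.1, 0, -0.18, -0.1, 0.18, -1], [0, 0.1, 0, -0.36, -0.1, 0.3, -1], [0, 0.1, 0, -0.55, -0.15, 0.45, -1], [0, 0.1, 0, -0.75, -0.15, 0.55, -1], [0, 0.1, 0, -0.75, -0.15, 0.55, -1]]
  ]
}}

```text
time: 7.6
tcp_pos: [0.4354, 0.01, 0.1964]
orientation: [0.613, 0.037, 0.788, -0.034]
ft_force: [-0.2, 0.2, -2.9]
finger_gap: 0.0091
```

```bash
python3 - <<'E'
from h import *
print(hooknow())
plan(*hookpose(1,0,13,.7))
w=bot.get_image('wrist'); crop(w,300,20,212,300,2,'w10.png')
s=bot.get_image('side'); crop(s,220,160,80,70,8,'s5.png')
E
```

```text
(array([-11.9,  -0.6,  11.3]), array([-0.003,  0.699, -0.004]))
t 7.6 tcp [0.4354 0.01   0.1964] gap 0.0091 q [-0.16  0.25 -0.12  1.46 -0.02  1.52] F [-0.2  0.2 -2.9]
rv [-0.04  0.01  0.05] sh [-0.19  0.01  0.48]  deg 0.3 mm 13.0
```

View pics/w10.png

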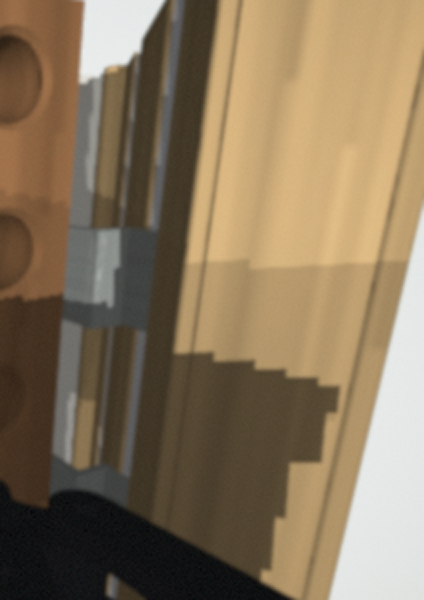

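View pics/s5.png

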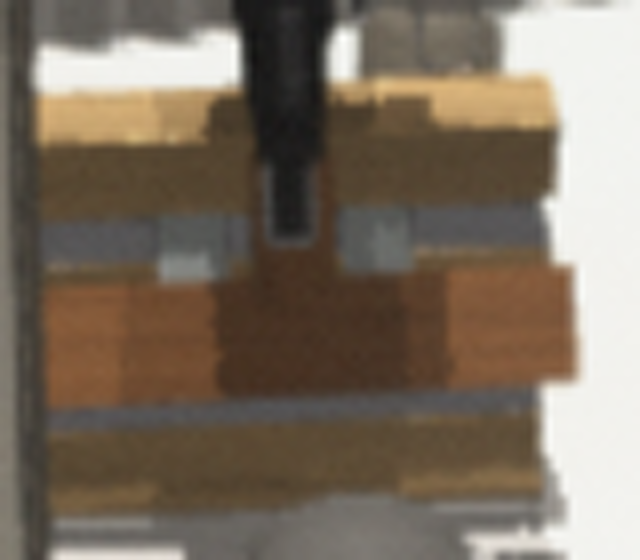

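Call:
{"method": "drive_tool", "body": {
  "moves": [
    [[0, 0, 0, -0.06, 0, 0.12, -1], [0, 0, 0, -0.1, 0, 0.24, -1], [0, 0, 0, -0.15, 0, 0.36, -1], [0, 0, 0, -0.18, 0, 0.48, -1], [0, 0, 0, -0.18, 0, 0.48, -1]]
  ]
}}

```text
time: 8.12
tcp_pos: [0.4476, 0.0089, 0.1967]
orientation: [0.613, 0.037, 0.789, -0.033]
ft_force: [-1.2, 0.8, -3.2]
finger_gap: 0.0093
```

```bash
python3 - <<'E'
from h import *
print(hooknow())
plan(*hookpose(1,0,12,.55));plan(*hookpose(0.5,0,10,.35));plan(*hookpose(0,0,7,.2),1);plan(*hookpose(0,0,4,.1),1)
w=bot.get_image('wrist'); crop(w,300,20,212,300,2,'w11.png')
E
```

```text
(array([ 0.3, -0.4, 11.7]), array([-0.002,  0.701, -0.004]))
t 8.12 tcp [0.4476 0.0089 0.1967] gap 0.0093 q [-0.15  0.27 -0.09  1.47 -0.02  1.52] F [-1.2  0.8 -3.2]
rv [-0.03 -1.72  0.06] sh [ 0.33  0.01 -0.16]  deg 8.6 mm 9.2
t 8.12 tcp [0.4476 0.0089 0.1967] gap 0.0093 q [-0.15  0.27 -0.09  1.47 -0.02  1.52] F [-1.2  0.8 -3.2]
rv [-0.02 -4.02  0.07] sh [ 0.92  0.01 -0.31]  deg 20.1 mm 24.2
rv [-0.01 -5.74  0.08] sh [ 1.43  0.01 -0.35]  deg 28.7 mm 36.8
rv [-0.   -6.88  0.08] sh [ 1.81  0.01 -0.32]  deg 34.4 mm 46.0
```

View pics/w11.png

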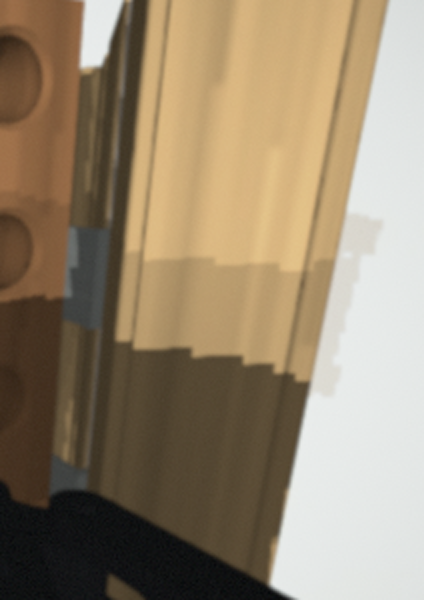

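Call:
{"method": "drive_tool", "body": {
  "moves": [
    [[0, -0.9, 0, 0.17, 0, -0.08, -1], [0, -1.7, 0, 0.33, 0, -0.16, -1], [0, -2.8, 0, 0.6, 0, -0.24, -1], [0, -4, 0, 0.92, 0, -0.31, -1], [0, -4, 0, 0.92, 0, -0.31, -1]]
  ]
}}

```text
time: 8.58
tcp_pos: [0.4279, 0.0114, 0.1741]
orientation: [0.74, 0.03, 0.671, -0.039]
ft_force: [-1.7, -0.1, -4.0]
finger_gap: 0.0092
```

```bash
python3 - <<'E'
from h import *
print(hooknow())
plan(*hookpose(0,0,6,.2));plan(*hookpose(0,0,4,.1),1)
plan(*hookpose(-1,0,2,.04),1)
E
```

```text
(array([-6.2,  0.3,  7.6]), array([-0.   ,  0.352, -0.006]))
t 8.58 tcp [0.4279 0.0114 0.1741] gap 0.0092 q [-0.17  0.01 -0.43  1.03 -0.    1.5 ] F [-1.7 -0.1 -4. ]
rv [ 0.01 -1.74  0.07] sh [ 0.44 -0.01  0.06]  deg 8.7 mm 11.2
rv [ 0.02 -2.89  0.07] sh [ 0.77 -0.01 -0.04]  deg 14.4 mm 19.3
rv [ 0.02 -3.58  0.07] sh [ 1.   -0.01 -0.12]  deg 17.9 mm 25.2
```

```bash
python3 - <<'E'
from h import *
w=bot.get_image('wrist'); crop(w,300,20,212,300,2,'w12.png')
print(hooknow()); plan(*hookpose(1,0,9,.33))
E
```

```text
(array([-4.3, -0. ,  9.1]), array([-0.001,  0.354, -0.006]))
t 8.63 tcp [0.4299 0.0109 0.1757] gap 0.009 q [-0.17  0.02 -0.42  1.04 -0.    1.5 ] F [ 0.3 -0.1 -3.5]
rv [-0.   -0.27  0.07] sh [ 0.08 -0.01  0.18]  deg 1.4 mm 4.8
```

View pics/w12.png

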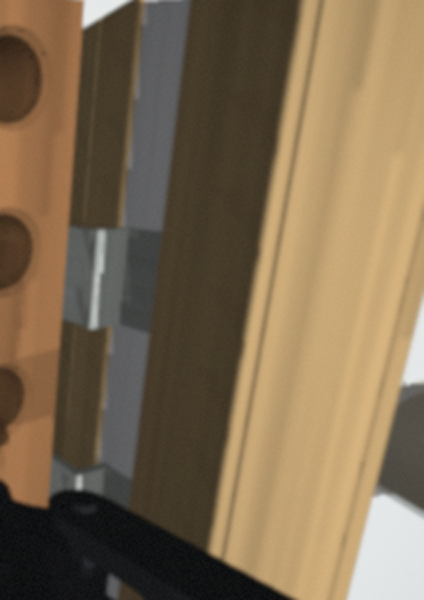

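```bash
cat >> h.py <<'E'
def rel(A,B):
    rv=(A[1].inv()*B[1]).as_rotvec()/np.deg2rad(5); sh=A[1].inv().apply(B[0]-A[0])/.025
    print('rel rv',rv.round(2),'sh',sh.round(2))
E
python3 - <<'E'
from h import *
A=hookpose(.5,0,10,.35)
for b in [(1,0,9,.28),(1,0,7.5,.2),(.5,0,5.5,.12),(0,0,3.5,.06)]: rel(A,hookpose(*b))
E
```

```text
rel rv [ 0.  -0.8  0. ] sh [ 0.2   0.   -0.07]
rel rv [ 0.   -1.72  0.  ] sh [ 0.45  0.   -0.17]
rel rv [ 0.01 -2.64  0.01] sh [ 0.73  0.   -0.27]
rel rv [ 0.01 -3.32  0.01] sh [ 0.96  0.   -0.34]
```

Call:
{"method": "drive_tool", "body": {
  "moves": [
    [[0, -0.4, 0, 0.1, 0, -0.03, -1], [0, -0.8, 0, 0.2, 0, -0.07, -1], [0, -1.2, 0, 0.32, 0, -0.11, -1], [0, -1.72, 0, 0.45, 0, -0.17, -1], [0, -1.72, 0, 0.45, 0, -0.17, -1]]
  ]
}}

```text
time: 9.05
tcp_pos: [0.4296, 0.0106, 0.1645]
orientation: [0.788, 0.027, 0.614, -0.041]
ft_force: [-0.6, -0.0, -4.5]
finger_gap: 0.0092
```

```bash
python3 - <<'E'
from h import *
w=bot.get_image('wrist'); w=bot.get_image('wrist');crop(w,300,20,212,300,2,'w13.png')
print(hooknow()); plan(*hookpose(1,0,7.5,.2))
A=hookpose(1,0,7.5,.2)
for b in [(.5,0,5.5,.12),(0,0,3.5,.06),(-1,0,1.5,.02)]: rel(A,hookpose(*b))
E
```

```text
(array([ 0.4, -0.6,  8. ]), array([-0.001,  0.203, -0.006]))
t 9.15 tcp [0.4309 0.0103 0.1654] gap 0.009 q [-0.18 -0.07 -0.56  0.83  0.01  1.49] F [-0.1  0.2 -4. ]
rv [ 0.01 -0.04  0.08] sh [0.03 0.01 0.01]  deg 0.4 mm 0.9
rel rv [ 0.   -0.92  0.  ] sh [ 0.26  0.   -0.14]
rel rv [ 0.  -1.6  0. ] sh [ 0.47  0.   -0.25]
rel rv [ 0.   -2.06  0.01] sh [ 0.64  0.   -0.35]
```

View pics/w13.png

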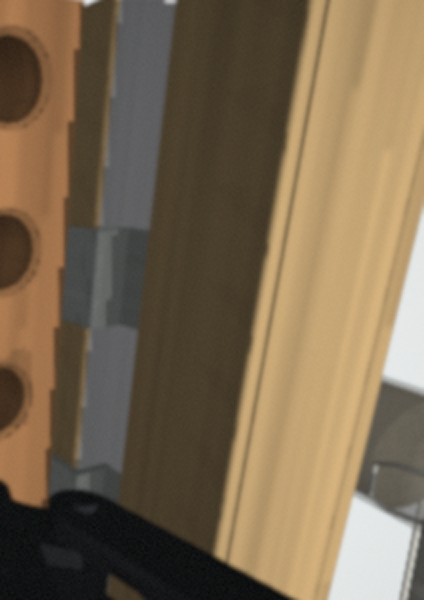

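Call:
{"method": "drive_tool", "body": {
  "moves": [
    [[0, -0.45, 0, 0.13, 0, -0.07, -1], [0, -0.92, 0, 0.26, 0, -0.14, -1], [0, -1.25, 0, 0.36, 0, -0.2, -1], [0, -1.6, 0, 0.47, 0, -0.25, -1], [0, -1.6, 0, 0.47, 0, -0.25, -1]]
  ]
}}

```text
time: 9.57
tcp_pos: [0.4269, 0.0107, 0.1514]
orientation: [0.829, 0.024, 0.557, -0.043]
ft_force: [-1.0, 0.0, -3.6]
finger_gap: 0.0089
```

```bash
python3 - <<'E'
from h import *
w=bot.get_image('wrist'); w=bot.get_image('wrist');crop(w,300,20,212,300,2,'w14.png')
print(hooknow()); plan(*hookpose(0,0,3.5,.06))
A=hookpose(0,0,3.5,.06)
for b in [(-1,0,1.5,.02),(-1.5,0,0,-.01),(-2.5,0,-0.5,-.045)]: rel(A,hookpose(*b))
s=bot.get_image('side'); crop(s,220,160,80,70,8,'s6.png')
E
```

```text
(array([-0.4, -0.6,  3.9]), array([-0.001,  0.064, -0.007]))
t 9.67 tcp [0.428  0.0104 0.1524] gap 0.0093 q [-0.19 -0.15 -0.7   0.63  0.03  1.48] F [ 1.  -0.1 -3.1]
rv [ 0.02 -0.04  0.08] sh [0.03 0.02 0.  ]  deg 0.5 mm 0.9
rel rv [ 0.   -0.46  0.  ] sh [ 0.15  0.   -0.12]
rel rv [ 0.  -0.8  0. ] sh [ 0.27  0.   -0.2 ]
rel rv [ 0.  -1.2  0. ] sh [ 0.35  0.   -0.28]
```

View pics/w14.png

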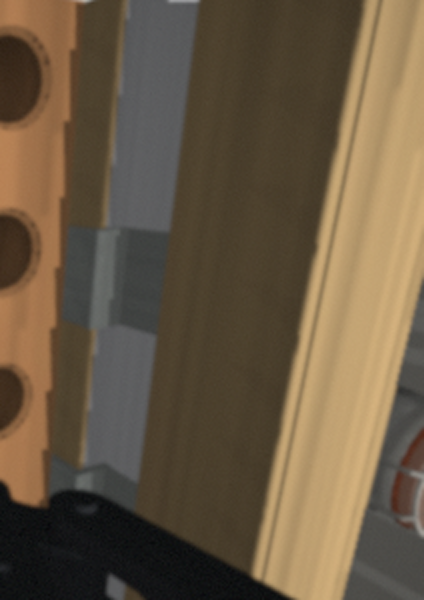

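View pics/s6.png

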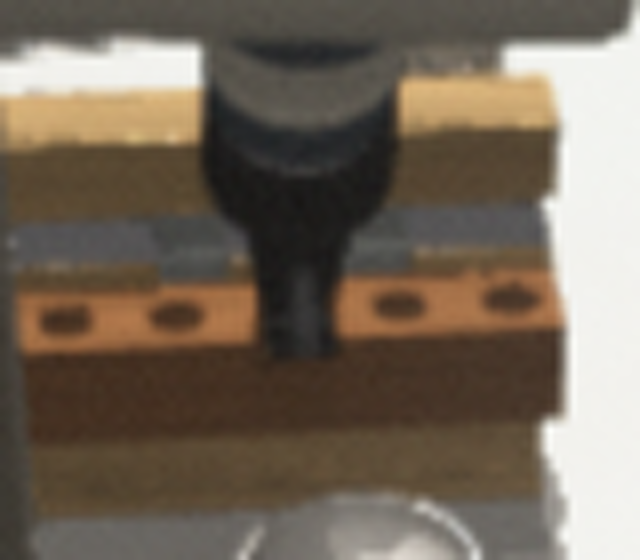

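Call:
{"method": "drive_tool", "body": {
  "moves": [
    [[0, -0.2, 0, 0.08, 0, -0.06, -1], [0, -0.46, 0, 0.15, 0, -0.12, -1], [0, -0.6, 0, 0.21, 0, -0.16, -1], [0, -0.8, 0, 0.27, 0, -0.2, -1], [0, -0.8, 0, 0.27, 0, -0.2, -1]]
  ]
}}

```text
time: 10.13
tcp_pos: [0.4258, 0.0107, 0.144]
orientation: [0.848, 0.023, 0.527, -0.044]
ft_force: [0.2, -0.4, -3.1]
finger_gap: 0.0089
```

```bash
python3 - <<'E'
from h import *
w=bot.get_image('wrist'); w=bot.get_image('wrist')
print(hooknow()); plan(*hookpose(-1.5,0,0,-.01))
A=hookpose(-1.5,0,0,-.01)
for b in [(-2.5,0,-1,-.045)]: rel(A,hookpose(*b))
E
```

```text
(array([-2. , -0.6,  0.3]), array([-0.001, -0.007, -0.007]))
t 10.23 tcp [0.4258 0.0106 0.1441] gap 0.0089 q [-0.2  -0.18 -0.79  0.51  0.04  1.48] F [-0.4  0.5 -3.7]
rv [ 0.03 -0.03  0.08] sh [0.03 0.02 0.01]  deg 0.4 mm 0.9
rel rv [ 0.  -0.4  0. ] sh [ 0.1 -0.  -0.1]
```

Call:
{"method": "drive_tool", "body": {
  "moves": [
    [[0, -0.2, 0, 0.05, 0, -0.05, -1], [0, -0.4, 0, 0.1, 0, -0.1, -1], [0, -0.4, 0, 0.12, 0, -0.11, -1], [0, -0.4, 0, 0.14, 0, -0.12, -1], [0, -0.4, 0, 0.14, 0, -0.12, -1]]
  ]
}}

```text
time: 10.65
tcp_pos: [0.4265, 0.0105, 0.1413]
orientation: [0.858, 0.022, 0.511, -0.044]
ft_force: [7.5, 0.8, 1.0]
finger_gap: 0.009
```

```bash
python3 - <<'E'
from h import *
w=bot.get_image('wrist'); w=bot.get_image('wrist')
print(hooknow()); plan(*hookpose(-2.5,0,-2,-.045))
s=bot.get_image('side'); crop(s,220,160,80,70,8,'s7.png')
crop(w,300,20,212,300,2,'w15.png')
E
```

```text
(array([-1.1, -0.6,  0.1]), array([-0.   , -0.047, -0.007]))
t 10.75 tcp [0.4265 0.0105 0.1413] gap 0.0092 q [-0.2  -0.19 -0.82  0.44  0.04  1.48] F [7.  0.8 0.1]
rv [0.04 0.02 0.08] sh [ 0.04  0.02 -0.09]  deg 0.4 mm 2.5
```

View pics/w15.png

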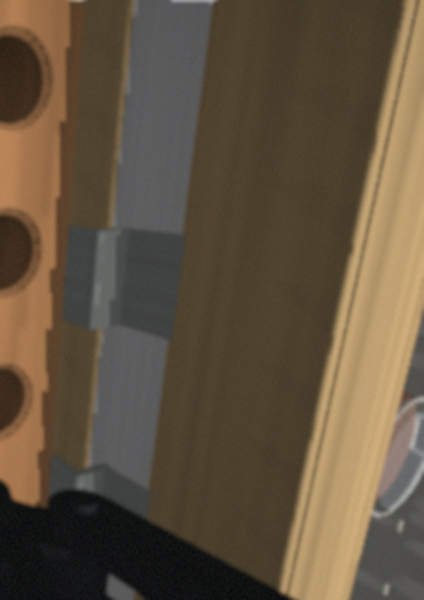

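View pics/s7.png

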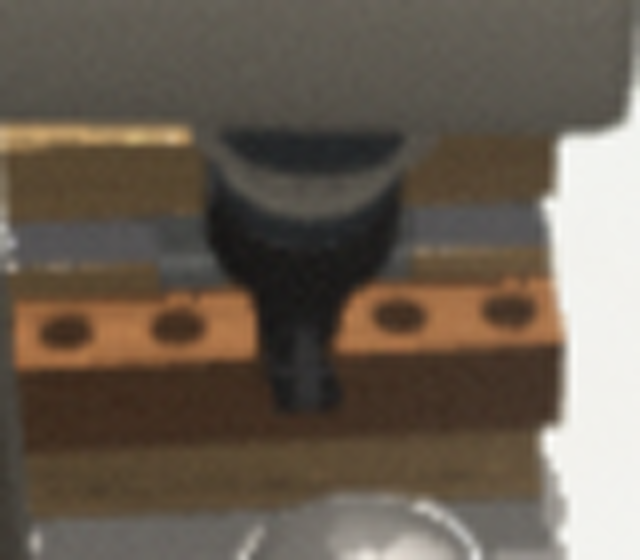

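Call:
{"method": "drive_tool", "body": {
  "moves": [
    [[0, 0, 0, 0, 0, 0.06, -0.9], [0, 0, 0, 0, 0, 0.06, -0.7], [0, 0, 0, 0, 0, 0.06, -0.4], [0, 0, 0, 0, 0, 0.06, -0.3], [0, 0, 0, 0, 0, 0.06, -0.3]]
  ]
}}

```text
time: 11.22
tcp_pos: [0.4255, 0.0107, 0.14]
orientation: [0.857, 0.022, 0.513, -0.044]
ft_force: [0.6, 0.2, 0.4]
finger_gap: 0.0298
```

Call:
{"method": "drive_tool", "body": {
  "moves": [
    [[0, 0, 0, -0.5, 0, 0, -0.3], [0, 0, 0, -1.2, 0, 0, -0.3], [0, 0, 0, -2.4, 0, 0, -0.3], [0, 0, 0, -3.6, 0, 0, -0.3], [0, 0, 0, -4.8, 0, 0, -0.3]]
  ]
}}

```text
time: 11.63
tcp_pos: [0.368, 0.0174, 0.2466]
orientation: [0.857, 0.022, 0.513, -0.044]
ft_force: [0.8, -0.3, 0.7]
finger_gap: 0.0299
```

```bash
python3 - <<'E'
from h import *
w=bot.get_image('wrist');cv2.imwrite('pics/w16.png',w['color'])
s=bot.get_image('side'); crop(s,200,140,200,120,4,'s8.png')
plan([.36,-.1,.33],Rrack(GY,0,1))
E
```

```text
t 11.73 tcp [0.3694 0.0171 0.25  ] gap 0.0301 q [-0.23 -0.4  -0.64  0.83  0.05  1.46] F [ 0.7 -0.4 -0. ]
rv [-0.02  5.73  0.11] sh [-2.73 -4.72  1.59]  deg 28.7 mm 142.1
```

View pics/w16.png

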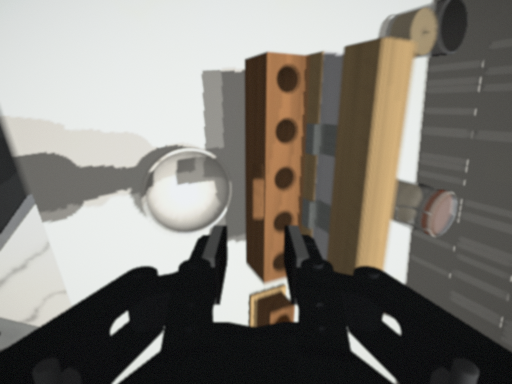

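View pics/s8.png

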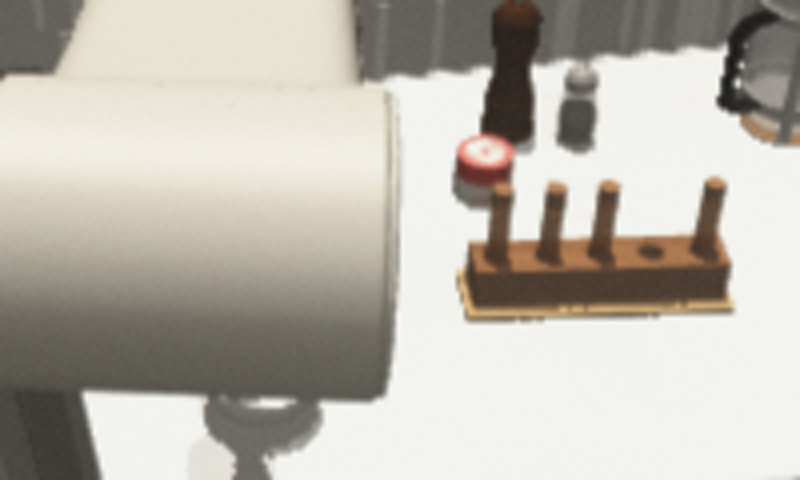

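```bash
cat >> h.py <<'E'
def Rtube(yaw):
    return Rz(yaw)*Rn.from_matrix(np.column_stack([[0,0,-1],[-1,0,0],[0,1,0]]))
E
python3 - <<'E'
from h import *
Rg=Rn.from_quat([.022,.511,-.044,.858]);pg=np.array([.4265,.0105,.1413])
Rr=Rg*Rt_rack;o=pg+Rg.apply(pt_rack);print('rack',o.round(4),Rr.as_euler('zyx').round(3))
for i,y in enumerate([-.096,-.048,0,.048,.096]): print(i,(o+Rr.apply([0,y,.05])).round(4))
plan([.38,-.2,.30],Rtube(-.13))
t=bot.get_image('top'); crop(t,290,160,120,90,6,'t4.png')
E
```

```text
rack [0.4677 0.0045 0.0769] [-0.095 -0.045 -0.011]
0 [ 0.4563 -0.0905  0.1274]
1 [ 0.4609 -0.0427  0.1271]
2 [0.4654 0.0051 0.1268]
3 [0.47   0.0528 0.1265]
4 [0.4745 0.1006 0.1262]
t 11.73 tcp [0.3694 0.0171 0.25  ] gap 0.0301 q [-0.23 -0.4  -0.64  0.83  0.05  1.46] F [ 0.7 -0.4 -0. ]
rv [-17.22   4.47   4.48] sh [-1.07 -8.62  2.04]  deg 91.7 mm 223.0
```

View pics/t4.png

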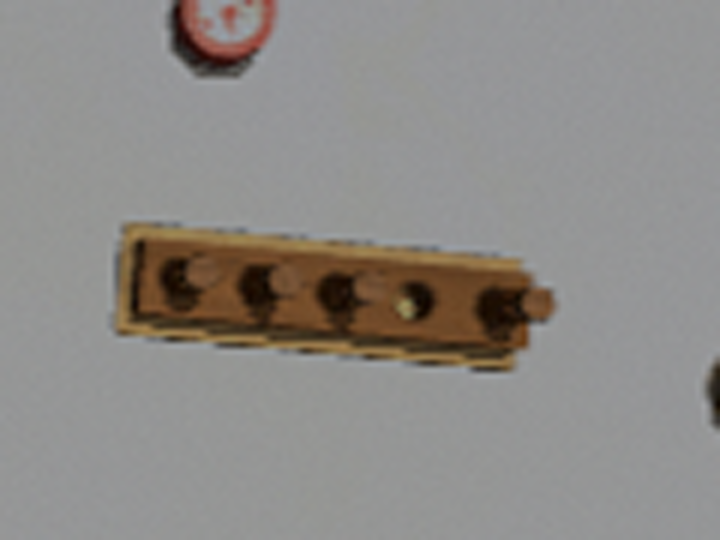

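Call:
{"method": "drive_tool", "body": {
  "moves": [
    [[-1, 1, 0.5, -1, -1, 0.5, -0.1], [-2.4, 1.5, 0.8, -1.5, -2.5, 0.8, -0.1], [-17.2, 4.5, 4.5, -1.1, -8.6, 2, -0.1], [-17.2, 4.5, 4.5, -1.1, -8.6, 2, -0.1], [-17.2, 4.5, 4.5, -1.1, -8.6, 2, -0.1]]
  ]
}}

```text
time: 12.2
tcp_pos: [0.3732, -0.1243, 0.2881]
orientation: [0.798, -0.124, 0.579, 0.117]
ft_force: [1.7, 0.7, 0.4]
finger_gap: 0.0387
```

```bash
python3 - <<'E'
from h import *
t=bot.get_image('top')
f=lambda p:(p[0]/6+290,p[1]/6+160)
tops=[onplane(t,*f(p),.128) for p in [(203,269),(283,275),(370,284),(540,303)]]
holes=[onplane(t,*f(p),.05) for p in [(180,275),(260,287),(345,293),(413,300),(500,308)]]
for p in tops: print('top',p.round(4))
for p in holes: print('hole',p.round(4))
for P in (np.array(tops),np.array(holes)):
  a=np.polyfit(P[:,1],P[:,0],1); print('yaw',-np.arctan(a[0]),a, np.hypot(*(P[0]-P[-1])[:2]))
plan([.38,-.22,.30],Rtube(-.13))
E
```

```text
top [ 0.4967 -0.2544  0.128 ]
top [ 0.4922 -0.2998  0.128 ]
top [ 0.4859 -0.349   0.128 ]
top [ 0.4728 -0.445   0.128 ]
hole [ 0.497  -0.2558  0.05  ]
hole [ 0.4886 -0.3038  0.05  ]
hole [ 0.4838 -0.355   0.05  ]
hole [ 0.4786 -0.3958  0.05  ]
hole [ 0.4725 -0.448   0.05  ]
yaw -0.12632930918199226 [0.12700566 0.52970963] 0.1920700853706181
yaw -0.12344357416701626 [0.12407444 0.52773378] 0.19382922270711755
t 12.25 tcp [ 0.3749 -0.1302  0.288 ] gap 0.0383 q [-0.73 -0.19 -0.35  1.21  0.23  0.51] F [ 3.7 -5.5  0.7]
rv [-12.29   2.68   2.57] sh [-0.54 -3.47 -0.92]  deg 64.2 mm 90.7
```

Call:
{"method": "drive_tool", "body": {
  "moves": [
    [[-12.3, 2.7, 2.6, -0.5, -3.4, -0.9, -0.1], [-12.3, 2.7, 2.6, -0.5, -3.4, -0.9, -0.1], [-12.3, 2.7, 2.6, -0.5, -3.4, -0.9, -0.1], [-12.3, 2.7, 2.6, -0.5, -3.4, -0.9, -0.1], [-12.3, 2.7, 2.6, -0.5, -3.4, -0.9, -0.1]]
  ]
}}

```text
time: 12.67
tcp_pos: [0.3773, -0.2128, 0.2975]
orientation: [0.682, -0.318, 0.577, 0.317]
ft_force: [-1.0, 0.2, -0.7]
finger_gap: 0.0383
```

```bash
python3 - <<'E'
from h import *
plan([.42,-.26,.26],Rtube(-.125))
E
```

```text
t 12.67 tcp [ 0.3773 -0.2128  0.2975] gap 0.0383 q [-0.81 -0.   -0.13  1.4   0.14 -0.17] F [-1.   0.2 -0.7]
rv [-5.86  1.28  1.14] sh [ 1.59 -2.39 -0.7 ]  deg 30.5 mm 73.9
```

Call:
{"method": "drive_tool", "body": {
  "moves": [
    [[-1.4, 0.3, 0.3, 0.3, -0.5, -0.1, -0.1], [-2.8, 0.6, 0.6, 0.6, -1, -0.3, -0.1], [-4.2, 0.9, 0.8, 1, -1.6, -0.5, -0.1], [-5.6, 1.2, 1.1, 1.6, -2.4, -0.7, -0.1], [-5.86, 1.28, 1.14, 1.6, -2.4, -0.7, -0.1]]
  ]
}}

```text
time: 13.08
tcp_pos: [0.4218, -0.26, 0.2572]
orientation: [0.529, -0.468, 0.53, 0.469]
ft_force: [-0.7, 1.0, -0.7]
finger_gap: 0.0385
```

```bash
python3 - <<'E'
from h import *
w=bot.get_image('wrist');cv2.imwrite('pics/w17.png',w['color'])
import pickle; pickle.dump(w,open('w17.pkl','wb'))
plan([.42,-.26,.26],Rtube(-.125))
plan([.4967,-.2544,.17],Rtube(-.125),1)
for p in [(.4967,-.2544,.128),(.4922,-.2998,.128),(.4859,-.349,.128),(.4728,-.445,.128)]: print(np.round(proj(w,p),1))
s=bot.get_image('side'); crop(s,200,140,200,120,4,'s9.png')
t=bot.get_image('top'); crop(t,170,150,180,120,4,'t5.png')
E
```

```text
t 13.13 tcp [ 0.4209 -0.2587  0.2584] gap 0.0386 q [-0.72  0.16 -0.04  1.37  0.   -0.6 ] F [-1.1  0.6  0.1]
rv [ 0.02  0.01 -0.02] sh [-0.06  0.03 -0.05]  deg 0.1 mm 2.2
rv [ 0.02  0.01 -0.02] sh [ 3.53 -2.99  0.54]  deg 0.1 mm 116.6
[269.5 251. ]
[225.1 251.9]
[176.9 251.7]
[ 82.4 250.5]
```

View pics/w17.png

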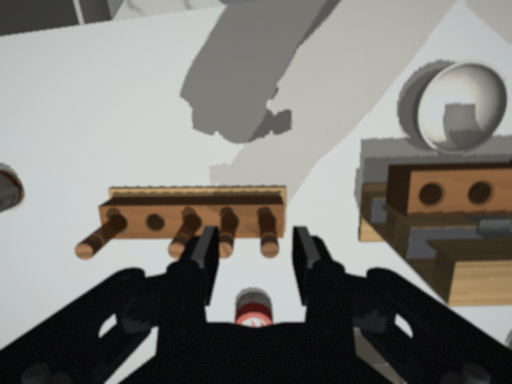

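View pics/s9.png

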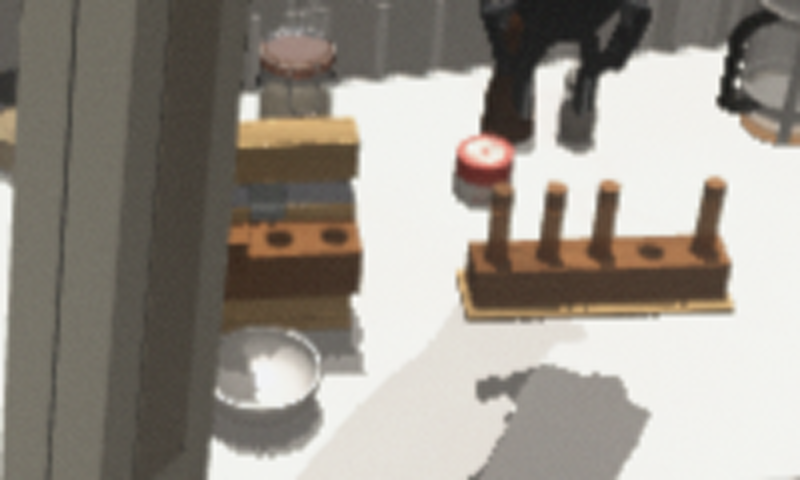

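View pics/t5.png

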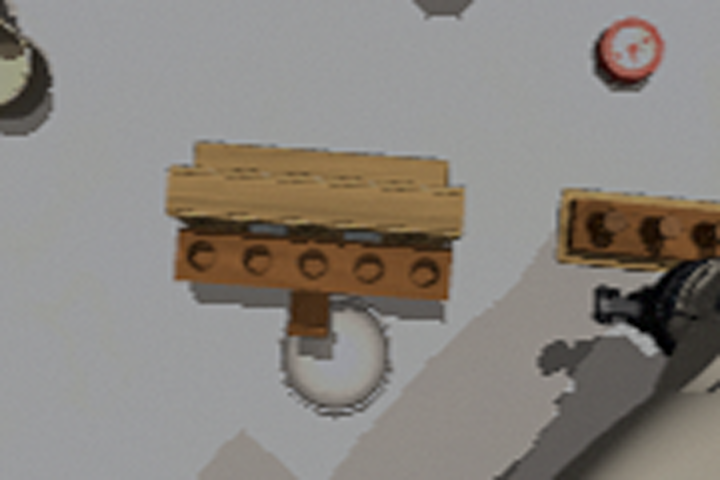

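```bash
python3 - <<'E'
from h import *
import pickle
w=pickle.load(open('w17.pkl','rb'));t=bot.get_image('top')
f=lambda p:(p[0]/6+290,p[1]/6+160); g=lambda p:(p[0]/4+170,p[1]/4+150)
for a,b in zip([(203,269),(283,275),(370,284),(540,303)],[(270,247),(226,248),(179,246),(85,250)]):
    X,e=tri([(t,*f(a)),(w,*b)]); print('tubetop',X.round(4),np.round(e,4))
for i,a in zip([4,3,2,1,0],[(201,255),(258,260),(314,263),(369,268),(425,271)]): print('rack hole',i,onplane(t,*g(a),.127).round(4))
for b in [(430,194),(480,193)]: print('wrist rack hole',onplane(w,*b,.127).round(4))
print(tri([(t,*g((425,271))),(w,430,194)]),tri([(t,*g((369,268))),(w,480,193)]))
E
```

```text
tubetop [ 0.4965 -0.2546  0.1209] [0.0013 0.0013]
tubetop [ 0.4924 -0.3007  0.1195] [0.001 0.001]
tubetop [ 0.4866 -0.3518  0.1134] [0.0011 0.0011]
tubetop [ 0.4735 -0.4453  0.1248] [0.0009 0.0009]
rack hole 4 [0.4747 0.1001 0.127 ]
rack hole 3 [0.4693 0.0515 0.127 ]
rack hole 2 [0.4656 0.0038 0.127 ]
rack hole 1 [ 0.4602 -0.043   0.127 ]
rack hole 0 [ 0.4566 -0.0907  0.127 ]
wrist rack hole [ 0.4552 -0.0923  0.127 ]
wrist rack hole [ 0.4601 -0.044   0.127 ]
(array([ 0.45643285, -0.09079465,  0.1242111 ]), [np.float64(0.0001915367133151498), np.float64(0.000191536713315067)]) (array([ 0.46039221, -0.04312091,  0.12595479]), [np.float64(0.00013866023896709972), np.float64(0.00013866023896710116)])
```

```bash
python3 - <<'E'
from h import *
plan([.4966,-.2545,.17],Rtube(-.125))
E
```

```text
t 13.28 tcp [ 0.4199 -0.258   0.2615] gap 0.0389 q [-0.72  0.15 -0.04  1.38  0.   -0.59] F [-0.   0.3  0.1]
rv [-0.06  0.    0.04] sh [ 3.67 -3.01  0.54]  deg 0.3 mm 119.5
```

Call:
{"method": "drive_tool", "body": {
  "moves": [
    [[0, 0, 0, 0.6, -1, 0.2, -0.2], [0, 0, 0, 1.5, -2, 0.4, -0.2], [0, 0, 0, 2.6, -3, 0.54, -0.2], [0, 0, 0, 3.6, -3, 0.54, -0.2], [0, 0, 0, 3.6, -3, 0.54, -0.2]]
  ]
}}

```text
time: 13.7
tcp_pos: [0.4952, -0.2532, 0.1682]
orientation: [0.532, -0.466, 0.531, 0.468]
ft_force: [0.1, -0.0, -0.6]
finger_gap: 0.0342
```

```bash
python3 - <<'E'
from h import *
w=bot.get_image('wrist');w=bot.get_image('wrist');cv2.imwrite('pics/w18.png',w['color'])
plan([.4966,-.2545,.0845],Rtube(-.125))
print(proj(w,[.4966,-.2545,.128]))
E
```

```text
t 13.8 tcp [ 0.4958 -0.2545  0.1729] gap 0.0343 q [-0.63  0.29 -0.08  1.19  0.   -0.5 ] F [ 0.  -0.5  0.3]
rv [-0.05 -0.    0.04] sh [ 3.54 -0.02  0.  ]  deg 0.3 mm 88.4
(np.float64(254.60300473563703), np.float64(214.69387888900692))
```

View pics/w18.png

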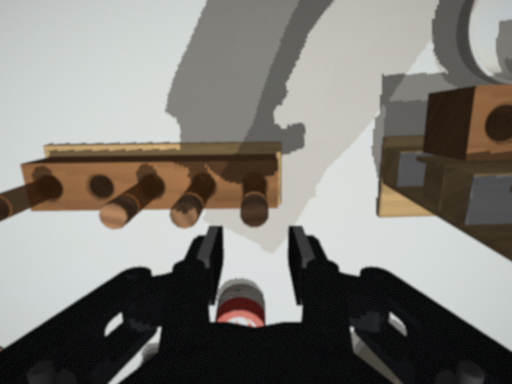

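Call:
{"method": "drive_tool", "body": {
  "moves": [
    [[0, 0, 0, 0.7, 0, 0, -0.2], [0, 0, 0, 1.6, 0, 0, -0.2], [0, 0, 0, 2.5, 0, 0, -0.2], [0, 0, 0, 3.5, 0, 0, -0.2], [0, 0, 0, 3.5, 0, 0, -0.2]]
  ]
}}

```text
time: 14.22
tcp_pos: [0.497, -0.2559, 0.0858]
orientation: [0.532, -0.469, 0.53, 0.464]
ft_force: [1.2, 0.7, 2.5]
finger_gap: 0.0342
```

```bash
python3 - <<'E'
from h import *
w=bot.get_image('wrist');w=bot.get_image('wrist');cv2.imwrite('pics/w19.png',w['color'])
plan([.4966,-.2545,.0845],Rtube(-.125))
E
```

```text
t 14.32 tcp [ 0.4971 -0.2557  0.0872] gap 0.0342 q [-0.63  0.35 -0.23  0.99  0.   -0.5 ] F [-0.3 -0.1  0.4]
rv [-0.05 -0.03  0.08] sh [0.11 0.03 0.05]  deg 0.5 mm 3.0
```

View pics/w19.png

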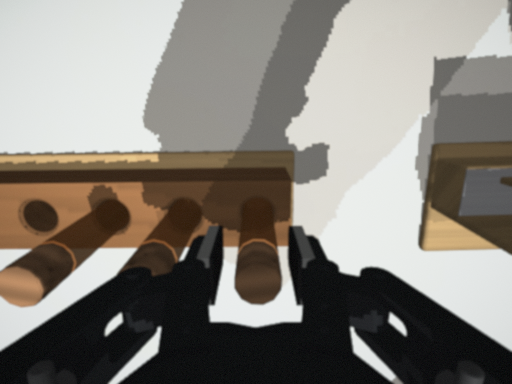

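Call:
{"method": "drive_tool", "body": {
  "moves": [
    [[0, 0, 0, 0, 0, 0, -0.5], [0, 0, 0, 0, 0, 0, -1], [0, 0, 0, 0, 0, 0, -1], [0, 0, 0, 0, 0, 0, -1], [0, 0, 0, 0, 0, 0, -1]]
  ],
  "newtons": 35
}}

```text
time: 14.73
tcp_pos: [0.4975, -0.2555, 0.087]
orientation: [0.532, -0.469, 0.53, 0.464]
ft_force: [-0.8, 0.9, 9.2]
finger_gap: 0.0194
```

Call:
{"method": "drive_tool", "body": {
  "moves": [
    [[0, 0, 0, -0.5, 0, 0, -1], [0, 0, 0, -1.5, 0, 0, -1], [0, 0, 0, -3, 0, 0, -1], [0, 0, 0, -4.6, 0, 0, -1], [0, 0, 0, -6.2, 0, 0, -1]]
  ]
}}

```text
time: 15.15
tcp_pos: [0.4957, -0.2545, 0.2426]
orientation: [0.532, -0.468, 0.53, 0.465]
ft_force: [0.8, -0.9, -0.5]
finger_gap: 0.0188
```

```bash
python3 - <<'E'
from h import *
w=bot.get_image('wrist');cv2.imwrite('pics/w20.png',w['color'])
h=np.array([.4606,-.0428,.1268])
R=Rrack(GY,.045,1)
def Rt(yaw,l): return Rz(yaw)*Rn.from_euler('y',-l)*Rn.from_matrix(np.column_stack([[0,0,-1],[-1,0,0],[0,1,0]]))
R=Rt(GY,.045); print(R.as_matrix()[:,0])
ax=-R.as_matrix()[:,0]
# TCP above floor along axis: foot at floor => tcp = floor + ax*(grasp z .0872-.008)
for up in (.13,.04):
  P=h-ax*.042+ax*(.0792+up); print(P.round(4)); plan(P,R)
E
```

```text
[ 0.04478197 -0.00426713 -0.99898767]
[ 0.4531 -0.0421  0.2938]
t 15.2 tcp [ 0.4974 -0.2557  0.2508] gap 0.0194 q [-0.63  0.26  0.07  1.37  0.   -0.5 ] F [-1.2 -0.2  4.9]
rv [-0.38 -0.08 -0.36] sh [-1.81  2.83  8.24]  deg 2.6 mm 222.4
[ 0.4571 -0.0425  0.2039]
t 15.2 tcp [ 0.4974 -0.2557  0.2508] gap 0.0194 q [-0.63  0.26  0.07  1.37  0.   -0.5 ] F [-1.2 -0.2  4.9]
rv [-0.38 -0.08 -0.36] sh [1.79 2.72 8.26]  deg 2.6 mm 222.0
```

View pics/w20.png

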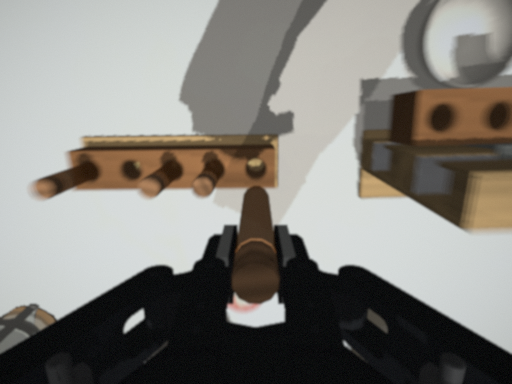

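Call:
{"method": "drive_tool", "body": {
  "moves": [
    [[0, 0, 0, -1.1, 0.9, 1, -1], [0, 0, -0.1, -1.9, 2, 2, -1], [-0.1, 0, -0.2, -2, 2.8, 3.5, -1], [-0.2, 0, -0.3, -2, 2.8, 5, -1], [-0.38, 0, -0.36, -2, 2.8, 6.6, -1]]
  ]
}}

```text
time: 15.62
tcp_pos: [0.4464, -0.0809, 0.2914]
orientation: [0.532, -0.486, 0.515, 0.464]
ft_force: [2.2, 0.2, -1.4]
finger_gap: 0.0191
```

```bash
cat >> h.py <<'E'
def Rt(yaw,l): return Rz(yaw)*Rn.from_euler('y',-l)*Rn.from_matrix(np.column_stack([[0,0,-1],[-1,0,0],[0,1,0]]))
HOLES=[(.4565,-.0906,.1268),(.4606,-.0428,.1268),(.4655,.0045,.1268),(.4697,.052,.1268),(.4746,.1003,.1268)]
def place(i,up,foot=.0792,dx=0,dy=0):
    R=Rt(GY,.045);ax=-R.as_matrix()[:,0]; return np.array(HOLES[i])+[dx,dy,0]-ax*.042+ax*(foot+up),R
E
python3 - <<'E'
from h import *
plan(*place(1,.13))
E
```

```text
t 15.62 tcp [ 0.4464 -0.0809  0.2914] gap 0.0191 q [-0.37  0.05 -0.08  1.4   0.01 -0.27] F [ 2.2  0.2 -1.4]
rv [-0.02 -0.03 -0.07] sh [-0.1  -0.12  1.57]  deg 0.4 mm 39.5
```

Call:
{"method": "drive_tool", "body": {
  "moves": [
    [[0, 0, 0, 0, 0, 0.6, -1], [0, 0, 0, 0, 0, 1.2, -1], [0, 0, 0, 0, 0, 1.5, -1], [0, 0, 0, 0, 0, 1.5, -1], [0, 0, 0, 0, 0, 1.5, -1]]
  ]
}}

```text
time: 16.03
tcp_pos: [0.4513, -0.0449, 0.2898]
orientation: [0.531, -0.486, 0.515, 0.466]
ft_force: [-0.4, -0.1, -0.7]
finger_gap: 0.0192
```

```bash
python3 - <<'E'
from h import *
w=bot.get_image('wrist');w=bot.get_image('wrist');cv2.imwrite('pics/w21.png',w['color'])
plan(*place(1,.13)); plan(*place(1,.05),1)
R=toolR();p=bot.get_obs()['tcp_pos']
print('foot proj',proj(w,p+R.apply([.0792,0,0])),'top',proj(w,p+R.apply([.0792-.12,0,0])),'edge',proj(w,p+R.apply([.0792-.12,.01,0])))
for h in HOLES: print(np.round(proj(w,h),1))
E
```

```text
t 16.13 tcp [ 0.4513 -0.0455  0.2894] gap 0.0188 q [-0.29  0.06 -0.08  1.4   0.01 -0.19] F [ 0.4  0.  -0.1]
rv [-0.01 -0.02 -0.11] sh [-0.17 -0.06  0.14]  deg 0.6 mm 5.9
rv [-0.01 -0.02 -0.11] sh [ 3.03 -0.1   0.15]  deg 0.6 mm 75.8
foot proj (np.float64(255.21395225011923), np.float64(196.70780092881455)) top (np.float64(255.2224296439032), np.float64(286.34612316815907)) edge (np.float64(255.24039258957484), np.float64(264.01797488789384))
[214.2 176.7]
[258.8 176.3]
[303.1 176.7]
[347.5 176.4]
[392.7 176.7]
```

View pics/w21.png

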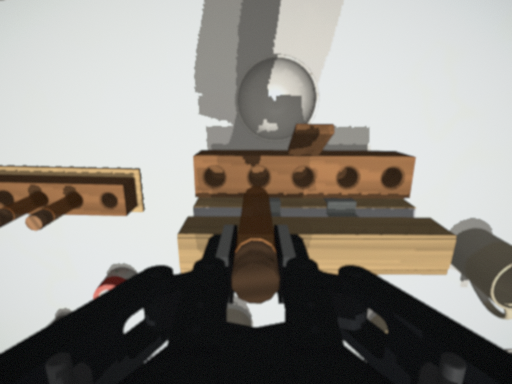

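```bash
python3 - <<'E'
from h import *
w=bot.get_image('wrist'); crop(w,205,160,100,150,4,'w21c.png')
E
```

```text
(no output)
```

View pics/w21c.png

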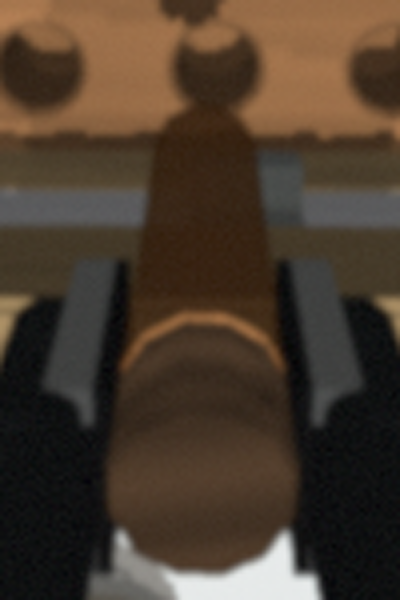

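Call:
{"method": "drive_tool", "body": {
  "moves": [
    [[0, 0, 0, 0.7, 0, 0.14, -1], [0, 0, 0, 1.5, 0, 0.14, -1], [0, 0, 0, 2.3, -0.05, 0.14, -1], [0, 0, 0, 3, -0.1, 0.14, -1], [0, 0, 0, 3, -0.1, 0.14, -1]]
  ]
}}

```text
time: 16.6
tcp_pos: [0.4555, -0.0423, 0.2115]
orientation: [0.53, -0.483, 0.516, 0.467]
ft_force: [0.0, -0.3, -0.5]
finger_gap: 0.0192
```

```bash
python3 - <<'E'
from h import *
w=bot.get_image('wrist');w=bot.get_image('wrist');crop(w,155,100,200,200,3,'w22.png')
plan(*place(1,.05)); plan(*place(1,.01),1); plan(*place(1,.0),1)
R=toolR();p=bot.get_obs()['tcp_pos']
print('foot proj',proj(w,p+R.apply([.0792,0,0])))
for h in HOLES: print(np.round(proj(w,h),1))
E
```

```text
t 16.7 tcp [ 0.4566 -0.0424  0.2145] gap 0.0191 q [-0.28  0.09 -0.24  1.21  0.   -0.18] F [ 0.1 -0.3 -0.2]
rv [-0.01 -0.02 -0.12] sh [ 0.02 -0.    0.  ]  deg 0.6 mm 0.6
rv [-0.01 -0.02 -0.12] sh [ 1.62 -0.02  0.  ]  deg 0.6 mm 40.6
rv [-0.01 -0.02 -0.12] sh [ 2.02 -0.03  0.  ]  deg 0.6 mm 50.6
foot proj (np.float64(255.41714504258795), np.float64(198.1582528010303))
[197.2 196.8]
[255.6 196.2]
[313.5 196.6]
[371.6 196.2]
[430.8 196.5]
```

View pics/w22.png

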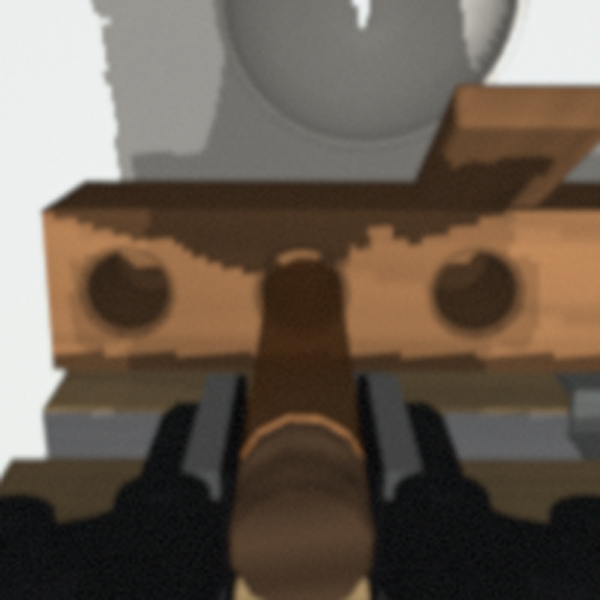

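Call:
{"method": "drive_tool", "body": {
  "moves": [
    [[0, 0, 0, 0.4, 0, 0, -1], [0, 0, 0, 0.8, 0, 0, -1], [0, 0, 0, 1.2, -0.01, 0, -1], [0, 0, 0, 1.6, -0.02, 0, -1], [0, 0, 0, 1.8, -0.02, 0, -1]]
  ]
}}

```text
time: 17.12
tcp_pos: [0.4594, -0.0426, 0.17]
orientation: [0.531, -0.486, 0.515, 0.465]
ft_force: [-0.1, -0.8, 0.4]
finger_gap: 0.0195
```

```bash
python3 - <<'E'
from h import *
w=bot.get_image('wrist');crop(w,155,100,200,200,3,'w23.png')
plan(*place(1,.0))
E
```

```text
t 17.17 tcp [ 0.4592 -0.0426  0.1695] gap 0.0192 q [-0.28  0.11 -0.33  1.1   0.   -0.18] F [ 1.4 -0.7 -2.4]
rv [-0.   -0.02 -0.1 ] sh [ 0.22  0.02 -0.  ]  deg 0.5 mm 5.5
```

View pics/w23.png

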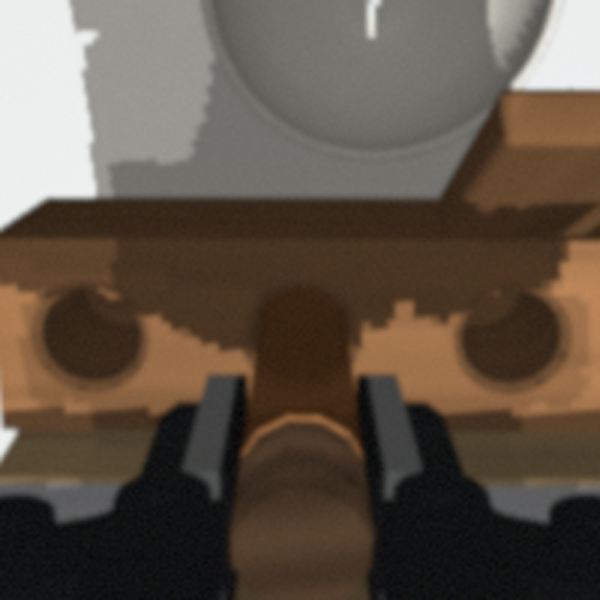

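Call:
{"method": "drive_tool", "body": {
  "moves": [
    [[0, 0, 0, 0.08, 0, 0, -1], [0, 0, 0, 0.16, 0, 0, -1], [0, 0, 0, 0.16, 0, 0, -1], [0, 0, 0, 0.16, 0, 0, -0.6], [0, 0, 0, 0.16, 0, 0, -0.25]]
  ]
}}

```text
time: 17.58
tcp_pos: [0.459, -0.0421, 0.1658]
orientation: [0.531, -0.485, 0.515, 0.466]
ft_force: [-0.2, 0.2, -0.2]
finger_gap: 0.0295
```

Call:
{"method": "drive_tool", "body": {
  "moves": [
    [[0, 0, 0, 0, 0, 0, -0.25], [0, 0, 0, 0, 0, 0, -0.25], [0, 0, 0, -0.8, 0, 0, -0.25], [0, 0, 0, -2, 0, 0, -0.25], [0, 0, 0, -3.4, 0, 0, -0.25]]
  ]
}}

```text
time: 18.0
tcp_pos: [0.4549, -0.0414, 0.2503]
orientation: [0.53, -0.484, 0.516, 0.467]
ft_force: [1.5, 1.1, -0.1]
finger_gap: 0.032
```

```bash
python3 - <<'E'
from h import *
w=bot.get_image('wrist');cv2.imwrite('pics/w24.png',w['color'])
plan([.45,-.2,.28],Rtube(-.125)); plan([.4924,-.3,.17],Rtube(-.125),1)
t=bot.get_image('top'); crop(t,290,160,120,90,6,'t6.png')
R=Rt(GY,.045);ax=-R.as_matrix()[:,0];h=np.array(HOLES[1]); print(proj(w,h+ax*.078),proj(w,h))
E
```

```text
t 18.05 tcp [ 0.457  -0.0419  0.2577] gap 0.0323 q [-0.28  0.07 -0.15  1.31  0.01 -0.18] F [ 0.4 -0.5  6.3]
rv [ 0.35 -0.02  0.48] sh [-0.86 -0.36 -6.32]  deg 3.0 mm 159.8
rv [ 0.35 -0.02  0.48] sh [  3.63  -2.24 -10.13]  deg 3.0 mm 274.9
(np.float64(254.21751314004916), np.float64(212.57046206098715)) (np.float64(254.5436897511849), np.float64(184.61090414138846))
```

View pics/w24.png

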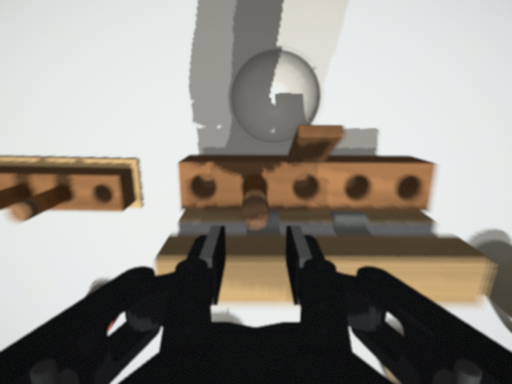

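View pics/t6.png

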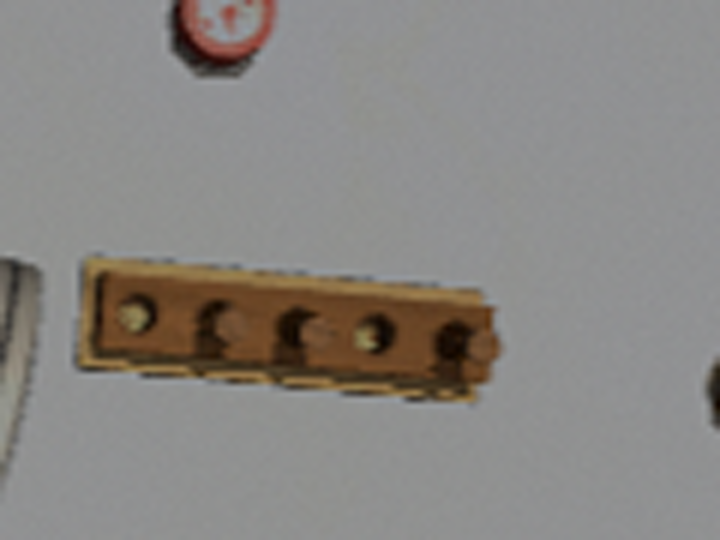

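```bash
cat > m.py <<'E'
from h import *
def tops(pts,z=.128,s=6,o=(290,160)):
    t=bot.get_image('top')
    return [onplane(t,p[0]/s+o[0],p[1]/s+o[1],z) for p in pts]
E
python3 - <<'E'
from m import *
T=tops([(232,326),(317,329),(483,345)]);H=tops([(138,315),(220,323),(298,330),(375,333),(455,342)],.05)
for p in T+H: print(p.round(4))
P=np.array(H);print('yaw',-np.arctan(np.polyfit(P[:,1],P[:,0],1)[0]),np.hypot(*(P[0]-P[-1])[:2]))
plan([T[0][0]-.06,T[0][1],.26],Rtube(-.11))
E
```

```text
[ 0.4639 -0.2696  0.128 ]
[ 0.4611 -0.3177  0.128 ]
[ 0.4498 -0.4114  0.128 ]
[ 0.4735 -0.2295  0.05  ]
[ 0.4675 -0.2788  0.05  ]
[ 0.4621 -0.3256  0.05  ]
[ 0.4592 -0.3719  0.05  ]
[ 0.4527 -0.4199  0.05  ]
yaw -0.1049127817874619 0.191549534551512
t 18.2 tcp [ 0.4562 -0.0417  0.2511] gap 0.0321 q [-0.28  0.07 -0.16  1.3   0.   -0.18] F [-0.8  0.1 -0.4]
rv [ 0.17 -0.02  0.42] sh [-0.38  1.21 -9.27]  deg 2.3 mm 234.0
```

Call:
{"method": "drive_tool", "body": {
  "moves": [
    [[0, 0, 0.2, -0.8, 0.5, -1.6, -0.2], [0.1, 0, 0.4, -0.8, 1, -3.2, -0.2], [0.17, 0, 0.42, -0.6, 1.2, -4.8, -0.2], [0.17, 0, 0.42, -0.4, 1.2, -6.4, -0.2], [0.17, 0, 0.42, -0.4, 1.2, -8, -0.2]]
  ]
}}

```text
time: 18.62
tcp_pos: [0.4055, -0.2386, 0.258]
orientation: [0.526, -0.471, 0.527, 0.473]
ft_force: [1.4, 0.6, -1.2]
finger_gap: 0.034
```

Call:
{"method": "drive_tool", "body": {
  "moves": [
    [[0, 0, 0, 0, 0, -0.5, -0.2], [0, 0, 0, 0, 0, -1, -0.2], [0, 0, 0, 0, 0, -1.3, -0.2], [0, 0, 0, 0, 0, -1.3, -0.2], [0, 0, 0, 0, 0, -1.3, -0.2]]
  ]
}}

```text
time: 19.03
tcp_pos: [0.4034, -0.269, 0.2595]
orientation: [0.526, -0.472, 0.527, 0.472]
ft_force: [-0.7, 0.6, -0.3]
finger_gap: 0.0341
```

```bash
python3 - <<'E'
from m import *
w=bot.get_image('wrist');cv2.imwrite('pics/w25.png',w['color'])
import pickle; pickle.dump(w,open('w25.pkl','wb'))
for p in [( 0.4639,-0.2696,.128),( 0.4611,-0.3177 ,.128),( 0.4498,-0.4114,.128)]: print(np.round(proj(w,p),1))
t=bot.get_image('top'); crop(t,170,150,200,110,4,'t7.png')
plan([.4639,-.2696,.17],Rtube(-.105))
E
```

```text
[261.3 237.9]
[214.4 240.1]
[122.3 239.2]
t 19.13 tcp [ 0.4036 -0.2686  0.2599] gap 0.0342 q [-0.76  0.14 -0.06  1.37 -0.   -0.65] F [ 0.3  0.3 -0.2]
rv [-0.04 -0.01 -0.01] sh [ 3.59 -2.41  0.23]  deg 0.2 mm 108.2
```

View pics/w25.png

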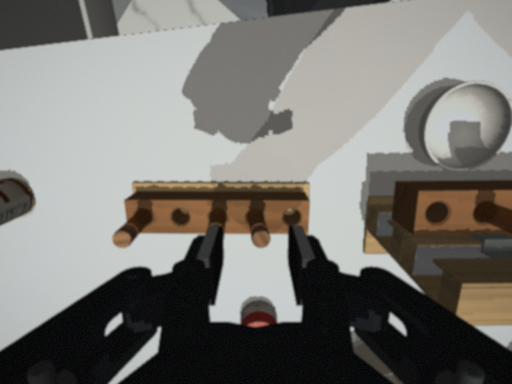

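View pics/t7.png

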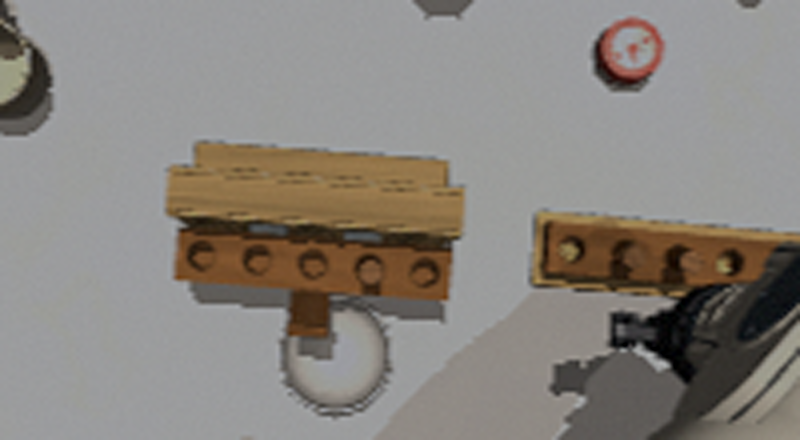

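Call:
{"method": "drive_tool", "body": {
  "moves": [
    [[0, 0, 0, 0.6, -1.2, 0.23, -0.2], [0, 0, 0, 1.6, -2.4, 0.23, -0.2], [0, 0, 0, 2.8, -2.4, 0.23, -0.2], [0, 0, 0, 3.6, -2.4, 0.23, -0.2], [0, 0, 0, 3.6, -2.4, 0.23, -0.2]]
  ]
}}

```text
time: 19.55
tcp_pos: [0.4625, -0.2682, 0.1659]
orientation: [0.525, -0.47, 0.527, 0.475]
ft_force: [-0.7, 0.5, -0.1]
finger_gap: 0.0345
```

```bash
python3 - <<'E'
from m import *
w=bot.get_image('wrist');w=bot.get_image('wrist');cv2.imwrite('pics/w26.png',w['color'])
plan([.4639,-.2696,.0872],Rtube(-.105))
print(proj(w,[.4639,-.2696,.128]))
E
```

```text
t 19.65 tcp [ 0.4636 -0.2698  0.1702] gap 0.0343 q [-0.68  0.26 -0.13  1.18 -0.   -0.57] F [-1.  -0.   0.5]
rv [-0.04 -0.01 -0.02] sh [ 3.32 -0.02  0.01]  deg 0.2 mm 83.0
(np.float64(254.70874282528445), np.float64(215.6989562342461))
```

View pics/w26.png

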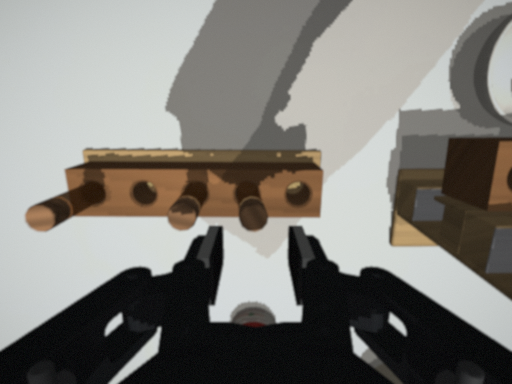

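Call:
{"method": "drive_tool", "body": {
  "moves": [
    [[0, 0, 0, 0.7, 0, 0, -0.2], [0, 0, 0, 1.5, 0, 0, -0.2], [0, 0, 0, 2.4, 0, 0, -0.2], [0, 0, 0, 3.32, 0, 0, -0.2], [0, 0, 0, 3.32, 0, 0, -0.2]]
  ]
}}

```text
time: 20.07
tcp_pos: [0.4628, -0.2702, 0.0855]
orientation: [0.526, -0.471, 0.527, 0.473]
ft_force: [-0.3, 0.1, 0.0]
finger_gap: 0.0344
```

Call:
{"method": "drive_tool", "body": {
  "moves": [
    [[0, 0, 0, 0, 0, 0, -0.3], [0, 0, 0, 0, 0, 0, -0.6], [0, 0, 0, 0, 0, 0, -1], [0, 0, 0, 0, 0, 0, -1], [0, 0, 0, 0, 0, 0, -1]]
  ],
  "newtons": 35
}}

```text
time: 20.48
tcp_pos: [0.4644, -0.2721, 0.0889]
orientation: [0.526, -0.473, 0.527, 0.47]
ft_force: [0.0, -2.3, 8.6]
finger_gap: 0.0192
```

Call:
{"method": "drive_tool", "body": {
  "moves": [
    [[0, 0, 0, -0.5, 0, 0, -1], [0, 0, 0, -1.5, 0, 0, -1], [0, 0, 0, -3, 0, 0, -1], [0, 0, 0, -4.6, 0, 0, -1], [0, 0, 0, -6.2, 0, 0, -1]]
  ]
}}

```text
time: 20.9
tcp_pos: [0.4631, -0.2702, 0.2443]
orientation: [0.526, -0.472, 0.527, 0.472]
ft_force: [1.2, -0.7, -1.9]
finger_gap: 0.0189
```

```bash
python3 - <<'E'
from m import *
w=bot.get_image('wrist');cv2.imwrite('pics/w27.png',w['color'])
R=toolR();p=bot.get_obs()['tcp_pos']
print('foot proj',proj(w,p+R.apply([.0792,0,0])))
plan(*place(2,.14))
E
```

```text
foot proj (np.float64(253.2956064217661), np.float64(203.1619669168566))
t 20.95 tcp [ 0.4649 -0.2716  0.2523] gap 0.0192 q [-0.68  0.23  0.03  1.36 -0.   -0.57] F [-1.2  0.5  4.9]
rv [-0.16 -0.08 -0.42] sh [-2.15  1.49 10.96]  deg 2.3 mm 281.7
```

View pics/w27.png

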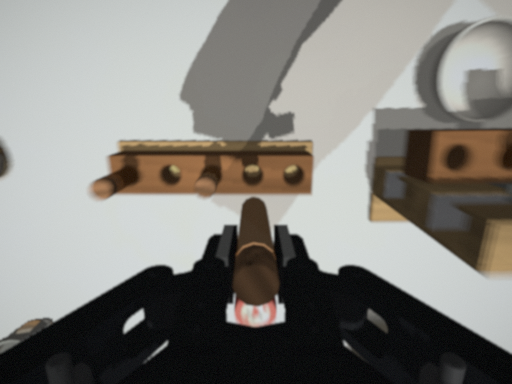

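Call:
{"method": "drive_tool", "body": {
  "moves": [
    [[0, 0, 0, -1.2, 0.8, 0.8, -1], [0, 0, -0.1, -2, 1.4, 2, -1], [0, 0, -0.2, -2.2, 1.5, 3.5, -1], [-0.1, 0, -0.3, -2.2, 1.5, 5, -1], [-0.16, 0, -0.42, -2.2, 1.5, 6.6, -1]]
  ]
}}

```text
time: 21.37
tcp_pos: [0.4441, -0.1013, 0.2981]
orientation: [0.532, -0.486, 0.515, 0.465]
ft_force: [1.2, 0.6, -1.0]
finger_gap: 0.019
```

```bash
python3 - <<'E'
from m import *
plan(*place(2,.14))
E
```

```text
t 21.37 tcp [ 0.4441 -0.1013  0.2981] gap 0.019 q [-0.42  0.06 -0.06  1.42  0.01 -0.32] F [ 1.2  0.6 -1. ]
rv [-0.02 -0.02 -0.07] sh [-0.23 -0.13  4.3 ]  deg 0.4 mm 107.6
```

Call:
{"method": "drive_tool", "body": {
  "moves": [
    [[0, 0, 0, -0.2, 0, 1.2, -1], [0, 0, 0, -0.2, 0, 2.5, -1], [0, 0, 0, -0.2, 0, 3.6, -1], [0, 0, 0, -0.2, 0, 4.2, -1], [0, 0, 0, -0.2, 0, 4.2, -1]]
  ]
}}

```text
time: 21.78
tcp_pos: [0.454, 0.0047, 0.3024]
orientation: [0.531, -0.486, 0.514, 0.467]
ft_force: [0.3, -0.3, 1.3]
finger_gap: 0.0188
```

```bash
python3 - <<'E'
from m import *
w=bot.get_image('wrist');w=bot.get_image('wrist');w=bot.get_image('wrist');crop(w,155,130,200,180,4,'w28.png')
R=toolR();p=bot.get_obs()['tcp_pos']
print('foot proj',proj(w,p+R.apply([.0809,0,0])),'far edge',proj(w,p+R.apply([.0759,.01,0])))
plan(*place(2,.14));plan(*place(2,.05),1)
for h in HOLES: print(np.round(proj(w,h),1))
E
```

```text
foot proj (np.float64(254.66798907413892), np.float64(196.18160841218165)) far edge (np.float64(254.6687788367213), np.float64(185.77074534474957))
t 21.93 tcp [0.4542 0.0018 0.3018] gap 0.019 q [-0.18  0.06 -0.05  1.43  0.   -0.09] F [-0.4 -0.2  0.2]
rv [-0.   -0.02 -0.1 ] sh [-0.08 -0.12  0.15]  deg 0.5 mm 5.2
rv [-0.   -0.02 -0.1 ] sh [ 3.52 -0.16  0.16]  deg 0.5 mm 88.3
[172.9 175.1]
[215.8 174.7]
[258.4 175.1]
[301.1 174.9]
[344.6 175.2]
```

View pics/w28.png

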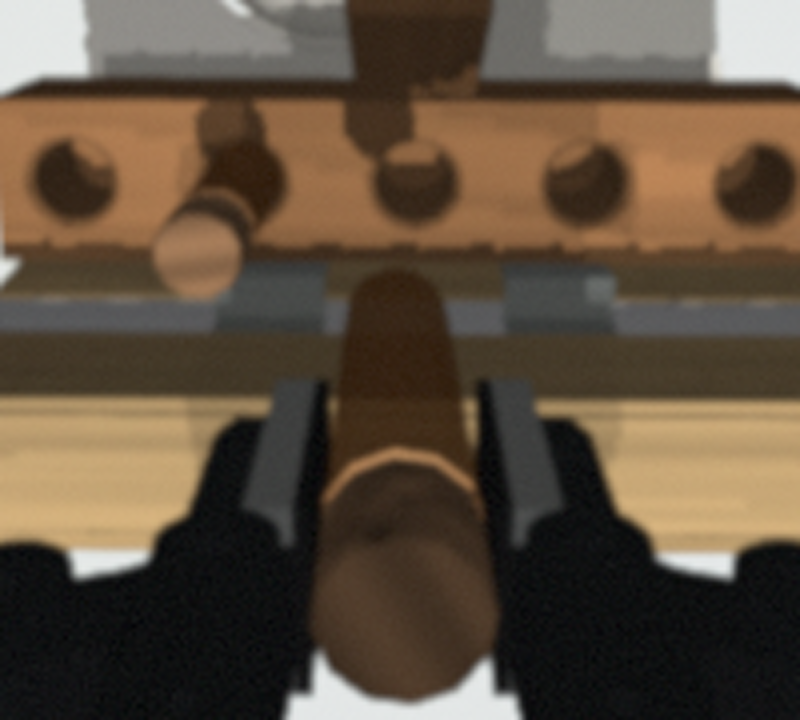

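```bash
cat >> h.py <<'E'
def place2(i,up,foot=.0809,a=0.0,off=0.0,b=0.0,offz=0.0):
    """a: tube foot leans to tool -y by a rad, off: offset at grasp to -y (m); b/offz same toward +z"""
    Rq=Rt(GY,.045);ax=-Rq.as_matrix()[:,0]
    f0=np.array(HOLES[i])-ax*.042+ax*up
    Rp=Rq*Rn.from_euler('z',a)*Rn.from_euler('y',b)
    d=Rn.from_euler('y',-b).apply(Rn.from_euler('z',-a).apply([1,0,0]))
    fv=np.array([-.0187,-off,offz])+(foot+.0187)*d
    return f0-Rp.apply(fv),Rp
E
python3 - <<'E'
from m import *
print(place(2,.1)[0],place2(2,.1,.0792)[0])
plan(*place2(2,.13,.0809,.07,.0024));plan(*place2(2,.05,.0809,.07,.0024),1)
E
```

```text
[0.45935591 0.00508545 0.26386111] [0.45935591 0.00508545 0.26386111]
t 21.93 tcp [0.4542 0.0018 0.3018] gap 0.019 q [-0.18  0.06 -0.05  1.43  0.   -0.09] F [-0.4 -0.2  0.2]
rv [-0.   -0.02  0.7 ] sh [0.25 0.02 0.15]  deg 3.5 mm 7.3
rv [-0.   -0.02  0.7 ] sh [ 3.45 -0.01  0.16]  deg 3.5 mm 86.3
```

Call:
{"method": "drive_tool", "body": {
  "moves": [
    [[0, 0, 0.4, 0.6, 0, 0.16, -1], [0, 0, 0.7, 1.4, 0, 0.16, -1], [0, 0, 0.7, 2.2, 0, 0.16, -1], [0, 0, 0.7, 3.1, 0, 0.16, -1], [0, 0, 0.7, 3.1, 0, 0.16, -1]]
  ]
}}

```text
time: 22.35
tcp_pos: [0.456, 0.0047, 0.2205]
orientation: [0.516, -0.467, 0.531, 0.483]
ft_force: [-0.4, 0.8, -0.4]
finger_gap: 0.0191
```

```bash
python3 - <<'E'
from m import *
w=bot.get_image('wrist');w=bot.get_image('wrist');w=bot.get_image('wrist');crop(w,155,130,200,180,4,'w29.png')
plan(*place2(2,.05,.0809,.07,.0024));plan(*place2(2,.002,.0809,.07,.0024),1)
for h in HOLES: print(np.round((np.array(proj(w,h))-[155,130])*4,0))
E
```

```text
t 22.5 tcp [0.4576 0.0048 0.225 ] gap 0.0187 q [-0.17  0.12 -0.17  1.3  -0.   -0.07] F [ 0.  -0.4 -0.3]
rv [-0.02 -0.02  0.  ] sh [ 0.37 -0.02  0.02]  deg 0.1 mm 9.3
rv [-0.02 -0.02  0.  ] sh [ 2.29 -0.15  0.02]  deg 0.1 mm 57.3
[-37. 292.]
[185. 289.]
[405. 291.]
[626. 289.]
[851. 290.]
```

View pics/w29.png

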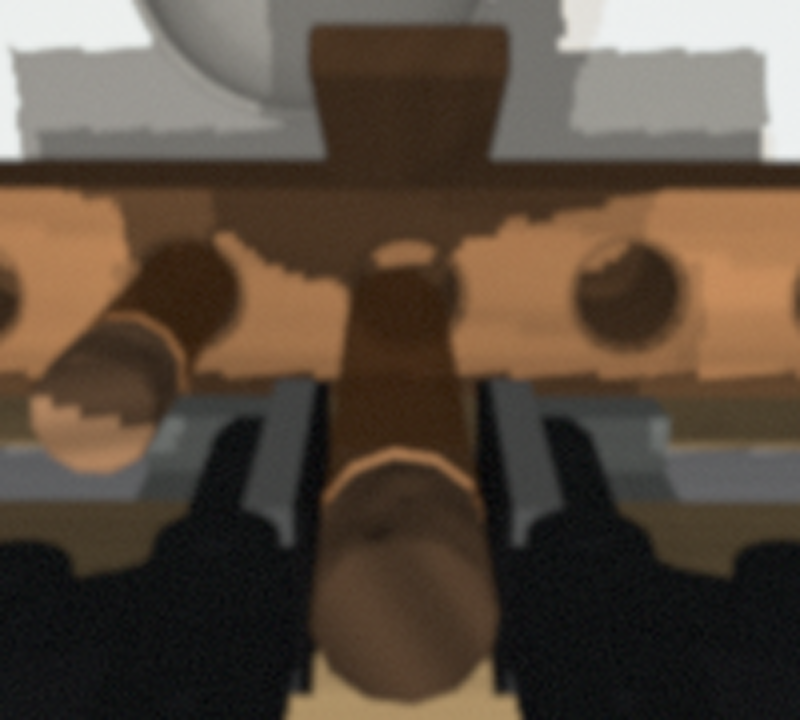

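Call:
{"method": "drive_tool", "body": {
  "moves": [
    [[0, 0, 0, 0.3, 0, 0, -1], [0, 0, 0, 0.6, -0.04, 0.02, -1], [0, 0, 0, 0.6, -0.04, 0.02, -1], [0, 0, 0, 0.6, -0.04, 0.02, -1], [0, 0, 0, 0.6, -0.04, 0.02, -1]]
  ]
}}

```text
time: 22.92
tcp_pos: [0.4581, 0.006, 0.2091]
orientation: [0.517, -0.469, 0.53, 0.482]
ft_force: [-0.0, 0.2, 0.7]
finger_gap: 0.0192
```

```bash
python3 - <<'E'
from m import *
w=bot.get_image('wrist');w=bot.get_image('wrist');crop(w,155,130,200,180,4,'w30.png')
plan(*place2(2,.002,.0809,.07,.0024))
E
```

```text
t 23.02 tcp [0.4582 0.006  0.2091] gap 0.0193 q [-0.17  0.13 -0.2   1.26 -0.   -0.07] F [-0.6 -0.1 -0.7]
rv [-0.01 -0.02 -0.  ] sh [ 1.65 -0.12 -0.03]  deg 0.1 mm 41.5
```

View pics/w30.png

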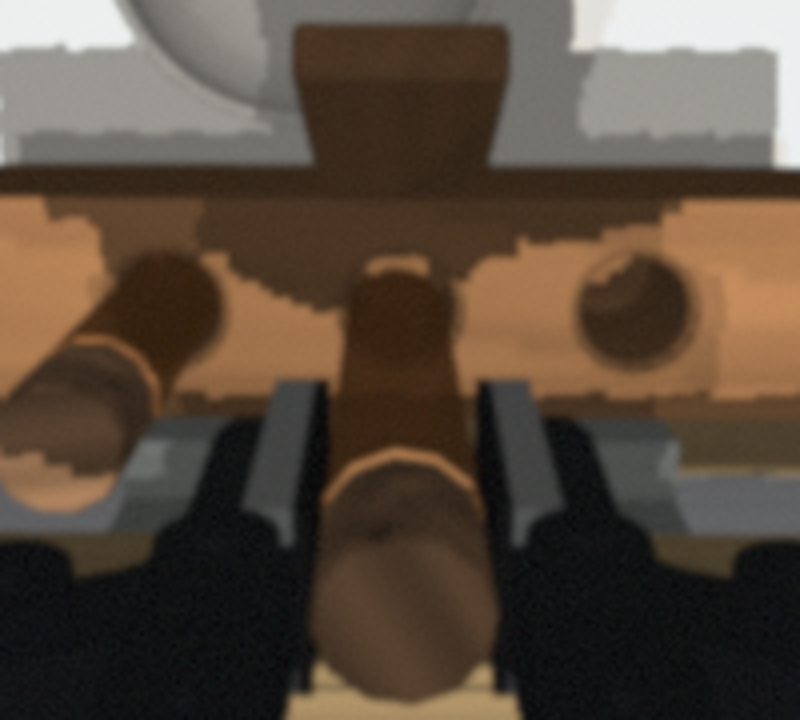

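Call:
{"method": "drive_tool", "body": {
  "moves": [
    [[0, 0, 0, 0.35, -0.03, 0, -1], [0, 0, 0, 0.7, -0.06, 0, -1], [0, 0, 0, 1.05, -0.08, 0, -1], [0, 0, 0, 1.4, -0.1, 0, -1], [0, 0, 0, 1.4, -0.1, 0, -1]]
  ]
}}

```text
time: 23.43
tcp_pos: [0.459, 0.0059, 0.1717]
orientation: [0.516, -0.468, 0.53, 0.483]
ft_force: [2.2, -0.0, -1.1]
finger_gap: 0.0187
```

```bash
python3 - <<'E'
from m import *
w=bot.get_image('wrist');crop(w,155,130,200,180,4,'w31.png')
plan(*place2(2,.002,.0809,.07,.0024))
E
```

```text
t 23.48 tcp [0.4593 0.0059 0.1727] gap 0.019 q [-0.17  0.15 -0.27  1.18 -0.   -0.07] F [ 1.2 -0.   0. ]
rv [-0.01 -0.01 -0.03] sh [ 0.2  -0.04 -0.03]  deg 0.2 mm 5.1
```

View pics/w31.png

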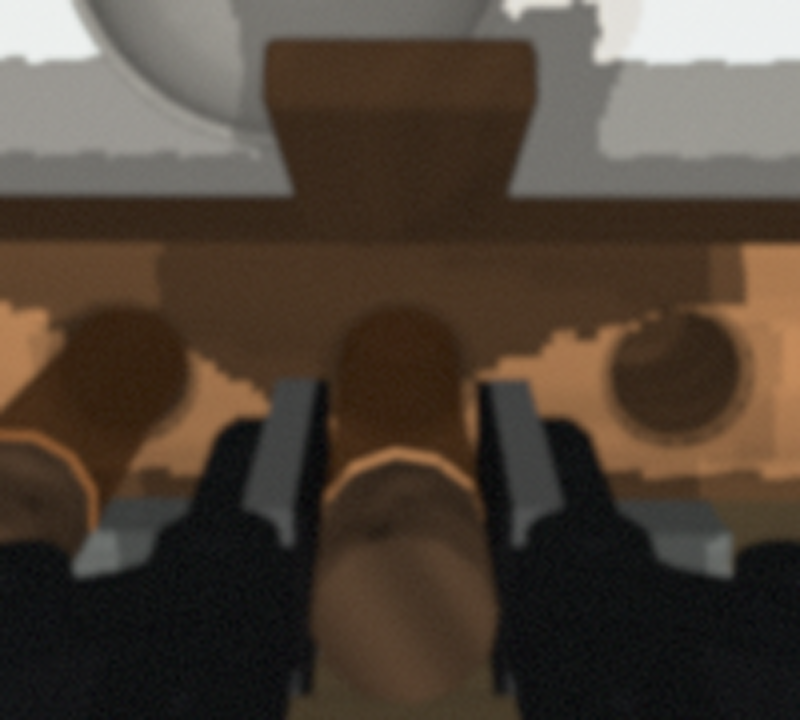

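Tube is in the hole; go the last few mm, release, and back off along the tool axis.

Call:
{"method": "drive_tool", "body": {
  "moves": [
    [[0, 0, 0, 0.1, 0, 0, -1], [0, 0, 0, 0.2, 0, 0, -1], [0, 0, 0, 0.2, 0, 0, -1], [0, 0, 0, 0.2, 0, 0, -0.6], [0, 0, 0, 0.2, 0, 0, -0.25]]
  ]
}}

```text
time: 23.9
tcp_pos: [0.4596, 0.0058, 0.169]
orientation: [0.517, -0.469, 0.53, 0.482]
ft_force: [-0.5, -0.7, 0.1]
finger_gap: 0.0302
```

Call:
{"method": "drive_tool", "body": {
  "moves": [
    [[0, 0, 0, 0, 0, 0, -0.25], [0, 0, 0, 0, 0, 0, -0.25], [0, 0, 0, -0.8, 0, 0, -0.25], [0, 0, 0, -2, 0, 0, -0.25], [0, 0, 0, -3.6, 0, 0, -0.25]]
  ]
}}

```text
time: 24.32
tcp_pos: [0.4607, 0.0059, 0.2582]
orientation: [0.516, -0.468, 0.531, 0.483]
ft_force: [2.1, 0.3, -0.1]
finger_gap: 0.0321
```

```bash
python3 - <<'E'
from m import *
w=bot.get_image('wrist');cv2.imwrite('pics/w32.png',w['color'])
t=bot.get_image('top'); crop(t,290,160,120,90,6,'t8.png')
R=Rt(GY,.045);ax=-R.as_matrix()[:,0]
w=bot.get_image('wrist')
for i in (1,2): print(np.round(proj(w,np.array(HOLES[i])+ax*.078),1))
crop(w,155,130,200,180,4,'w32c.png')
plan([.40,-.30,.26],Rtube(-.105))
E
```

```text
[189.4 203.5]
[254.6 204. ]
t 24.47 tcp [0.4631 0.0055 0.2615] gap 0.032 q [-0.17  0.12 -0.08  1.39 -0.   -0.07] F [-0.2  0.  -1.5]
rv [ 0.11 -0.02 -0.23] sh [  0.11   1.34 -12.41]  deg 1.3 mm 312.0
```

View pics/w32c.png

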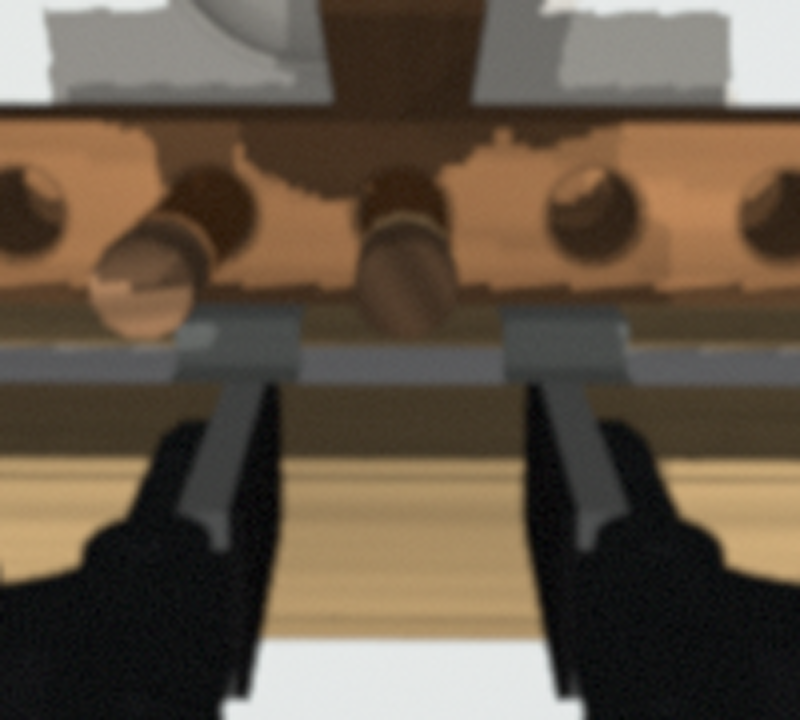

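View pics/t8.png

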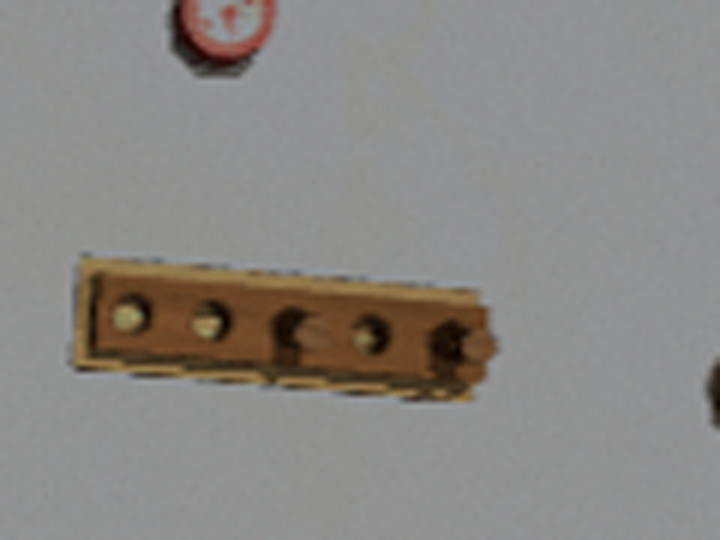

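Call:
{"method": "drive_tool", "body": {
  "moves": [
    [[0, 0, 0, -0.6, 0.6, -0.4, -0.2], [0, 0, 0, -0.8, 1.3, -2, -0.2], [0, 0, 0, -0.8, 1.3, -3.6, -0.2], [0, 0, 0, -0.4, 1.3, -5.2, -0.2], [0.1, 0, -0.2, 0, 1.3, -6.9, -0.2]]
  ]
}}

```text
time: 24.88
tcp_pos: [0.4128, -0.1625, 0.2598]
orientation: [0.523, -0.472, 0.528, 0.475]
ft_force: [1.0, -0.1, -0.4]
finger_gap: 0.0343
```

Call:
{"method": "drive_tool", "body": {
  "moves": [
    [[0, 0, 0, 0, 0, -1.6, -0.2], [0, 0, 0, 0, 0, -3.2, -0.2], [0, 0, 0, 0, 0, -4.6, -0.2], [0, 0, 0, 0, 0, -5.4, -0.2], [0, 0, 0, 0, 0, -5.4, -0.2]]
  ]
}}

```text
time: 25.3
tcp_pos: [0.3983, -0.2987, 0.2589]
orientation: [0.524, -0.47, 0.529, 0.475]
ft_force: [-0.0, -0.4, -1.0]
finger_gap: 0.0339
```

```bash
python3 - <<'E'
from m import *
w=bot.get_image('wrist');w=bot.get_image('wrist');cv2.imwrite('pics/w33.png',w['color'])
T=tops([(315,331),(480,344)]);H=tops([(132,315),(211,321),(292,330),(370,333),(450,342)],.05)
for p in T: print(p.round(4),np.round(proj(w,p),1))
for p in H: print(p.round(4),np.round(proj(w,p),1))
plan([T[0][0],T[0][1],.17],Rtube(-.105))
E
```

```text
[ 0.46   -0.3166  0.128 ] [242.7 242.1]
[ 0.4504 -0.4098  0.128 ] [151.2 242.5]
[ 0.4736 -0.2258  0.05  ] [316.5 218.2]
[ 0.4688 -0.2734  0.05  ] [279.4 218.4]
[ 0.4622 -0.322   0.05  ] [241.2 217.5]
[ 0.4593 -0.3689  0.05  ] [204.7 219. ]
[ 0.4527 -0.4169  0.05  ] [167. 218.]
t 25.5 tcp [ 0.399  -0.2943  0.2601] gap 0.0343 q [-0.8   0.16 -0.03  1.38 -0.01 -0.7 ] F [ 0.9 -0.3 -0.5]
rv [ 0.01 -0.01 -0.1 ] sh [ 3.58 -2.55 -0.63]  deg 0.5 mm 111.1
```

View pics/w33.png

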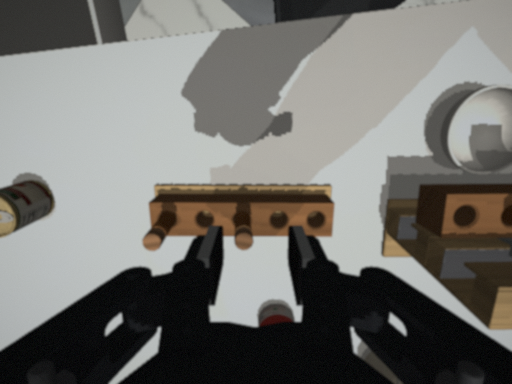

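Call:
{"method": "drive_tool", "body": {
  "moves": [
    [[0, 0, -0.1, 0.6, -1.2, -0.3, -0.2], [0, 0, -0.1, 1.6, -2.4, -0.64, -0.2], [0, 0, -0.1, 2.8, -2.57, -0.64, -0.2], [0, 0, -0.1, 3.6, -2.57, -0.64, -0.2], [0, 0, -0.1, 3.6, -2.57, -0.64, -0.2]]
  ]
}}

```text
time: 25.92
tcp_pos: [0.4598, -0.3151, 0.1659]
orientation: [0.524, -0.472, 0.525, 0.476]
ft_force: [0.0, 1.0, 0.0]
finger_gap: 0.0338
```

```bash
python3 - <<'E'
from m import *
w=bot.get_image('wrist');w=bot.get_image('wrist');cv2.imwrite('pics/w34.png',w['color'])
plan([.4605,-.317,.0872],Rtube(-.105))
print(proj(w,[.4605,-.317,.128]))
E
```

```text
t 26.02 tcp [ 0.4607 -0.3167  0.1705] gap 0.0342 q [-0.75  0.3  -0.08  1.19 -0.   -0.65] F [-0.4 -0.4  0.3]
rv [ 0.02 -0.01 -0.  ] sh [ 3.33  0.01 -0.01]  deg 0.1 mm 83.3
(np.float64(253.74892745846412), np.float64(214.78832310314948))
```

View pics/w34.png

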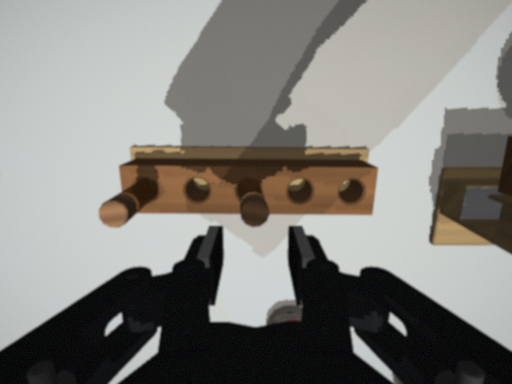

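Call:
{"method": "drive_tool", "body": {
  "moves": [
    [[0, 0, 0, 0.7, 0, 0, -0.2], [0, 0, 0, 1.5, 0, 0, -0.2], [0, 0, 0, 2.4, 0, 0, -0.2], [0, 0, 0, 3.32, 0, 0, -0.2], [0, 0, 0, 3.32, 0, 0, -0.2]]
  ]
}}

```text
time: 26.43
tcp_pos: [0.4598, -0.3169, 0.0857]
orientation: [0.525, -0.473, 0.526, 0.474]
ft_force: [-1.0, 0.3, -1.8]
finger_gap: 0.0343
```

Call:
{"method": "drive_tool", "body": {
  "moves": [
    [[0, 0, 0, 0, 0, 0, -0.3], [0, 0, 0, 0, 0, 0, -0.6], [0, 0, 0, 0, 0, 0, -1], [0, 0, 0, 0, 0, 0, -1], [0, 0, 0, 0, 0, 0, -1]]
  ],
  "newtons": 35
}}

```text
time: 26.85
tcp_pos: [0.4616, -0.3191, 0.0892]
orientation: [0.525, -0.475, 0.526, 0.471]
ft_force: [-0.8, -0.7, 7.8]
finger_gap: 0.019
```

Call:
{"method": "drive_tool", "body": {
  "moves": [
    [[0, 0, 0, -0.5, 0, 0, -1], [0, 0, 0, -1.5, 0, 0, -1], [0, 0, 0, -3, 0, 0, -1], [0, 0, 0, -4.6, 0, 0, -1], [0, 0, 0, -6.2, 0, 0, -1]]
  ]
}}

```text
time: 27.27
tcp_pos: [0.4602, -0.3173, 0.2446]
orientation: [0.525, -0.474, 0.526, 0.473]
ft_force: [1.0, -1.1, -0.8]
finger_gap: 0.019
```

```bash
python3 - <<'E'
from m import *
w=bot.get_image('wrist');cv2.imwrite('pics/w35.png',w['color'])
plan(*place(3,.14))
E
```

```text
t 27.32 tcp [ 0.4618 -0.3188  0.2529] gap 0.019 q [-0.75  0.26  0.08  1.38 -0.   -0.65] F [-1.7  0.4  5.6]
rv [-0.11 -0.1  -0.41] sh [-2.17  1.53 14.76]  deg 2.2 mm 375.0
```

View pics/w35.png

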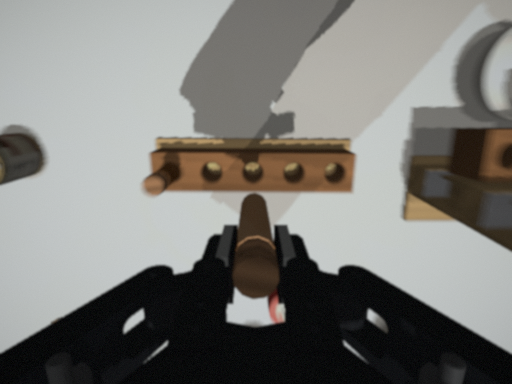

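Call:
{"method": "drive_tool", "body": {
  "moves": [
    [[0, 0, 0, -1.4, 0.8, 0.6, -1], [0, 0, -0.1, -2.4, 1.4, 1.8, -1], [0, 0, -0.2, -2.8, 1.5, 3.4, -1], [0, 0, -0.3, -2.8, 1.5, 5, -1], [-0.1, 0, -0.4, -2.8, 1.5, 6.6, -1]]
  ]
}}

```text
time: 27.73
tcp_pos: [0.4401, -0.1483, 0.3137]
orientation: [0.532, -0.486, 0.515, 0.464]
ft_force: [1.6, -0.5, -0.7]
finger_gap: 0.0193
```

```bash
python3 - <<'E'
from m import *
plan(*place(3,.155))
E
```

```text
t 27.73 tcp [ 0.4401 -0.1483  0.3137] gap 0.0193 q [-0.51  0.07 -0.    1.46  0.01 -0.42] F [ 1.6 -0.5 -0.7]
rv [-0.03 -0.03 -0.07] sh [-0.23 -0.06  8.09]  deg 0.4 mm 202.3
```

Call:
{"method": "drive_tool", "body": {
  "moves": [
    [[0, 0, 0, -0.2, 0, 1.6, -1], [0, 0, 0, -0.2, 0, 3.2, -1], [0, 0, 0, -0.2, 0, 4.8, -1], [0, 0, 0, -0.2, 0, 6.4, -1], [0, 0, 0, -0.2, 0, 7.8, -1]]
  ]
}}

```text
time: 28.15
tcp_pos: [0.4583, 0.0469, 0.3175]
orientation: [0.532, -0.486, 0.515, 0.465]
ft_force: [0.2, -1.1, -0.3]
finger_gap: 0.0194
```

Call:
{"method": "drive_tool", "body": {
  "moves": [
    [[0, 0, 0, 0, 0, 0.1, -1], [0, 0, 0, 0.3, 0, 0.1, -1], [0, 0, 0, 0.6, 0, 0.1, -1], [0, 0, 0, 0.6, 0, 0.1, -1], [0, 0, 0, 0.6, 0, 0.1, -1]]
  ]
}}

```text
time: 28.57
tcp_pos: [0.4594, 0.0457, 0.3008]
orientation: [0.531, -0.484, 0.516, 0.465]
ft_force: [0.5, -0.6, -0.1]
finger_gap: 0.0193
```

```bash
python3 - <<'E'
from m import *
w=bot.get_image('wrist');w=bot.get_image('wrist');crop(w,155,130,200,180,4,'w36.png')
R=toolR();p=bot.get_obs()['tcp_pos']
print('foot proj',proj(w,p+R.apply([.0809,0,0])),'far edge',proj(w,p+R.apply([.0759,.01,0])))
for h in HOLES: print(np.round((np.array(proj(w,h))-[155,130])*4,0))
plan(*place(3,.14))
E
```

```text
foot proj (np.float64(255.573515366616), np.float64(196.45971648282224)) far edge (np.float64(255.5865340358809), np.float64(186.03401128474127))
[-85. 179.]
[ 87. 177.]
[258. 178.]
[429. 176.]
[603. 177.]
t 28.67 tcp [0.4597 0.0458 0.3015] gap 0.0192 q [-0.08  0.07 -0.04  1.43 -0.    0.02] F [-0.4  0.  -0.5]
rv [-0.03 -0.02 -0.11] sh [-0.09 -0.06  0.29]  deg 0.6 mm 7.7
```

View pics/w36.png

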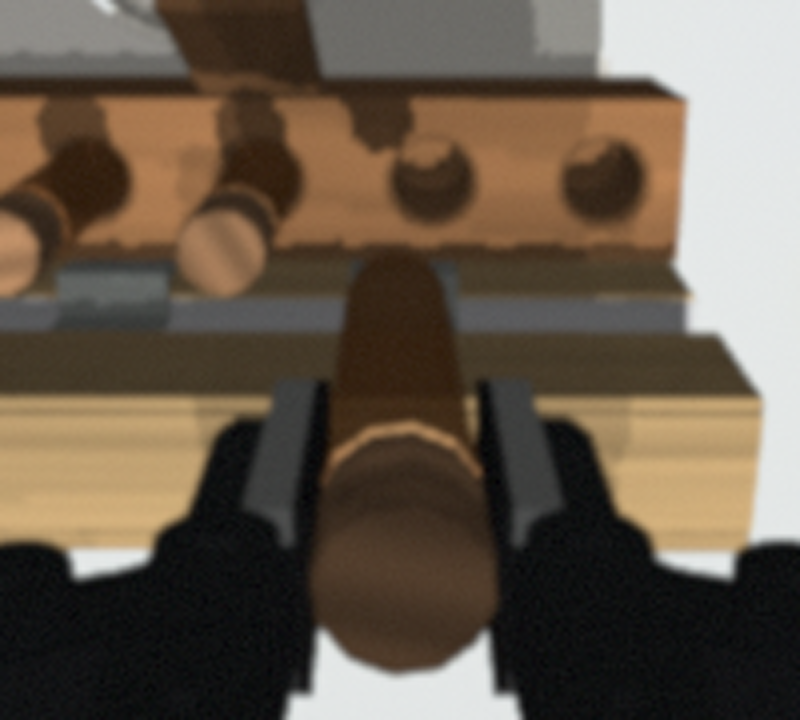

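```bash
python3 - <<'E'
from m import *
plan(*place2(3,.13,.0811,.062,-.0008));plan(*place2(3,.045,.0811,.062,-.0008),1)
E
```

```text
t 28.67 tcp [0.4597 0.0458 0.3015] gap 0.0192 q [-0.08  0.07 -0.04  1.43 -0.    0.02] F [-0.4  0.  -0.5]
rv [-0.03 -0.02  0.6 ] sh [ 0.23 -0.05  0.29]  deg 3.0 mm 9.3
rv [-0.03 -0.02  0.6 ] sh [ 3.63 -0.08  0.29]  deg 3.0 mm 91.1
```

Call:
{"method": "drive_tool", "body": {
  "moves": [
    [[0, 0, 0.3, 0.6, -0.05, 0.3, -1], [0, 0, 0.6, 1.4, -0.06, 0.3, -1], [0, 0, 0.6, 2.3, -0.07, 0.3, -1], [0, 0, 0.6, 3.2, -0.08, 0.3, -1], [0, 0, 0.6, 3.6, -0.08, 0.3, -1]]
  ]
}}

```text
time: 29.08
tcp_pos: [0.4644, 0.0536, 0.207]
orientation: [0.517, -0.47, 0.53, 0.481]
ft_force: [-0.3, 0.3, -0.4]
finger_gap: 0.0193
```

```bash
python3 - <<'E'
from m import *
w=bot.get_image('wrist');w=bot.get_image('wrist');w=bot.get_image('wrist');crop(w,155,130,200,180,4,'w37.png')
plan(*place2(3,.002,.0811,.062,-.0008))
for h in HOLES: print(np.round((np.array(proj(w,h))-[155,130])*4,0))
E
```

```text
t 29.23 tcp [0.4652 0.0537 0.2105] gap 0.0191 q [-0.06  0.14 -0.18  1.27 -0.    0.03] F [0.7 0.1 0.5]
rv [-0.01 -0.02 -0.03] sh [ 1.7  -0.13 -0.05]  deg 0.2 mm 42.8
[-309.  299.]
[-73. 297.]
[162. 299.]
[397. 297.]
[637. 298.]
```

View pics/w37.png

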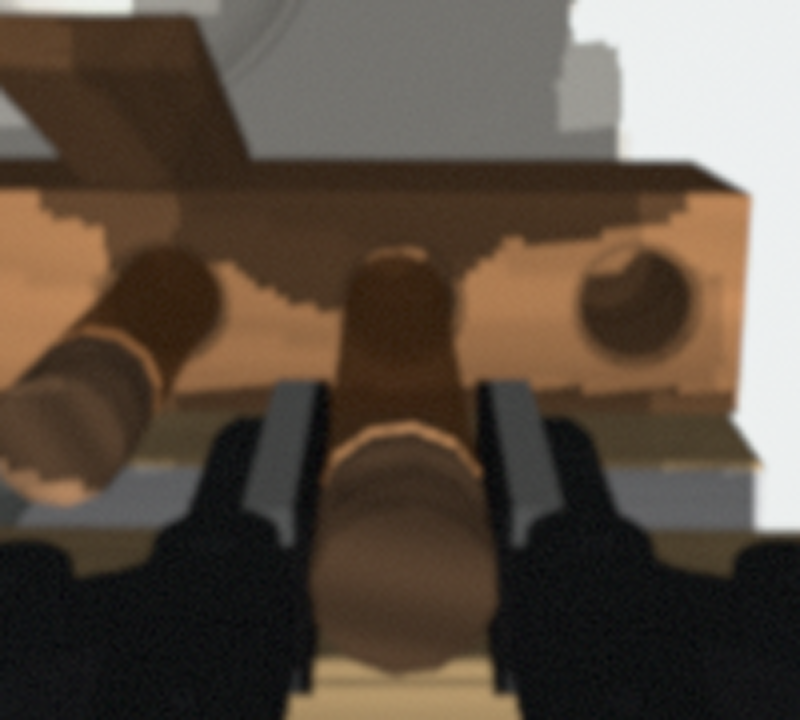

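Call:
{"method": "drive_tool", "body": {
  "moves": [
    [[0, 0, 0, 0.35, -0.03, -0.02, -1], [0, 0, 0, 0.7, -0.06, -0.04, -1], [0, 0, 0, 1.05, -0.08, -0.04, -1], [0, 0, 0, 1.4, -0.1, -0.04, -1], [0, 0, 0, 1.5, -0.11, -0.04, -1]]
  ]
}}

```text
time: 29.65
tcp_pos: [0.4672, 0.0525, 0.1726]
orientation: [0.519, -0.471, 0.528, 0.48]
ft_force: [1.0, 0.7, -0.5]
finger_gap: 0.019
```

```bash
python3 - <<'E'
from m import *
w=bot.get_image('wrist');crop(w,155,130,200,180,4,'w38.png')
plan(*place2(3,.002,.0811,.062,-.0008))
E
```

```text
t 29.7 tcp [0.4672 0.0525 0.1728] gap 0.0194 q [-0.07  0.16 -0.26  1.17 -0.    0.03] F [ 0.4  1.  -1. ]
rv [-0.01 -0.02 -0.02] sh [ 0.2  -0.02 -0.01]  deg 0.1 mm 4.9
```

View pics/w38.png

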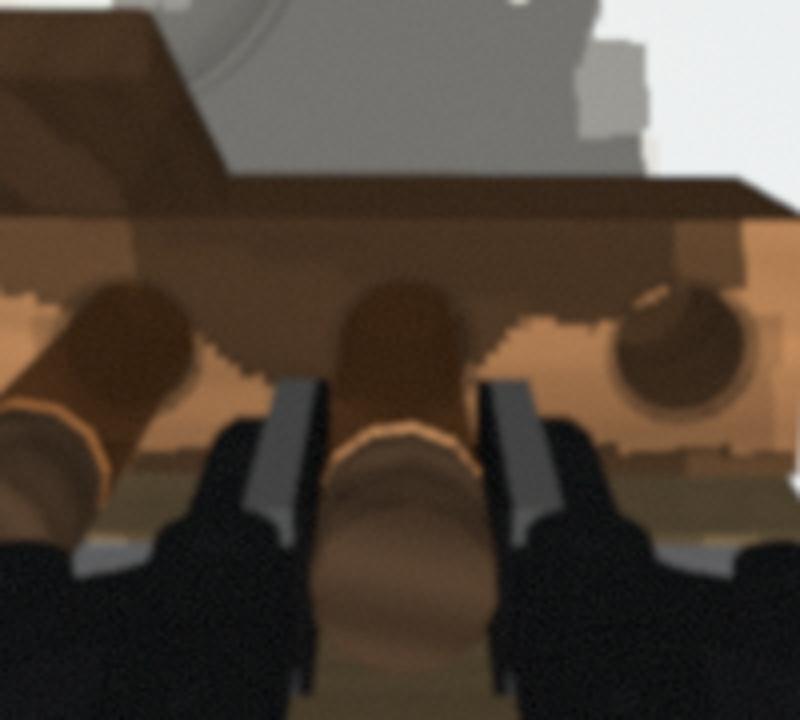

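Call:
{"method": "drive_tool", "body": {
  "moves": [
    [[0, 0, 0, 0.1, 0, 0, -1], [0, 0, 0, 0.2, 0, 0, -1], [0, 0, 0, 0.2, 0, 0, -1], [0, 0, 0, 0.2, 0, 0, -0.6], [0, 0, 0, 0.2, 0, 0, -0.25]]
  ]
}}

```text
time: 30.12
tcp_pos: [0.4675, 0.0523, 0.1692]
orientation: [0.519, -0.472, 0.528, 0.479]
ft_force: [-0.2, -0.5, -0.2]
finger_gap: 0.0302
```

Call:
{"method": "drive_tool", "body": {
  "moves": [
    [[0, 0, 0, 0, 0, 0, -0.25], [0, 0, 0, 0, 0, 0, -0.25], [0, 0, 0, -0.8, 0, 0, -0.25], [0, 0, 0, -2, 0, 0, -0.25], [0, 0, 0, -3.6, 0, 0, -0.25]]
  ]
}}

```text
time: 30.53
tcp_pos: [0.4678, 0.0524, 0.2584]
orientation: [0.518, -0.47, 0.529, 0.481]
ft_force: [2.7, -1.2, 0.2]
finger_gap: 0.0322
```

```bash
python3 - <<'E'
from m import *
w=bot.get_image('wrist');w=bot.get_image('wrist')
t=bot.get_image('top'); crop(t,290,160,120,90,6,'t9.png'); crop(t,170,150,200,110,4,'t9b.png')
R=Rt(GY,.045);ax=-R.as_matrix()[:,0]
for i in (1,2,3): print(np.round((np.array(proj(w,np.array(HOLES[i])+ax*.078))-[155,130])*4,1))
crop(w,155,130,200,180,4,'w39.png')
plan([.40,-.38,.26],Rtube(-.105))
E
```

```text
[-116.8  275.7]
[141.5 277.7]
[400.6 276. ]
t 30.68 tcp [0.4702 0.0523 0.2617] gap 0.0315 q [-0.07  0.13 -0.07  1.38 -0.    0.03] F [ 0.1 -0.2 -0.8]
rv [ 0.11 -0.02 -0.13] sh [  0.11   1.14 -17.48]  deg 0.9 mm 438.0
```

View pics/w39.png

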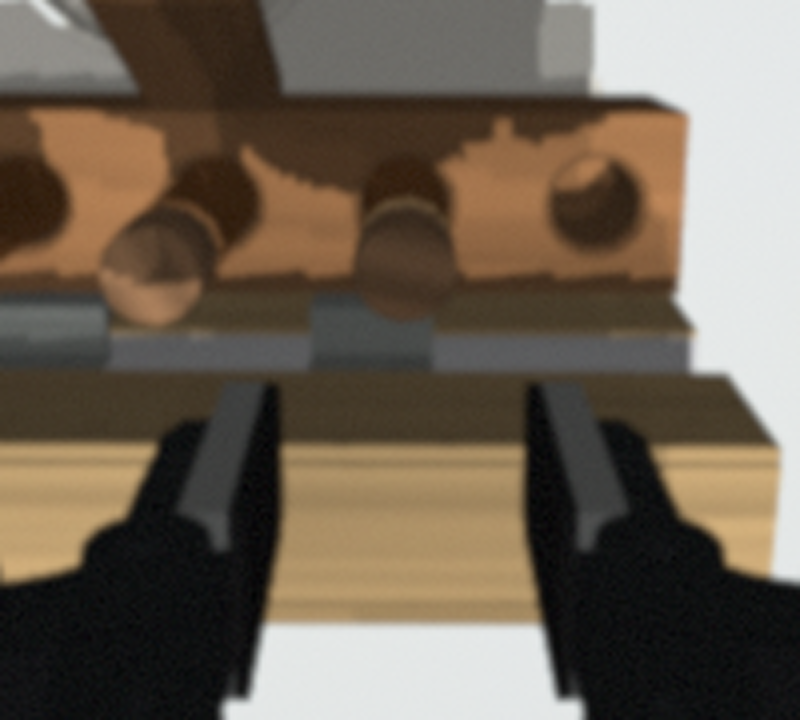

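View pics/t9.png

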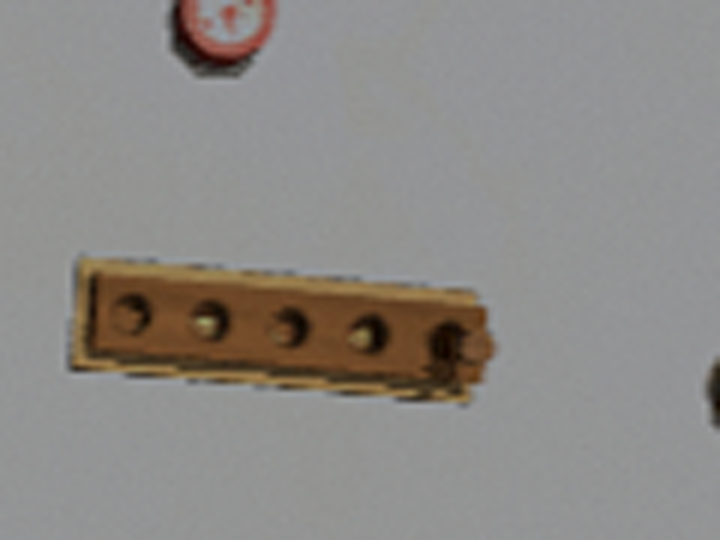

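Call:
{"method": "drive_tool", "body": {
  "moves": [
    [[0, 0, 0, -1.4, 0.6, -0.4, -0.2], [0, 0, 0, -1.6, 1.2, -2, -0.2], [0, 0, 0, -1.2, 1.2, -3.6, -0.2], [0, 0, 0, -0.8, 1.2, -5.2, -0.2], [0.1, 0, -0.1, -0.4, 1.2, -6.9, -0.2]]
  ]
}}

```text
time: 31.1
tcp_pos: [0.4223, -0.1155, 0.2695]
orientation: [0.523, -0.472, 0.528, 0.475]
ft_force: [2.5, -0.6, -0.0]
finger_gap: 0.0341
```

Call:
{"method": "drive_tool", "body": {
  "moves": [
    [[0, 0, 0, 0.2, 0, -1.7, -0.2], [0, 0, 0, 0.4, 0, -3.3, -0.2], [0, 0, 0, 0.4, 0, -5, -0.2], [0, 0, 0, 0.4, 0, -6.6, -0.2], [0, 0, 0, 0.4, 0, -8.2, -0.2]]
  ]
}}

```text
time: 31.52
tcp_pos: [0.4005, -0.32, 0.2598]
orientation: [0.523, -0.471, 0.528, 0.475]
ft_force: [1.4, -0.5, 0.3]
finger_gap: 0.0341
```

```bash
python3 - <<'E'
from m import *
T=tops([(477,346)]);H=tops([(130,315),(211,321),(290,327),(370,333),(450,342)],.05)
for p in T+H: print(p.round(4))
plan([.39,-.40,.26],Rtube(-.105))
E
```

```text
[ 0.4493 -0.408   0.128 ]
[ 0.4736 -0.2246  0.05  ]
[ 0.4688 -0.2734  0.05  ]
[ 0.4641 -0.3209  0.05  ]
[ 0.4593 -0.3689  0.05  ]
[ 0.4527 -0.4169  0.05  ]
t 31.62 tcp [ 0.4005 -0.3229  0.2587] gap 0.0343 q [-0.84  0.2   0.01  1.39 -0.01 -0.73] F [-0.1 -0.   0. ]
rv [-0.05 -0.02 -0.12] sh [-0.05  0.08 -3.11]  deg 0.6 mm 77.8
```

Call:
{"method": "drive_tool", "body": {
  "moves": [
    [[0, 0, 0, 0, 0, -1, -0.2], [0, 0, -0.1, 0, 0, -2.2, -0.2], [0, 0, -0.1, 0, 0, -3.2, -0.2], [0, 0, -0.1, 0, 0, -3.2, -0.2], [0, 0, -0.1, 0, 0, -3.2, -0.2]]
  ]
}}

```text
time: 32.03
tcp_pos: [0.3928, -0.398, 0.2595]
orientation: [0.526, -0.473, 0.526, 0.473]
ft_force: [0.4, 0.1, -0.5]
finger_gap: 0.0342
```

```bash
python3 - <<'E'
from m import *
w=bot.get_image('wrist');w=bot.get_image('wrist');cv2.imwrite('pics/w40.png',w['color'])
print(proj(w,[.4493,-.408,.128]))
plan([.4495,-.4085,.17],Rtube(-.105))
E
```

```text
(np.float64(250.6596280845659), np.float64(234.8517970234691))
t 32.13 tcp [ 0.3932 -0.3967  0.2603] gap 0.0339 q [-0.94  0.27  0.11  1.41 -0.   -0.84] F [-0.1 -0.   0.2]
rv [ 0.01 -0.01 -0.  ] sh [ 3.61 -2.29 -0.23]  deg 0.1 mm 107.1
```

View pics/w40.png

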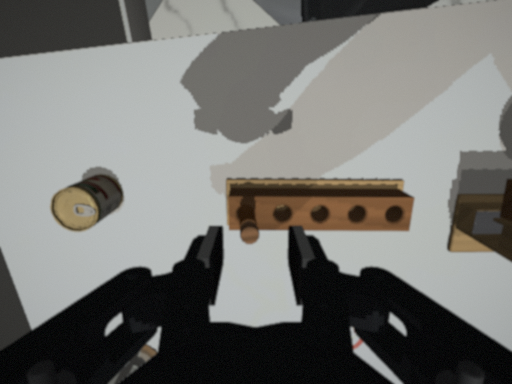

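Call:
{"method": "drive_tool", "body": {
  "moves": [
    [[0, 0, 0, 0.6, -1.2, -0.2, -0.2], [0, 0, 0, 1.6, -2.3, -0.24, -0.2], [0, 0, 0, 2.8, -2.3, -0.24, -0.2], [0, 0, 0, 3.6, -2.3, -0.24, -0.2], [0, 0, 0, 3.6, -2.3, -0.24, -0.2]]
  ]
}}

```text
time: 32.55
tcp_pos: [0.4492, -0.4068, 0.1666]
orientation: [0.525, -0.472, 0.525, 0.476]
ft_force: [-0.5, 0.5, -0.3]
finger_gap: 0.0344
```

```bash
python3 - <<'E'
from m import *
w=bot.get_image('wrist');w=bot.get_image('wrist');cv2.imwrite('pics/w41.png',w['color'])
plan([.4495,-.4085,.0872],Rtube(-.105))
print(proj(w,[.4493,-.4085,.128]))
E
```

```text
t 32.65 tcp [ 0.45   -0.4086  0.1713] gap 0.0342 q [-0.87  0.38  0.04  1.24 -0.   -0.77] F [0.8 0.6 0.2]
rv [ 0.02 -0.01 -0.  ] sh [3.37 0.02 0.01]  deg 0.1 mm 84.1
(np.float64(254.12291186393267), np.float64(213.51798086278004))
```

View pics/w41.png

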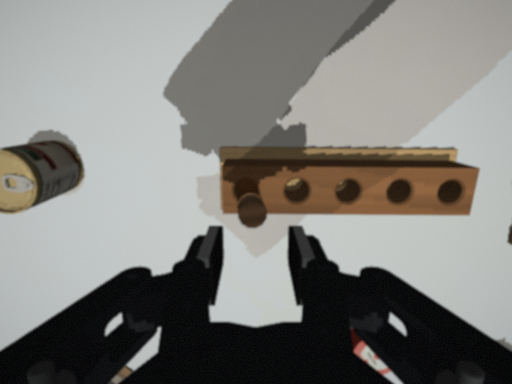

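Call:
{"method": "drive_tool", "body": {
  "moves": [
    [[0, 0, 0, 0.7, 0, 0, -0.2], [0, 0, 0, 1.5, 0, 0, -0.2], [0, 0, 0, 2.4, 0, 0, -0.2], [0, 0, 0, 3.32, 0, 0, -0.2], [0, 0, 0, 3.32, 0, 0, -0.2]]
  ]
}}

```text
time: 33.07
tcp_pos: [0.4491, -0.4088, 0.0863]
orientation: [0.525, -0.473, 0.526, 0.474]
ft_force: [-0.8, 1.2, -0.3]
finger_gap: 0.0348
```

Call:
{"method": "drive_tool", "body": {
  "moves": [
    [[0, 0, 0, 0, 0, 0, -0.3], [0, 0, 0, 0, 0, 0, -0.6], [0, 0, 0, 0, 0, 0, -1], [0, 0, 0, 0, 0, 0, -1], [0, 0, 0, 0, 0, 0, -1]]
  ],
  "newtons": 35
}}

```text
time: 33.48
tcp_pos: [0.4507, -0.4112, 0.0904]
orientation: [0.525, -0.475, 0.526, 0.471]
ft_force: [-1.2, -1.4, 8.1]
finger_gap: 0.0191
```

Call:
{"method": "drive_tool", "body": {
  "moves": [
    [[0, 0, 0, -0.5, 0, 0, -1], [0, 0, 0, -1.5, 0, 0, -1], [0, 0, 0, -3, 0, 0, -1], [0, 0, 0, -4.6, 0, 0, -1], [0, 0, 0, -6.2, 0, 0, -1]]
  ]
}}

```text
time: 33.9
tcp_pos: [0.4495, -0.4091, 0.2456]
orientation: [0.525, -0.474, 0.526, 0.473]
ft_force: [0.8, -0.3, -0.7]
finger_gap: 0.0191
```

```bash
python3 - <<'E'
from m import *
w=bot.get_image('wrist');cv2.imwrite('pics/w42.png',w['color'])
plan(*place(0,.14))
t=bot.get_image('top'); crop(t,170,150,200,110,4,'t10.png')
E
```

```text
t 33.95 tcp [ 0.4508 -0.4106  0.2543] gap 0.0188 q [-0.88  0.35  0.21  1.42 -0.   -0.77] F [-2.4  1.7  5.7]
rv [-0.1  -0.11 -0.41] sh [-2.12  1.41 12.73]  deg 2.2 mm 324.5
```

View pics/w42.png

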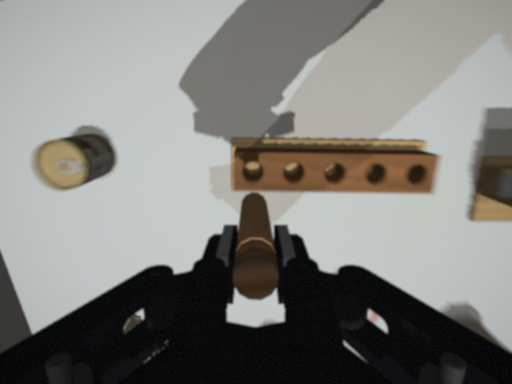

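View pics/t10.png

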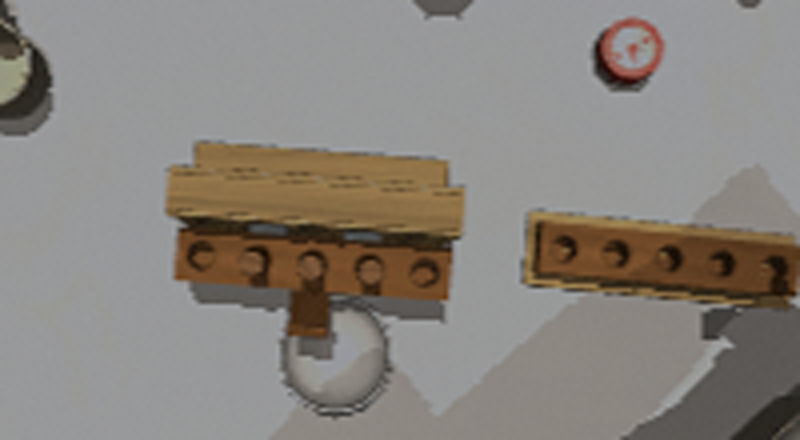

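Call:
{"method": "drive_tool", "body": {
  "moves": [
    [[0, 0, 0, -1, 0.6, 1.2, -1], [0, 0, -0.1, -1.8, 1.2, 2.7, -1], [0, 0, -0.2, -2.1, 1.4, 4.2, -1], [0, 0, -0.3, -2.1, 1.4, 5.8, -1], [-0.1, -0.1, -0.4, -2.1, 1.4, 7.4, -1]]
  ]
}}

```text
time: 34.42
tcp_pos: [0.4337, -0.2201, 0.2967]
orientation: [0.534, -0.484, 0.513, 0.466]
ft_force: [1.6, -0.2, 0.2]
finger_gap: 0.0191
```

```bash
python3 - <<'E'
from m import *
plan(*place(0,.14))
E
```

```text
t 34.42 tcp [ 0.4337 -0.2201  0.2967] gap 0.0191 q [-0.66  0.11  0.    1.43  0.03 -0.56] F [ 1.6 -0.2  0.2]
rv [-0.02  0.06 -0.08] sh [-0.25 -0.1   5.24]  deg 0.5 mm 131.3
```

Call:
{"method": "drive_tool", "body": {
  "moves": [
    [[0, 0, 0, -0.2, 0, 1.5, -1], [0, 0, 0, -0.2, 0, 3, -1], [0, 0, 0, -0.2, 0, 4.4, -1], [0, 0, 0, -0.2, 0, 5.2, -1], [0, 0, 0, -0.2, 0, 5.2, -1]]
  ]
}}

```text
time: 34.83
tcp_pos: [0.4461, -0.0889, 0.3022]
orientation: [0.533, -0.484, 0.512, 0.468]
ft_force: [0.1, -0.0, -0.2]
finger_gap: 0.0188
```

```bash
python3 - <<'E'
from m import *
w=bot.get_image('wrist');w=bot.get_image('wrist');w=bot.get_image('wrist');crop(w,155,130,200,180,4,'w43.png')
R=toolR();p=bot.get_obs()['tcp_pos']
print('foot proj',proj(w,p+R.apply([.0824,0,0])),'far edge',proj(w,p+R.apply([.0774,.01,0])))
for h in HOLES: print(np.round((np.array(proj(w,h))-[155,130])*4,0))
plan(*place(0,.14))
E
```

```text
foot proj (np.float64(254.50895526419177), np.float64(195.59118340571237)) far edge (np.float64(254.50537506601754), np.float64(185.23066779667397))
[405. 176.]
[577. 175.]
[747. 176.]
[918. 175.]
[1091.  176.]
t 34.98 tcp [ 0.4465 -0.0925  0.3014] gap 0.0193 q [-0.4   0.06 -0.05  1.43  0.02 -0.3 ] F [ 0.1 -0.1 -1.9]
rv [-0.    0.07 -0.1 ] sh [-0.09 -0.08  0.11]  deg 0.6 mm 4.2
```

View pics/w43.png

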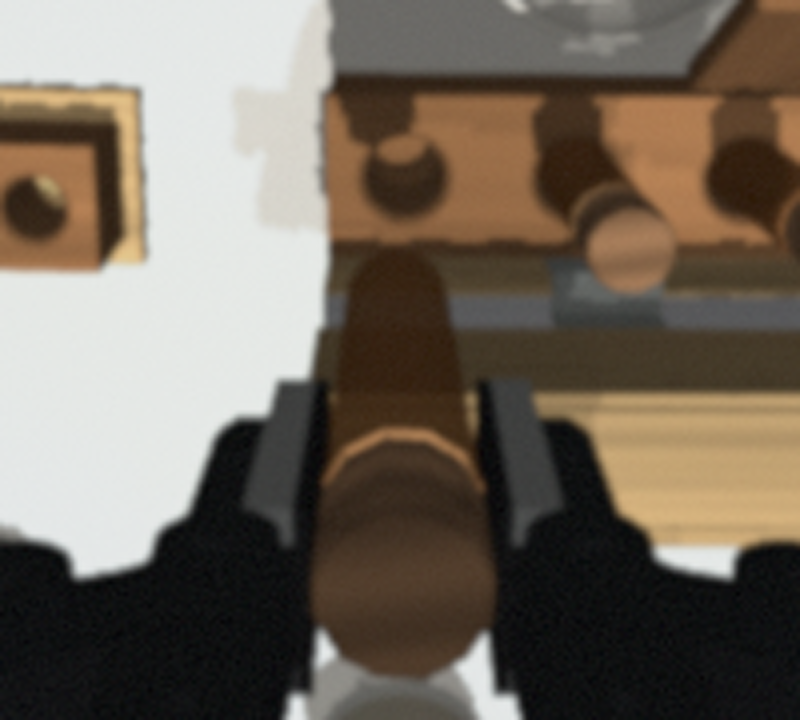

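```bash
python3 - <<'E'
from m import *
plan(*place2(0,.045,.0824,.06,-.0004))
E
```

```text
t 34.98 tcp [ 0.4465 -0.0925  0.3014] gap 0.0193 q [-0.4   0.06 -0.05  1.43  0.02 -0.3 ] F [ 0.1 -0.1 -1.9]
rv [0.   0.07 0.59] sh [ 3.58 -0.08  0.09]  deg 3.0 mm 89.5
```

Call:
{"method": "drive_tool", "body": {
  "moves": [
    [[0, 0.07, 0.3, 0.6, -0.05, 0.09, -1], [0, 0.07, 0.6, 1.4, -0.06, 0.09, -1], [0, 0.07, 0.6, 2.3, -0.07, 0.09, -1], [0, 0.07, 0.6, 3.2, -0.08, 0.09, -1], [0, 0.07, 0.6, 3.55, -0.08, 0.09, -1]]
  ]
}}

```text
time: 35.4
tcp_pos: [0.4505, -0.0903, 0.2074]
orientation: [0.518, -0.468, 0.529, 0.482]
ft_force: [0.1, 0.4, -0.4]
finger_gap: 0.0192
```

```bash
python3 - <<'E'
from m import *
w=bot.get_image('wrist');w=bot.get_image('wrist');w=bot.get_image('wrist');crop(w,155,130,200,180,4,'w44.png')
plan(*place2(0,.002,.0824,.06,-.0004))
for h in HOLES[:2]: print(np.round((np.array(proj(w,h))-[155,130])*4,0))
E
```

```text
t 35.55 tcp [ 0.4515 -0.0905  0.2112] gap 0.0191 q [-0.38  0.13 -0.2   1.26 -0.   -0.28] F [0.2 0.1 0.6]
rv [-0.02  0.01 -0.06] sh [ 1.68 -0.13  0.01]  deg 0.3 mm 42.1
[402. 297.]
[638. 295.]
```

View pics/w44.png

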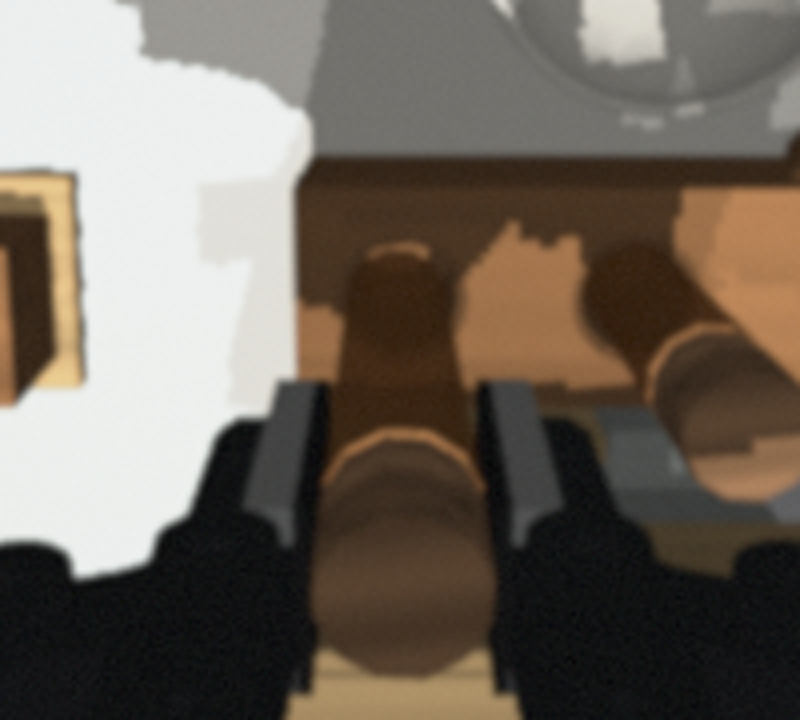

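Call:
{"method": "drive_tool", "body": {
  "moves": [
    [[0, 0, 0, 0.35, -0.03, 0.01, -1], [0, 0, 0, 0.7, -0.06, 0.01, -1], [0, 0, 0, 1.05, -0.08, 0.01, -1], [0, 0, 0, 1.4, -0.1, 0.01, -1], [0, 0, 0, 1.45, -0.11, 0.01, -1]]
  ]
}}

```text
time: 35.97
tcp_pos: [0.4534, -0.0898, 0.1744]
orientation: [0.519, -0.47, 0.527, 0.481]
ft_force: [-0.1, -0.4, 0.1]
finger_gap: 0.0187
```

```bash
python3 - <<'E'
from m import *
w=bot.get_image('wrist');crop(w,155,130,200,180,4,'w45.png')
plan(*place2(0,.002,.0824,.06,-.0004))
E
```

```text
t 36.02 tcp [ 0.4536 -0.0899  0.1749] gap 0.019 q [-0.37  0.15 -0.27  1.17 -0.   -0.28] F [ 0.3  0.8 -0.2]
rv [-0.01  0.01 -0.04] sh [ 0.23 -0.02 -0.02]  deg 0.2 mm 5.8
```

View pics/w45.png

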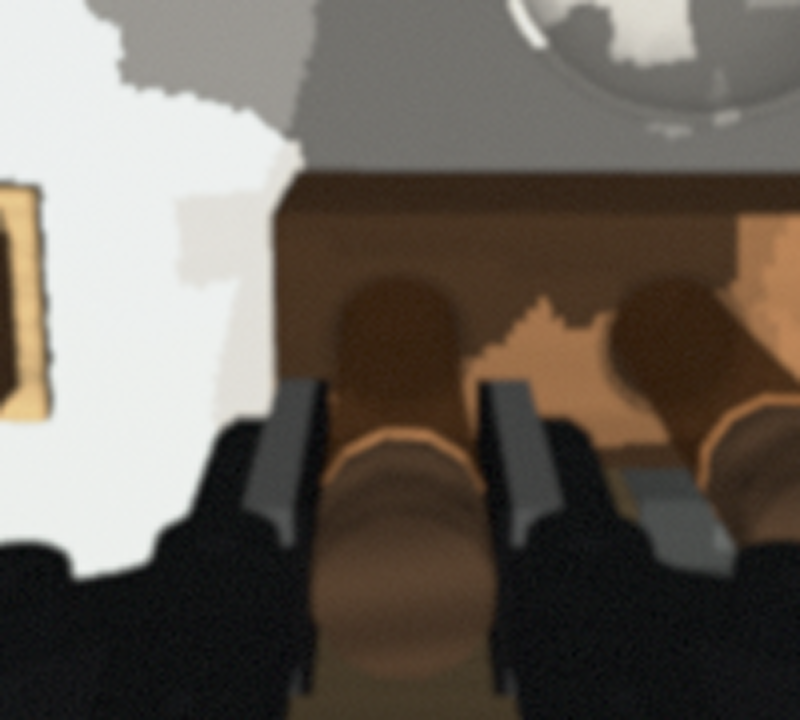

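Call:
{"method": "drive_tool", "body": {
  "moves": [
    [[0, 0, 0, 0.1, 0, 0, -1], [0, 0, 0, 0.2, 0, 0, -1], [0, 0, 0, 0.2, 0, 0, -1], [0, 0, 0, 0.2, 0, 0, -0.6], [0, 0, 0, 0.2, 0, 0, -0.25]]
  ]
}}

```text
time: 36.43
tcp_pos: [0.4541, -0.0901, 0.1712]
orientation: [0.52, -0.471, 0.527, 0.48]
ft_force: [0.5, 0.0, 0.3]
finger_gap: 0.0296
```

Call:
{"method": "drive_tool", "body": {
  "moves": [
    [[0, 0, 0, 0, 0, 0, -0.25], [0, 0, 0, 0, 0, 0, -0.25], [0, 0, 0, -0.8, 0, 0, -0.25], [0, 0, 0, -2, 0, 0, -0.25], [0, 0, 0, -3.6, 0, 0, -0.25]]
  ]
}}

```text
time: 36.85
tcp_pos: [0.4544, -0.0899, 0.2604]
orientation: [0.519, -0.47, 0.528, 0.481]
ft_force: [1.7, -1.1, -0.0]
finger_gap: 0.0319
```

Call:
{"method": "drive_tool", "body": {
  "moves": [
    [[0, 0, 0, -0.8, 0.8, -0.6, -0.25], [0, 0, 0, -1.4, 1.8, -1.2, -0.25], [0, 0, 0, -1.4, 1.8, -1.2, -0.25], [0, 0, 0, -1.4, 1.8, -1.2, -0.25], [0, 0, 0, -1.4, 1.8, -1.2, -0.25]]
  ]
}}

```text
time: 37.27
tcp_pos: [0.4085, -0.116, 0.2965]
orientation: [0.52, -0.471, 0.527, 0.48]
ft_force: [-0.0, 0.5, -0.5]
finger_gap: 0.0321
```

```bash
python3 - <<'E'
from m import *
w=bot.get_image('wrist');w=bot.get_image('wrist');cv2.imwrite('pics/w46.png',w['color'])
import pickle;pickle.dump(w,open('w46.pkl','wb'))
t=bot.get_image('top'); crop(t,170,150,200,110,4,'t11.png')
s=bot.get_image('side'); crop(s,200,140,200,120,4,'s11.png')
R=Rt(GY,.045);ax=-R.as_matrix()[:,0]
for i in range(4): print(np.round(proj(w,np.array(HOLES[i])+ax*.078),1),np.round(proj(w,HOLES[i]),1))
plan([.40,-.38,.26],Rtube(-.105))
E
```

```text
[289.2 240.2] [281.3 213.8]
[344.2 239.7] [323.6 213.4]
[398.6 240. ] [365.5 213.7]
[453.2 239.6] [407.5 213.4]
t 37.47 tcp [ 0.4087 -0.1156  0.2959] gap 0.0319 q [-0.47  0.04 -0.08  1.47 -0.01 -0.37] F [ 0.2 -0.2 -0.7]
rv [ 0.11  0.01 -0.21] sh [  1.41  -0.68 -10.56]  deg 1.2 mm 267.0
```

View pics/w46.png

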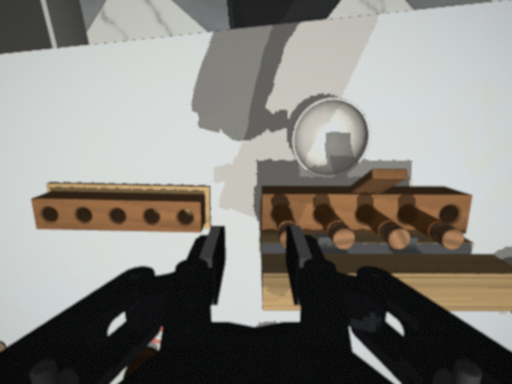

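View pics/t11.png

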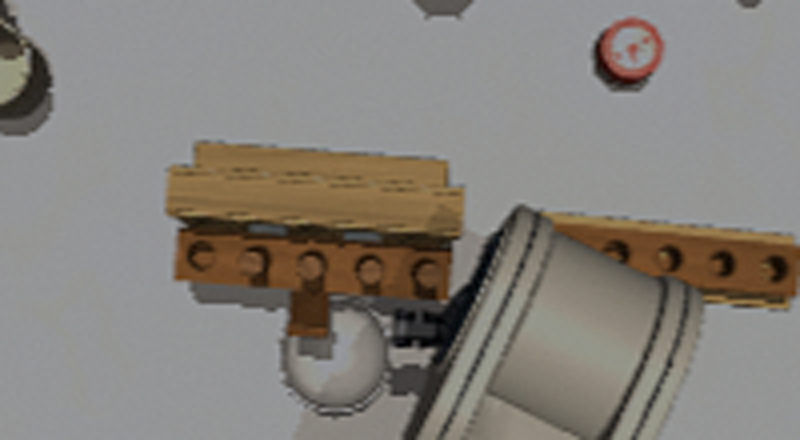

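View pics/s11.png

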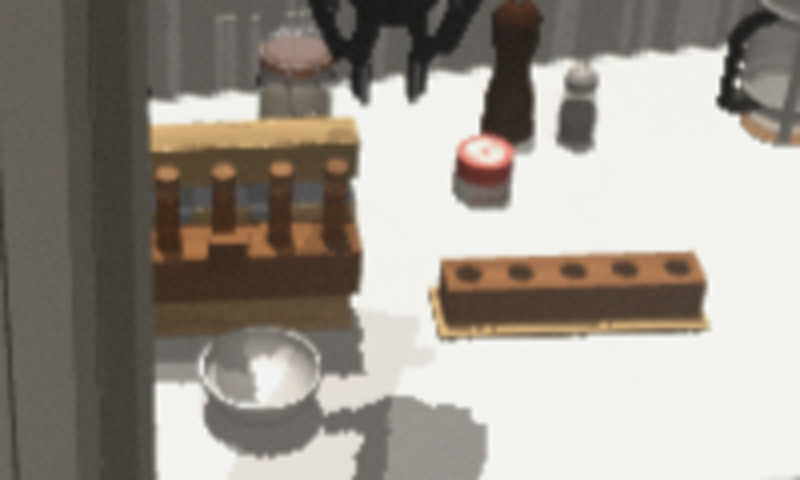

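Call:
{"method": "drive_tool", "body": {
  "moves": [
    [[0, 0, 0, -0.5, 0.2, -1.5, -0.25], [0, 0, 0, -1, 0.4, -3, -0.25], [0, 0, 0, -1, 0.4, -4, -0.25], [0, 0, 0, -1, 0.4, -4, -0.25], [0, 0, 0, -1, 0.4, -4, -0.25]]
  ]
}}

```text
time: 37.88
tcp_pos: [0.3894, -0.2154, 0.321]
orientation: [0.52, -0.47, 0.528, 0.48]
ft_force: [0.5, -0.6, -0.3]
finger_gap: 0.0316
```

```bash
python3 - <<'E'
from m import *
w=bot.get_image('wrist');w=bot.get_image('wrist');cv2.imwrite('pics/w47.png',w['color'])
t=bot.get_image('top'); crop(t,200,190,100,60,8,'t12.png')
R=Rt(GY,.045);ax=-R.as_matrix()[:,0]
for i in range(4): print(np.round(proj(w,np.array(HOLES[i])+ax*.078),1),np.round((np.array(proj(t,np.array(HOLES[i])+ax*.078))-[200,190])*8,1))
print(bot.get_obs()['tcp_pos'],bot.get_obs()['time'])
E
```

```text
[389.7 238.4] [621.9 227.8]
[439.5 237.8] [502.1 220.4]
[488.6 238.1] [383.6 211. ]
[538.  237.7] [264.7 203.3]
[ 0.38945605 -0.21377748  0.32143861] 38.0333
```

View pics/w47.png

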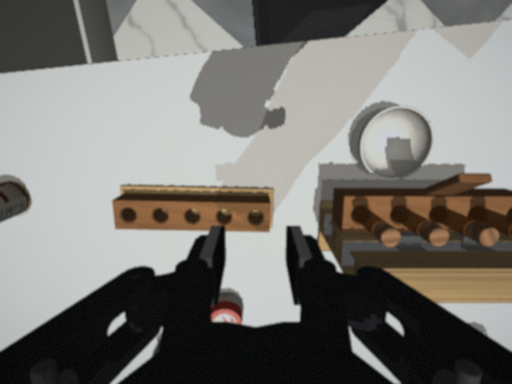

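View pics/t12.png

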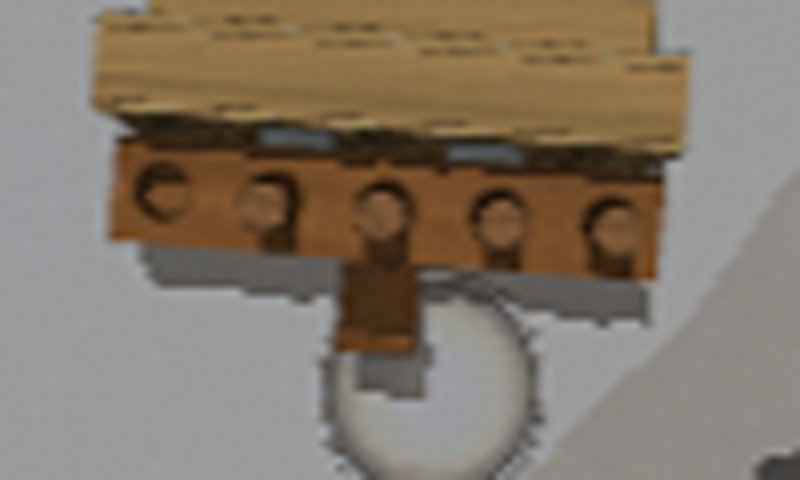

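```bash
python3 -c "
from station import bot
print(bot.close_job())"
```

```text
the job is handed in; nothing more can be done
None
```

The rack hangs in the upper groove by both hooks, and all four spice tubes that were present are in it, in holes 0 to 3. I handed the job in at about 38 s of robot time; the hand-in gave no verdict.

**Hanging the rack:** I gripped it by the tab, raised the front about 0.7 rad, slid both hooks up behind the lip and lowered it. The force reading showed it seated: the groove floor took its weight and the hooks bore on the lip. The measured pose then was hook height +0.1 mm, forward droop about 0.047 rad, and parallel to the panel within 0.01 rad. It was still hanging in the same place in the final pictures.

**Moving the tubes:** After the first tube the stand was knocked a few centimetres, so I measured it again before each later grasp. Tubes 2 to 4 came out leaning about 0.06 to 0.07 rad in the fingers, and I tilted the tool to match. Every insertion met almost no force.

**Last checks:**
- **Tubes:** In the top view the tube tops were within about 0.5 pixel of where fully seated tubes should be. In the wrist view the three I could read matched within about 1 pixel.
- **Surroundings:** The stand is empty and the arm is clear. The bowl and pot look where they were; I did not measure them again, or the mug, at the end.

**Readings that disagreed:** The wrist camera put the panel face about 4 mm farther away than the top camera did. The hook contact pointed to about 1.5 mm, and I relied on the contact. Two-view heights of the tube tops came out 3 to 15 mm below the stated 128 mm, so I used the stated height.

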